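# Load tip boxes into a decontamination unit, clamp and start it

## Robot

A 7-joint arm with a two-finger parallel gripper is mounted at the origin on the work surface. World frame = base frame: x ahead of the robot, y to its left, z up, the work surface at z = 0. Lengths are in m, angles in degrees, forces in N, time in s.
With the tool pointing down it reaches from about 0.425 to 0.925 m from the base axis. Payload 6.8 kg.
Tool frame: the origin (TCP) lies at the very end of the fingers, on their centre line; the grasp point (between the pads) lies 19 mm behind it (robot.grip_depth is the distance from the TCP to the grasp point, in m); z points along the fingers, x is the direction in which the jaws open and shut, and the axes are right-handed (so a half turn about z gives the same grasp; the last joint's range is limited). The gripper opens to 85 mm and grips with 20 to 120 N. Pads are 22 mm wide; open, the fingers measure 114 mm over their backs; the gripper's body (76 mm by 85 mm) begins 54 mm behind the grasp point. The pads swing forward as they close: fully open they stand 13 mm farther back than shut.
Start: joints at [59.467, 27.33, 1.283, 89.118, -0.659, 63.558, -4.761], TCP at [0.278, -0.615, 0.197] pointing down, gripper open.
Joint ranges: [-169.35, 169.35], [-19.33, 120.38], [-80.79, 83.38], [13.8, 139.57], [-78.32, 258.32], [9.67, 109.79], [-169.56, 169.56]. Speed limits (degrees/s): [136.94, 136.94, 180, 180, 180, 180, 180].

## Interface

Orientations are given as [roll, pitch, yaw] about the fixed x, y, z axes, in that order (R = Rz(yaw) Ry(pitch) Rx(roll)).
In Python, from rig import monitor, cams, order, robot gives the robot as it stands. The module is installed in compiled form; this text tells all that it offers.
- The arm moves only by the tool send_rows, never from a script. Its argument "series" is a list of rows, each a list of 3 entries, a list of its own where there are three numbers: the closure, from 0 (fully open) to 1 (shut), then the shift along the tool's x, y, z in cm, then the turn, a rotation vector about the tool's x, y, z in rad. A call has 1 to 8 rows; each row shifts and turns the pose as measured when the row begins, along the tool's axes as they then stand; what a row does not reach is not made up. A row lasts 1/12 s, in which the tool goes at most 41.7 mm and 7.16 degrees, less where a joint would pass 70% of its speed; a pose out of reach is approached as far as the arm can. A call with a gripper value outside its range is refused whole. The fingers move at their own pace and stop on an object; "force" is the grip in N (left out, the last holds). Time passes only in rows, so rows that do not move let the fingers close. It gives the time, the measured TCP pose, the force and the opening at its end, in the units of the state.
- monitor.get_state(): the state, without advancing time (a new reading comes with each control period).
- cams.capture(name): name is "side" or "top"; returns the picture (480x640x3 uint8, red, green, blue); there is no depth.
- cams.calibration(name): a dict with "fov_y" (degrees; the focal length in pixels is half the picture's height over the tangent of half this angle, whatever the lens; pixels are square), "cx", "cy" (the principal point, pixels), "k1" (the pictures are not rectified: a ray, as slopes to the right and down, at radius r is drawn at 1 + k1 r^2 times it, then the intrinsics apply), "rvec" (rotation vector, rad) and "tvec" (3), from world to camera coordinates, as OpenCV has them. Camera axes: x right, y down, z forward; pixel columns grow to the right and rows downward; lengths in m; the calibration is good to about 2 mm. A picture is of the moment at which its call begins. calibration takes no time and is no camera call.
- order.close_job(): hands the job in, once; it reports no verdict.
The state is a dict: "clock": time; "qpos": joint angles; "qd": joint speeds; "tau": joint torques, N m; "position": TCP position; "orientation": TCP orientation; "ft_force": force on the tool from outside, world axes, zero at the start; "moment": the same for the moment, N m; "gripper_width": opening from 0.0 (shut) to 1.0 (fully open).
Only numpy, scipy, OpenCV 4.12 (cv2) and the standard library are available. Lean on these libraries where they do the work, as an engineer would, in place of code of your own. Each camera call takes 0.05 s, during which the arm holds its last target.

## Task

Stand every tip box upright and flat on the floor of the aluminium tray, then slide the tray fully home into the unit's bay, against the back stop. Then, on the clamp grip, flip the lock-off lever fully forward, squeeze the paddle right against its body and let it go, and flip the lever fully back; last, press the start button fully down and release it. Leave the other bench ware where it stands.

Things in the scene. Friction and masses are not known exactly. Their poses are not given: they have to be found in the camera images.
- unit: Fixed white decontamination unit, 95 mm high. Origin: on the bench, centre of its roofed bay. Bay mouth faces its own -y, at y = -100 mm; inside walls at x = +-79, back stop at y = +100, clear height 75 mm; no floor, the tray slides on the bench. Flared guides 26 mm high widen from the mouth to x = +-97 at y = -132. Tray fully home: its origin and axes coincide with these
- tray: Loose aluminium tray, about 0.35 kg, 152 (x) x 200 (y) x 18 mm high, walls and floor 4 mm. Origin: centre of its underside. A flat tongue at its -y end carries a grey upright handle plate 60 (x) x 12 (y) x 75 mm high, centred at y = -159 mm: pinch it from above; it stays outside the unit. The +y end goes in first. Starts on the bench before the mouth
- grip: Fixed clamp grip standing on the unit's roof: upright grey body 40 (x) x 28 (y) x 96 mm high. Origin: centre of its underside, 95 mm above the bench. The dark paddle is on its -y side, the lock-off lever at its top. Forward is the grip's +x, away from the robot
- paddle (a joint): Dark paddle hinged at the grip's foot (y -19, z 12 mm in the grip's frame), 34 wide, 10 thick, up to z = 72 (a toe to 82). 0 = sprung out, 0.16 rad = flat against the body; body and paddle then span y = -24 to +14 mm (47 mm wide at z = 70 when out). Needs about 10 N near its top; springs back. Blocked while the lever is back
- paddle_pad (a point): Outer face of the paddle, near its upper end, where to squeeze; about 65 mm above the grip's origin
- lock (a joint): Lock-off lever, pivoting about the grip's y axis, 90 mm above the grip's origin. 0 = fully back (tab leans 0.6 rad to the grip's -x; paddle locked), 1.2 rad = fully forward (leans 0.6 to +x; unlocked). About 1.5 N at the tab moves it; it stays where left. Starts between 0 and 0.15
- lock_tip (a point): Tip of the lever's aluminium tab (8 mm thick, 22 wide in y, centred at y = -11 mm in the grip's frame), 26 mm from the pivot; it stands about 17 mm above the top of the grip body
- start (a joint): Start button, spring-loaded: 0 = up, 0.006 m = fully down; about 5 N pushes it fully down
- start_top (a point): Centre of the top of the round grey start button, 26 mm across, in a black collar on a small fixed white console 56 x 56 x 25 mm on the bench near the unit; pressed straight down
- box1: Loose open tip box, frosted plastic with a teal deck full of upright pipette tips: 60 (x) x 46 (y) x 40 mm high, the tips reach 52 mm; 0.12 kg. Origin: centre of its underside. Take it across the 46 mm. Two to four identical ones are present; absent ones read None
- box2: Loose open tip box, frosted plastic with a teal deck full of upright pipette tips: 60 (x) x 46 (y) x 40 mm high, the tips reach 52 mm; 0.12 kg. Origin: centre of its underside. Take it across the 46 mm. Two to four identical ones are present; absent ones read None
- box3: Loose open tip box, frosted plastic with a teal deck full of upright pipette tips: 60 (x) x 46 (y) x 40 mm high, the tips reach 52 mm; 0.12 kg. Origin: centre of its underside. Take it across the 46 mm. Two to four identical ones are present; absent ones read None
- box4: Loose open tip box, frosted plastic with a teal deck full of upright pipette tips: 60 (x) x 46 (y) x 40 mm high, the tips reach 52 mm; 0.12 kg. Origin: centre of its underside. Take it across the 46 mm. Two to four identical ones are present; absent ones read None
- bottle: Bystander, loose: white plastic bottle, 60 across, 140 mm high; origin at its underside. Leave alone
- jar: Bystander, loose: amber jar, 56 across, 70 mm high; origin at its underside. Leave alone
- flask: Bystander, loose: small glass jar with blue cap, 48 across, 55 mm high; origin at its underside. Leave alone
There are look-alikes about, which are no part of the job. What is shaped like the part that bears start but brown is not meant.

How it is judged:
By the outcome, as a careful person would: the job done as asked, in the order asked, and still so for the second after the job is handed in, with the robot touching nothing.
Of box1, box2, box3, box4 only 2 to 4 are there at a start; the rules pass over those that are not, and their reading is None.
At some moment in a run one of box1, box2, box3, box4, tray may be knocked a few centimetres aside while the robot is not near it.
It also fails if it takes over 210 s, if anything falls off the work surface, if the arm or the gripper's body presses on something with over 40 N, if the wrist force passes 120 N, or if a joint passes its speed limit or range.

## Working session

There is one attempt and no reset: what is moved stays moved. The work goes in short steps, Python scripts to look and compute and a tool call to move; the robot and the scene stay as the last step left them, time stands still between calls to the robot, and variables do not carry over. Pictures are saved under pics/ and viewed, and the job is handed in when it is done.

Besides the shell and the picture viewer there is one more tool, called by a JSON object that holds its "fn" and its "kwargs". send_rows: Moves the arm, as the interface text tells. Its arguments: {"type":"object","properties":{"series":{"type":"array"},"force":{"type":"number"}},"required":["series"]}

```bash
mkdir -p pics; python3 - <<'E'
from rig import monitor, cams, order, robot
import cv2
print(monitor.get_state())
for n in("side","top"):
    print(n,cams.calibration(n)); cv2.imwrite(f"pics/{n}0.png",cams.capture(n)[:,:,::-1])
print([a for a in dir(robot) if a[0]!='_'], robot.grip_depth)
E
```

```text
{'clock': 0.0, 'qpos': array([59.46527473, 27.37447323,  1.27992848, 89.17833653, -0.65953436,
       63.55685989, -4.75901242]), 'qd': array([ 1.37477632e-02,  6.17333254e-02,  1.73144962e-02, -1.27470377e-02,
        6.69305374e-02,  5.14273701e-05, -1.84615173e-02]), 'tau': array([ 1.41123228e-04, -5.96450651e+01,  1.60858568e+00, -2.81200683e+01,
        1.26435194e-02,  9.34071344e-03, -5.00873932e-05]), 'position': array([ 0.27793219, -0.61441379,  0.19574103]), 'orientation': array([ 1.79993031e+02,  1.02096257e-01, -6.56556959e+01]), 'ft_force': array([-0.1586243 ,  0.20939516,  0.53838379]), 'moment': array([ 0.00936143,  0.03491736, -0.02193349]), 'gripper_width': 0.9992503548713153}
side {'fov_y': 55.804410663748584, 'cx': 322.1513772246657, 'cy': 235.60753971544446, 'k1': -0.08459793665300078, 'rvec': array([ 0.87477849, -2.44420397,  1.19118214]), 'tvec': array([0.41783084, 0.30412979, 0.89967807])}
top {'fov_y': 45.958768084782264, 'cx': 323.45636866341744, 'cy': 241.68708015692033, 'k1': -0.044257691679091354, 'rvec': array([ 2.16714652, -2.16166766,  0.08869226]), 'tvec': array([0.00534776, 0.54660737, 1.31770011])}
['IKError', 'grip_depth'] 0.0187
```

View pics/side0.png

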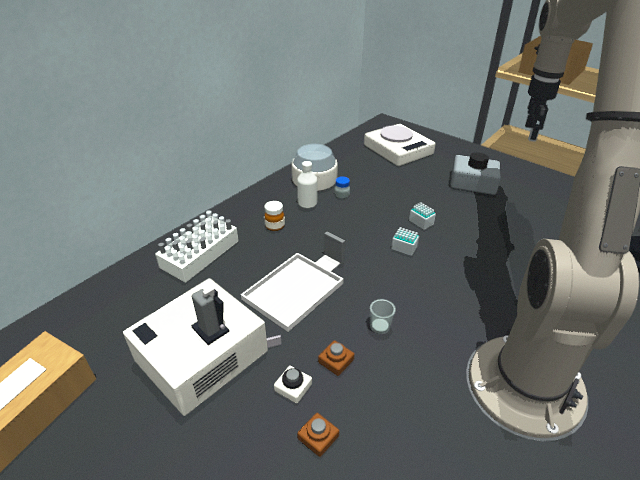

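View pics/top0.png

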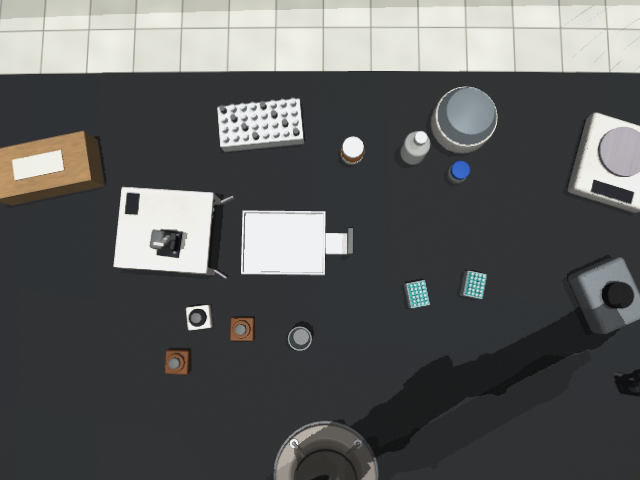

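Two tip boxes with teal decks, both upright: top (417,294) and (475,285), side (405,240) and (423,215). The tray is empty at top (284,243), with its handle at (350,241). For the start button there are three candidates in the top view: white console (198,317), brown (241,328) and brown (177,362). The white one fits, because the task rules out brown. Next I'll set up the measuring code.

```bash
cat > h.py <<'E'
from rig import monitor, cams, order, robot
import cv2, numpy as np
from scipy.spatial.transform import Rotation as Rn
class C:
    def __init__(s,n):
        c=cams.calibration(n); s.n=n; f=240/np.tan(np.radians(c['fov_y']/2))
        s.K=np.array([[f,0,c['cx']],[0,f,c['cy']],[0,0,1.]]); s.d=np.array([c['k1'],0,0,0,0.])
        s.rv=np.array(c['rvec']);s.R=cv2.Rodrigues(s.rv)[0]; s.t=np.array(c['tvec']); s.o=-s.R.T@s.t
    def ray(s,p):
        u=cv2.undistortPoints(np.array(p,float).reshape(-1,1,2),s.K,s.d).reshape(-1,2)
        return np.c_[u,np.ones(len(u))]@s.R
    def plane(s,p,z):
        r=s.ray(p); return s.o+r*((z-s.o[2])/r[:,2])[:,None]
    def proj(s,P):
        return cv2.projectPoints(np.array(P,float).reshape(-1,1,3),s.rv,s.t,s.K,s.d)[0].reshape(-1,2)
    def grab(s,name=None):
        im=cams.capture(s.n)[:,:,::-1].copy()
        if name: cv2.imwrite(f'pics/{name}.png',im)
        return im
T=C('top');S=C('side')
def tri(pt,ps):
    a=T.ray([pt])[0];b=S.ray([ps])[0];a/=np.linalg.norm(a);b/=np.linalg.norm(b)
    k=np.linalg.lstsq(np.c_[a,-b],S.o-T.o,rcond=None)[0]
    p=T.o+a*k[0];q=S.o+b*k[1]; return (p+q)/2,np.linalg.norm(p-q)
def teal(im):
    h=cv2.cvtColor(im,cv2.COLOR_BGR2HSV); m=cv2.inRange(h,(80,70,60),(100,255,255))
    m=cv2.morphologyEx(m,cv2.MORPH_CLOSE,np.ones((5,5)))
    return [(cv2.contourArea(c),cv2.minAreaRect(c),c) for c in cv2.findContours(m,0,2)[0] if cv2.contourArea(c)>30]
def crop(im,x,y,w,h,k,name):
    cv2.imwrite(f'pics/{name}.png',cv2.resize(im[y:y+h,x:x+w],None,fx=k,fy=k,interpolation=cv2.INTER_CUBIC))
E
python3 - <<'E'
from h import *
t=cv2.imread('pics/top0.png');s=cv2.imread('pics/side0.png')
for n,c,im in(('T',T,t),('S',S,s)):
    for a,r,q in teal(im):
        W=c.plane(q.reshape(-1,2),0.042)[:,:2]; rr=cv2.minAreaRect((W*1000).astype(np.float32))
        print(n,a,r[0],'world',np.round(rr[0],1),np.round(rr[1],1),rr[2])
crop(t,100,170,270,160,3,'ct'); crop(s,110,220,260,240,3,'cs');crop(t,380,240,130,90,5,'cb')
crop(s,370,180,90,90,6,'cbs')
E
```

```text
T 379.0 (417.73077392578125, 293.65386962890625) world [ 424.2 -213.3] [54.4 41.1] 11.364048957824707
T 377.0 (475.3039855957031, 284.3280029296875) world [ 446.1 -347.6] [41.6 54.1] 78.58394622802734
S 147.5 (405.717041015625, 236.49058532714844) world [ 424.3 -214.3] [54.9 41.9] 9.942269325256348
S 62.0 (422.1933898925781, 211.8430633544922) world [ 447.8 -349.1] [40.9 57.7] 80.01548767089844
```

View pics/ct.png

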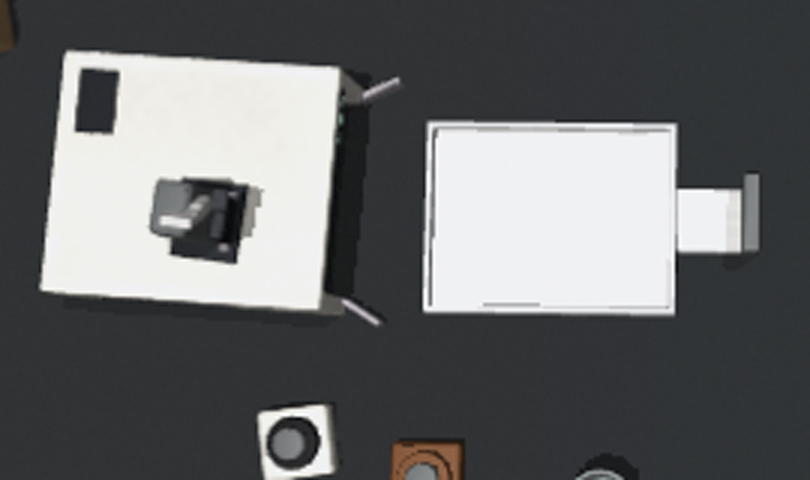

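View pics/cs.png

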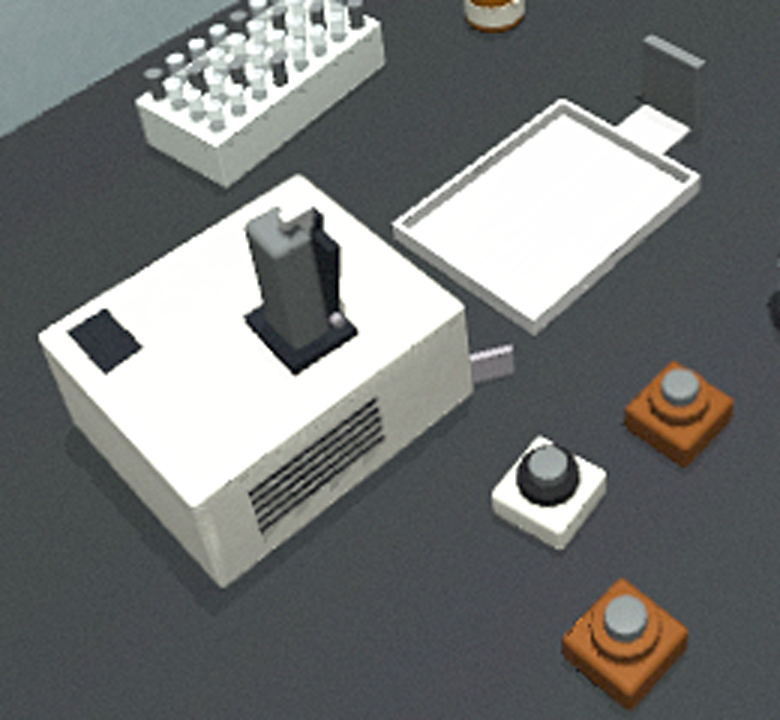

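View pics/cb.png

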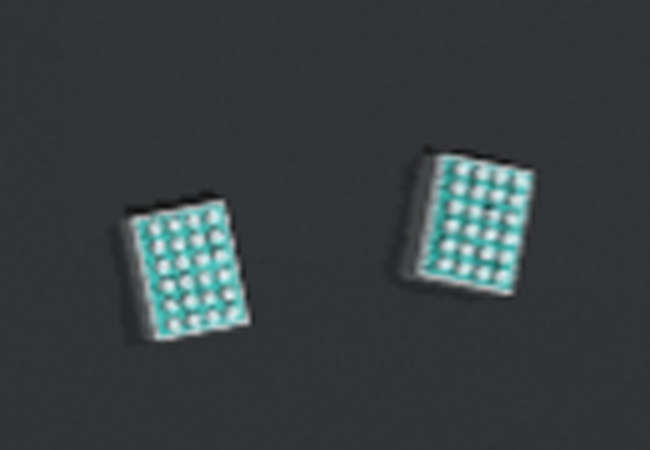

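View pics/cbs.png

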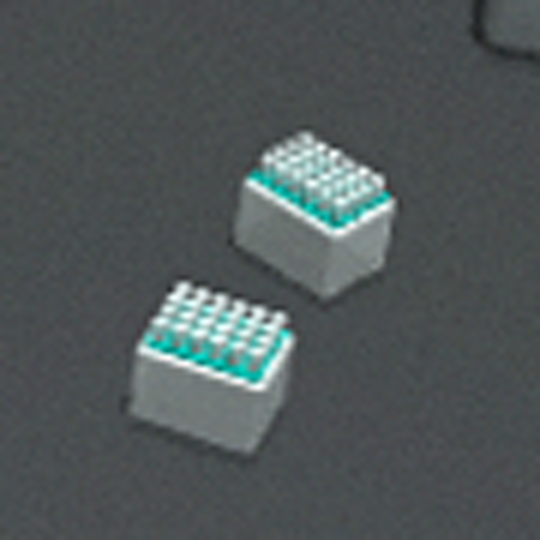

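```bash
python3 - <<'E'
from h import *
t=cv2.imread('pics/top0.png')
h=cv2.cvtColor(t,cv2.COLOR_BGR2HSV)
m=cv2.inRange(h,(0,0,205),(180,50,255)); 
def comp(m,pt,z,c=T):
    for q in cv2.findContours(m,0,cv2.CHAIN_APPROX_NONE)[0]:
        if cv2.pointPolygonTest(q,pt,False)>=0:
            W=c.plane(q.reshape(-1,2),z)[:,:2]*1000; r=cv2.minAreaRect(W.astype(np.float32)); print(pt,'c',np.round(r[0],1),np.round(r[1],1),round(r[2],2), np.round(cv2.boxPoints(r)).tolist()); 
            ap=cv2.approxPolyDP(q,6,True).reshape(-1,2); print(ap.tolist(), np.round(c.plane(ap,z)[:,:2]*1000).tolist())
comp(m,(150,205),0.095); comp(m,(284,243),0.018); comp(m,(198,308),0.025)
comp(cv2.inRange(h,(0,0,150),(180,80,255)),(284,243),0.018)
crop(t,200,180,60,110,8,'g1'); crop(t,140,215,70,60,10,'g2')
s=cv2.imread('pics/side0.png');crop(s,180,270,70,80,8,'g3');crop(s,220,220,140,140,5,'g4')
E
```

```text
(150, 205) c [567.8 371.3] [212.7 184.1] 86.4 [[469.0, 271.0], [653.0, 259.0], [666.0, 472.0], [483.0, 483.0]]
[[122, 188], [114, 266], [205, 272], [212, 193]] [[663.0, 470.0], [484.0, 481.0], [471.0, 272.0], [651.0, 261.0]]
(284, 243) c [547.  104.8] [149.4 198.6] 0.17 [[472.0, 204.0], [473.0, 5.0], [622.0, 6.0], [621.0, 204.0]]
[[243, 211], [242, 273], [324, 273], [324, 212]] [[621.0, 201.0], [472.0, 201.0], [473.0, 5.0], [619.0, 6.0]]
(198, 308) c [367.  302.7] [53.4 52.3] 7.6 [[337.0, 325.0], [344.0, 273.0], [397.0, 280.0], [390.0, 332.0]]
[[207, 305], [186, 309], [187, 318], [197, 307], [207, 315], [199, 327], [188, 322], [189, 329], [209, 327]] [[396.0, 282.0], [386.0, 332.0], [365.0, 329.0], [391.0, 305.0], [372.0, 281.0], [344.0, 300.0], [356.0, 326.0], [339.0, 323.0], [344.0, 276.0]]
(284, 243) c [545.8  78.7] [151.5 251.4] 0.04 [[470.0, 204.0], [470.0, -47.0], [622.0, -47.0], [621.0, 204.0]]
[[242, 212], [241, 273], [324, 274], [325, 248], [346, 253], [346, 233], [324, 232], [324, 211]] [[619.0, 203.0], [472.0, 203.0], [470.0, 5.0], [532.0, 3.0], [520.0, -47.0], [568.0, -47.0], [571.0, 6.0], [622.0, 6.0]]
```

View pics/g1.png

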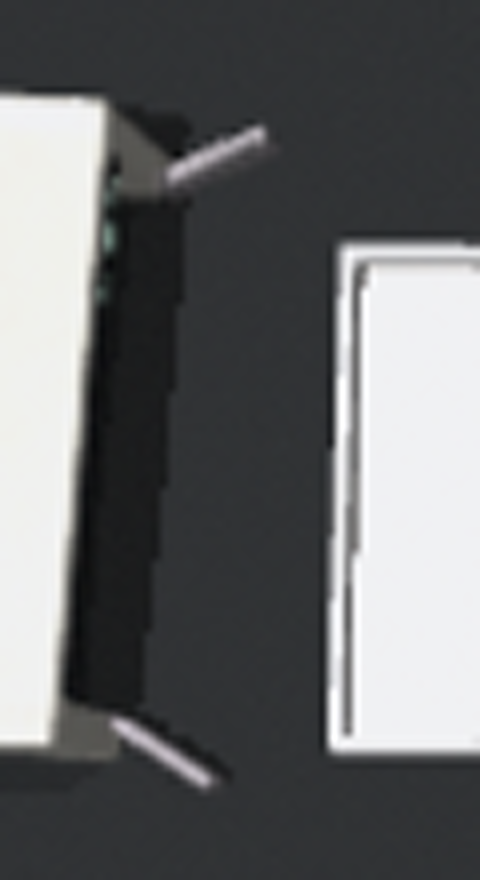

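View pics/g2.png

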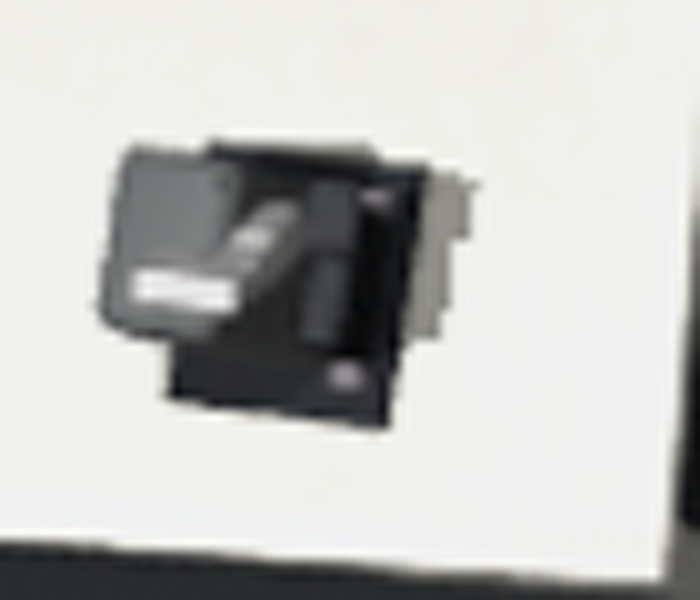

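View pics/g3.png

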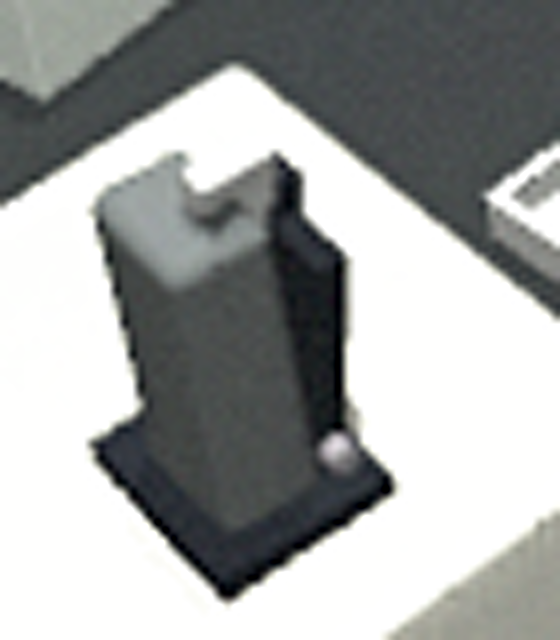

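View pics/g4.png

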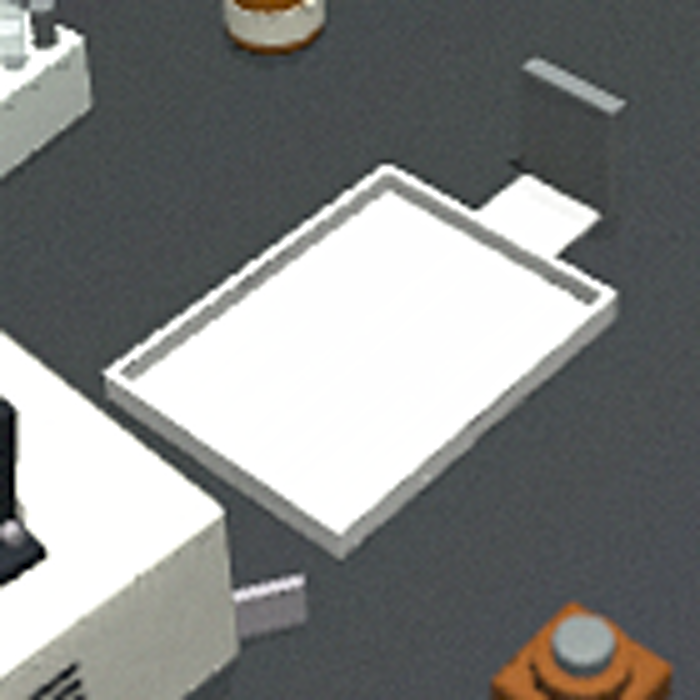

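```bash
cat >> h.py <<'E'
def go(p,yaw=None,tilt=(180,0)):
    s=monitor.get_state(); P=np.array(s['position']); R0=Rn.from_euler('xyz',s['orientation'],degrees=True)
    y=s['orientation'][2] if yaw is None else yaw
    R1=Rn.from_euler('xyz',[tilt[0],tilt[1],y],degrees=True)
    d=np.array(p)-P
    print('at',np.round(P*1000,1),np.round(s['orientation'],2),'w',round(s['gripper_width'],3),'F',np.round(s['ft_force'],1),'t',round(s['clock'],2))
    print('turn',np.round((R0.inv()*R1).as_rotvec(),3),'shift before turn cm',np.round(R0.inv().apply(d)*100,2),'after turn',np.round(R1.inv().apply(d)*100,2),'dist',round(np.linalg.norm(d)*1000,1))
E
python3 - <<'E'
from h import *
print(T.plane([(233.1,196.5),(226.5,277.9)],0.026)*1000)
ya=np.array([.0628,.998]);xa=np.array([.998,-.0628]); o=np.array([567.3,363.8])
for sx in(-97,97): print(o+xa*sx-132*ya)
# handle top
print(T.plane([(348,228),(353,228),(353,253.5),(348,253.5)],0.075)*1000)
go([.4243,-.2137,.12],-78.6)
E
```

```text
[[655.41090808 224.35311198  26.        ]
 [459.96487831 236.38324456  26.        ]]
[462.2044 238.1556]
[655.8164 225.9724]
[[573.5190243  -50.20445583  75.        ]
 [573.5365856  -61.66635229  75.        ]
 [514.90221516 -61.56060272  75.        ]
 [514.87910871 -50.14894615  75.        ]]
at [ 277.9 -614.5  195.8] [ 1.7999e+02  9.0000e-02 -6.5660e+01] w 0.999 F [ 0.9 -0.1  0.3] t 0.1
turn [0.    0.002 0.226] shift before turn cm [-30.47 -29.85   7.63] after turn [-36.39 -22.27   7.58] dist 433.4
```

{"fn": "send_rows", "kwargs": {"series": [[0, [0, 0, 0], [0, 0, 0.113]], [0, [0, 0, 0], [0, 0, 0.113]], [0, [-3.3, -2.0, 0], [0, 0, 0]], [0, [-3.3, -2.0, 0], [0, 0, 0]], [0, [-3.3, -2.0, 0.5], [0, 0, 0]], [0, [-3.3, -2.0, 0.5], [0, 0, 0]], [0, [-3.3, -2.0, 0.5], [0, 0, 0]], [0, [-3.3, -2.0, 0.5], [0, 0, 0]]], "force": 30}}

```text
clock: 0.77
position: [0.3538, -0.3978, 0.1711]
orientation: [179.6, 0.1, -80.3]
ft_force: [0.9, 0.6, 0.1]
gripper_width: 0.999
```

{"fn": "send_rows", "kwargs": {"series": [[0, [-3.3, -2.0, 0.5], [0, 0, 0]], [0, [-3.3, -2.0, 0.5], [0, 0, 0]], [0, [-3.3, -2.0, 0.5], [0, 0, 0]], [0, [-3.3, -2.0, 0.5], [0, 0, 0]], [0, [0, 0, 0], [0, 0, 0]]]}}

```text
clock: 1.18
position: [0.4125, -0.2382, 0.1482]
orientation: [179.6, 0.3, -79.7]
ft_force: [1.2, -0.0, -0.4]
gripper_width: 1.003
```

```bash
python3 - <<'E'
from h import *
go([.4243,-.2137,.12],-78.6)
im=T.grab('t1')
for a,r,q in teal(im):
    W=T.plane(q.reshape(-1,2),0.042)[:,:2]; rr=cv2.minAreaRect((W*1000).astype(np.float32)); print(np.round(rr[0],1),rr[1],rr[2])
E
```

```text
at [ 412.5 -238.2  148.2] [179.56   0.3  -79.71] w 1.003 F [ 1.2 -0.  -0.4] t 1.18
turn [ 0.008  0.005 -0.019] shift before turn cm [-2.18 -1.62  2.82] after turn [-2.17 -1.64  2.82] dist 39.2
[ 436.1 -210.9] (29.611696243286133, 39.43624496459961) 10.34971809387207
```

{"fn": "send_rows", "kwargs": {"series": [[0, [-2.2, -1.6, 0.5], [0.008, 0.005, -0.019]], [0, [0, 0, 0], [0, 0, 0]]]}}

```text
clock: 1.4
position: [0.4233, -0.217, 0.1433]
orientation: [180.0, -0.1, -78.7]
ft_force: [-0.4, 0.6, 0.4]
gripper_width: 0.999
```

```bash
python3 - <<'E'
from h import *
go([.4243,-.2137,.014],-78.6)
S.grab('s1')
E
```

```text
at [ 423.3 -217.   143.3] [ 1.7998e+02 -1.1000e-01 -7.8710e+01] w 0.999 F [-0.4  0.6  0.4] t 1.4
turn [ 0.    -0.002 -0.002] shift before turn cm [-0.33 -0.17 12.93] after turn [-0.3  -0.17 12.93] dist 129.3
```

View pics/s1.png

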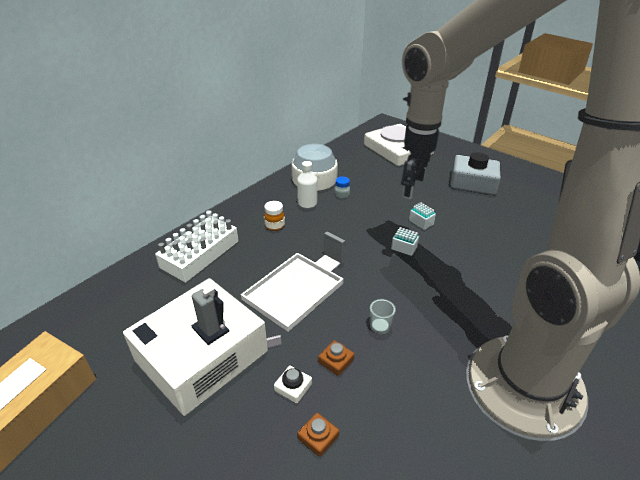

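The tool stands above box A (side 405,240) and nothing else has moved. Descending.

{"fn": "send_rows", "kwargs": {"series": [[0, [-0.3, -0.2, 3], [0, 0, 0]], [0, [0, 0, 3], [0, 0, 0]], [0, [0, 0, 3], [0, 0, 0]], [0, [0, 0, 2], [0, 0, 0]], [0, [0, 0, 1.2], [0, 0, 0]], [0, [0, 0, 0], [0, 0, 0]]]}}

```text
clock: 1.95
position: [0.4237, -0.2275, 0.0192]
orientation: [-179.9, -0.6, -79.5]
ft_force: [-0.5, 0.9, 0.5]
gripper_width: 1.002
```

```bash
python3 - <<'E'
from h import *
go([.4243,-.2137,.014],-78.6)
im=S.grab(); crop(im,340,140,130,130,5,'s2')
E
```

```text
at [ 423.7 -227.5   19.2] [-179.88   -0.63  -79.5 ] w 1.002 F [-0.5  0.9  0.5] t 1.95
turn [-0.002 -0.011 -0.016] shift before turn cm [-1.35 -0.31  0.51] after turn [-1.34 -0.33  0.52] dist 14.8
```

View pics/s2.png

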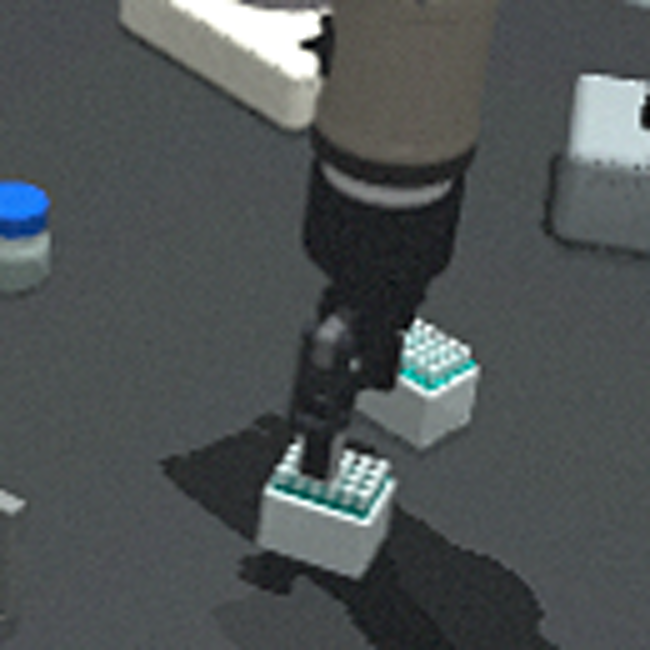

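```bash
python3 - <<'E'
from h import *
for P in ([.416,-.186,.019],[.416,-.186,.032],[.416,-.176,.032],[.431,-.269,.032],[.4243,-.2137,.04]): 
    p=S.proj(P)[0]; print(P,p,(p-[340,140])*5)
print(S.o,T.o)
im=T.grab(); crop(im,370,240,130,100,6,'t2')
E
```

```text
[0.416, -0.186, 0.019] [401.83428059 249.08658004] [309.17140297 545.4329002 ]
[0.416, -0.186, 0.032] [402.41524065 245.32480326] [312.07620324 526.62401628]
[0.416, -0.176, 0.032] [400.44458425 247.17860499] [302.22292125 535.89302495]
[0.431, -0.269, 0.032] [413.27773624 228.54762317] [366.38868119 442.73811587]
[0.4243, -0.2137, 0.04] [405.47316275 236.73104387] [327.36581374 483.65521937]
[0.0027567  0.67066366 0.79164438] [ 0.41632781 -0.01381715  1.36441271]
```

View pics/t2.png

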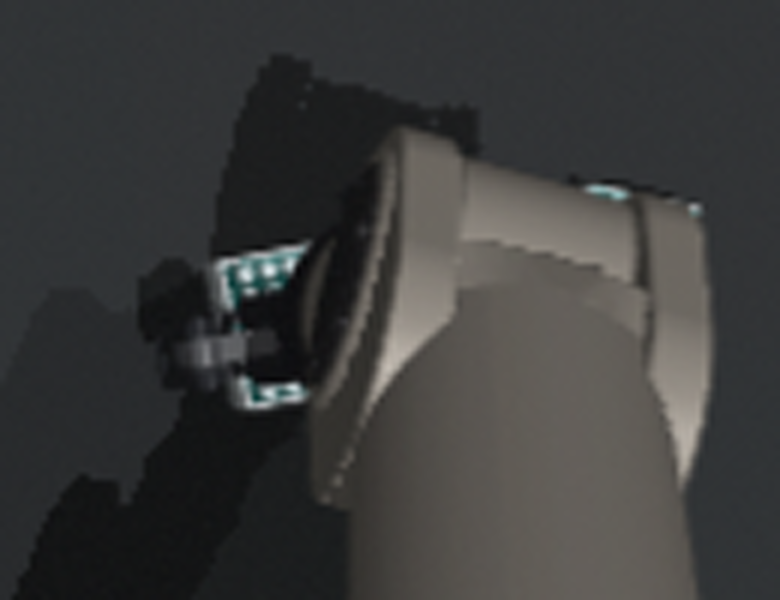

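```bash
python3 - <<'E'
from h import *
go([.4243,-.2137,.014],-78.6)
im=S.grab(); crop(im,370,190,70,70,9,'s3')
E
```

```text
at [ 425.2 -227.9   21.3] [-179.72   -0.72  -79.5 ] w 1.002 F [ 0.8 -0.4  0.6] t 2.05
turn [-0.005 -0.013 -0.016] shift before turn cm [-1.42 -0.17  0.71] after turn [-1.41 -0.2   0.73] dist 16.0
```

View pics/s3.png

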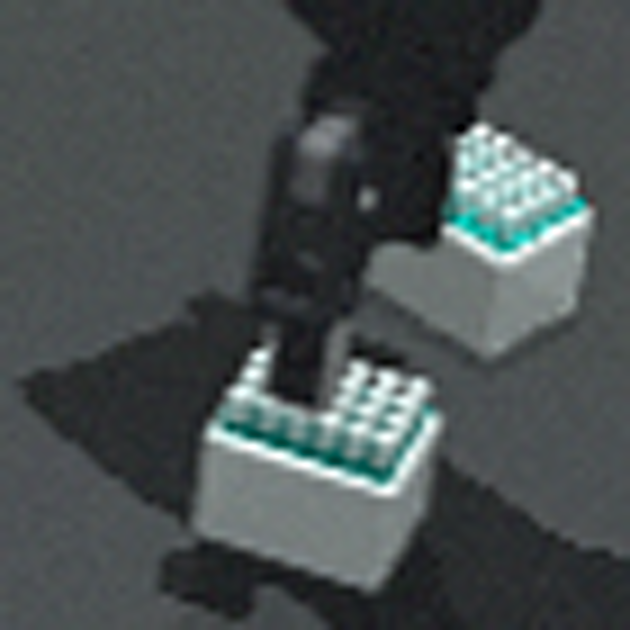

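```bash
python3 - <<'E'
from h import *
for z in(.02,.04,.06,.08,.1): print(z,np.round(T.plane([(404,298),(412,298)],z)*1000).tolist(), np.round(S.plane([(403.6,235)],z)*1000))
print(tri((404,298),(403.6,235)))
im=T.grab(); crop(im,385,265,50,60,12,'t3')
print(monitor.get_state()['position'],monitor.get_state()['ft_force'])
E
```

```text
0.02 [[414.0, -184.0, 20.0], [414.0, -203.0, 20.0]] [[ 444. -241.   20.]]
0.04 [[414.0, -181.0, 40.0], [414.0, -200.0, 40.0]] [[ 432. -217.   40.]]
0.06 [[414.0, -179.0, 60.0], [414.0, -197.0, 60.0]] [[ 421. -193.   60.]]
0.08 [[414.0, -176.0, 80.0], [414.0, -194.0, 80.0]] [[ 409. -170.   80.]]
0.1 [[414.0, -174.0, 100.0], [414.0, -192.0, 100.0]] [[ 398. -146.  100.]]
(array([ 0.41356428, -0.17739346,  0.07327323]), np.float64(0.0010513316374110222))
[ 0.42668757 -0.2276713   0.02253064] [ 0.52671256 -0.09413856  0.17100946]
```

View pics/t3.png

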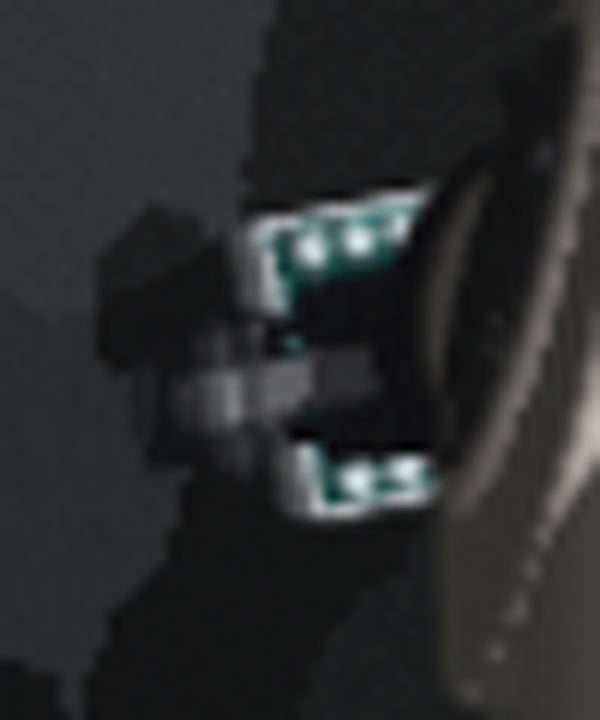

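```bash
python3 - <<'E'
from h import *
for z in (.143,.156,.17,.19): print(z,S.proj([[.415,-.175,z],[.431,-.259,z],[.4233,-.217,z]]).round(1).tolist())
im=cv2.imread('pics/s1.png'); crop(im,380,100,70,130,6,'s4')
st=monitor.get_state();print(st['qpos'])
E
```

```text
0.143 [[405.7, 213.1], [416.9, 196.6], [411.4, 204.6]]
0.156 [[406.4, 208.8], [417.6, 192.4], [412.1, 200.4]]
0.17 [[407.1, 204.1], [418.4, 187.9], [412.8, 195.7]]
0.19 [[408.1, 197.3], [419.4, 181.2], [413.8, 189.0]]
[ 25.22299536  24.05620638  -5.86469187 123.15867594   5.35919335
  32.2226343  -64.08291702]
```

View pics/s4.png

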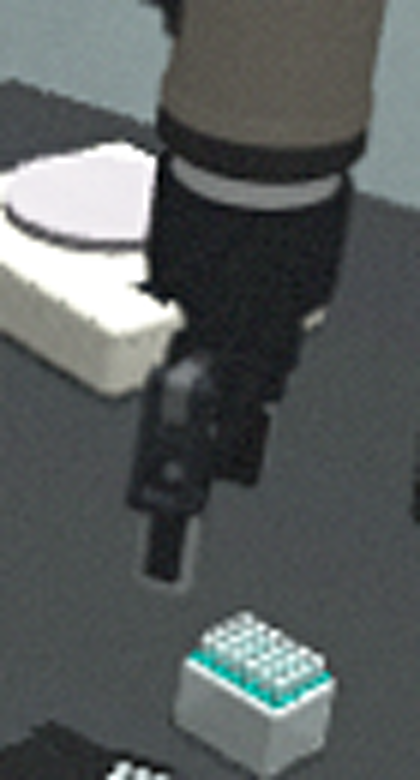

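```bash
python3 - <<'E'
from h import *
u=np.array([np.cos(np.radians(-65.66)),np.sin(np.radians(-65.66))])
for z in (.196,.209,.225,.245):
  for sg in(-1,1):
    p=np.r_[np.array([.278,-.6145])+sg*.0495*u,z]; print(z,sg,S.proj(p).round(1),T.proj(p).round(1))
im=cv2.imread('pics/side0.png'); crop(im,500,40,80,110,7,'s5')
im=cv2.imread('pics/top0.png'); crop(im,590,350,50,70,9,'t5')
E
```

```text
0.196 -1 [[527.1 156.8]] [[604.1 375.1]]
0.196 1 [[523.8 141.6]] [[646.6 354.7]]
0.209 -1 [[528.4 152.7]] [[607.1 376. ]]
0.209 1 [[525.  137.7]] [[650.1 355.3]]
0.225 -1 [[529.9 147.6]] [[611.  377.1]]
0.225 1 [[526.4 132.8]] [[654.5 356.1]]
0.245 -1 [[531.9 141.1]] [[615.9 378.5]]
0.245 1 [[528.2 126.5]] [[660.2 357.1]]
```

View pics/s5.png

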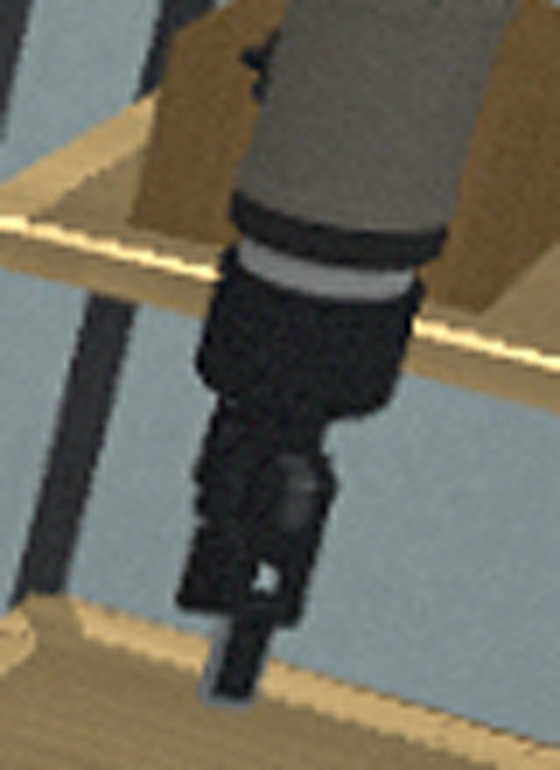

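View pics/t5.png

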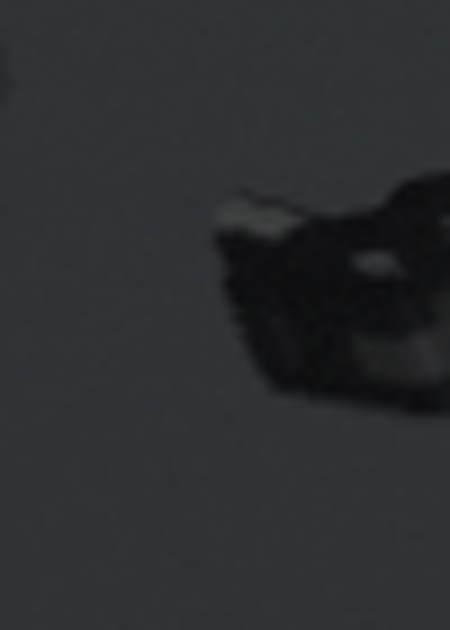

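The side view puts the open fingertips about 5 cm above the reported TCP: tip at side (404,235), z≈0.073, against a TCP of 0.0225. Opening explains only 13 mm of that. I'll rise, close, and measure the shut tip before trusting z.

{"fn": "send_rows", "kwargs": {"series": [[0, [-1.4, -0.2, -4], [0, 0, 0]], [0, [0, 0, -4], [0, 0, 0]], [1, [0, 0, 0], [0, 0, 0]], [1, [0, 0, 0], [0, 0, 0]], [1, [0, 0, 0], [0, 0, 0]], [1, [0, 0, 0], [0, 0, 0]], [1, [0, 0, 0], [0, 0, 0]], [1, [0, 0, 0], [0, 0, 0]]]}}

```text
clock: 2.82
position: [0.4268, -0.2146, 0.1075]
orientation: [-179.3, -1.0, -79.6]
ft_force: [-0.2, -0.1, 0.6]
gripper_width: 0.147
```

```bash
python3 - <<'E'
from h import *
go([.4243,-.2137,.014],-78.6)
im=S.grab(); crop(im,370,140,80,110,7,'s6')
st=monitor.get_state(); p=st['position']; print(p,st['gripper_width'])
for dz in(0,.02,.03,.04,.05): print(dz,S.proj(p+[0,0,dz]).round(1))
E
```

```text
at [ 426.8 -214.6  107.5] [-179.34   -0.95  -79.57] w 0.147 F [-0.2 -0.1  0.6] t 2.82
turn [-0.011 -0.017 -0.017] shift before turn cm [-0.29  0.34  9.35] after turn [-0.14  0.23  9.35] dist 93.6
[ 0.42675063 -0.21458384  0.1073866 ] 0.0550850962082518
0 [[408.  215.9]]
0.02 [[409.  209.6]]
0.03 [[409.5 206.4]]
0.04 [[410.  203.1]]
0.05 [[410.5 199.8]]
```

View pics/s6.png

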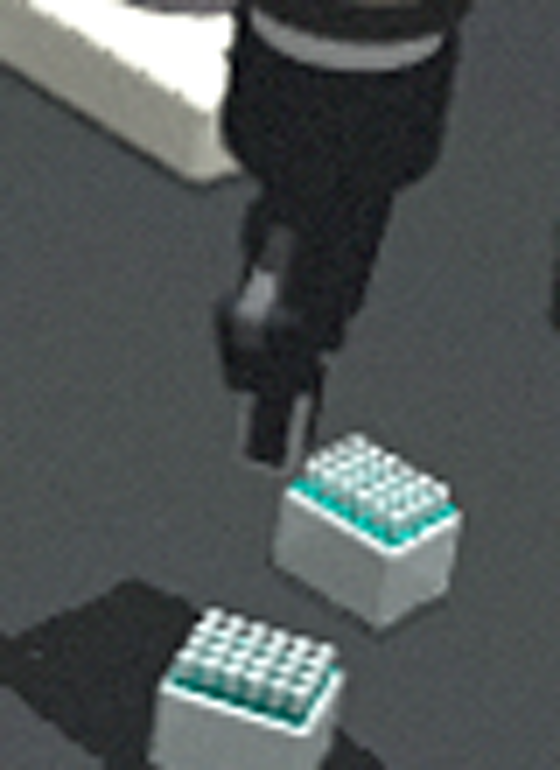

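{"fn": "send_rows", "kwargs": {"series": [[1, [0, 0, 0], [0, 0, 0]], [1, [0, 0, 0], [0, 0, 0]], [1, [0, 0, 0], [0, 0, 0]]]}}

```text
clock: 3.12
position: [0.4257, -0.2143, 0.1059]
orientation: [-179.5, -0.8, -79.6]
ft_force: [-0.2, -0.2, -0.4]
gripper_width: -0.002
```

```bash
python3 - <<'E'
from h import *
im=S.grab(); crop(im,385,170,50,60,12,'s7'); im=T.grab();crop(im,370,250,90,80,8,'t7')
st=monitor.get_state(); p=st['position']; print(p,st['gripper_width'],st['orientation'])
print(S.proj(p),T.proj(p))
E
```

```text
[ 0.42574769 -0.21430576  0.10601721] 0.0010296771637684167 [-179.50262155   -0.85203307  -79.57843271]
[[408.21863886 216.49105124]] [[422.62049095 292.74263041]]
```

View pics/s7.png

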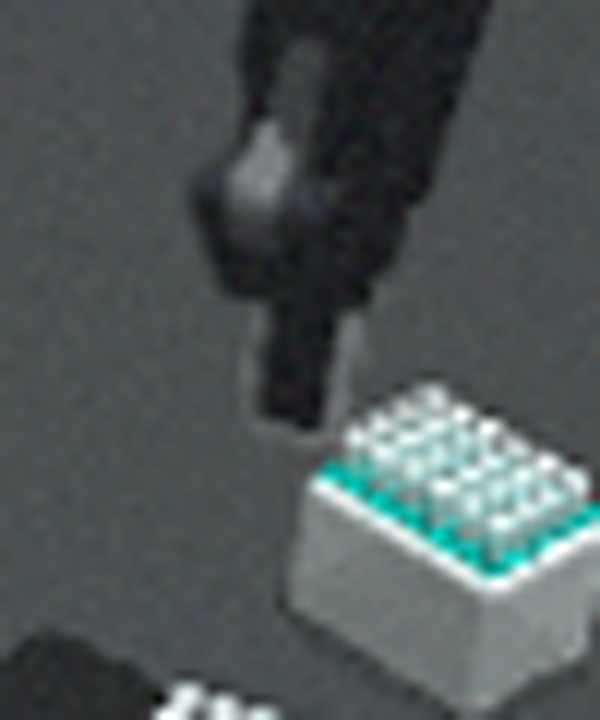

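View pics/t7.png

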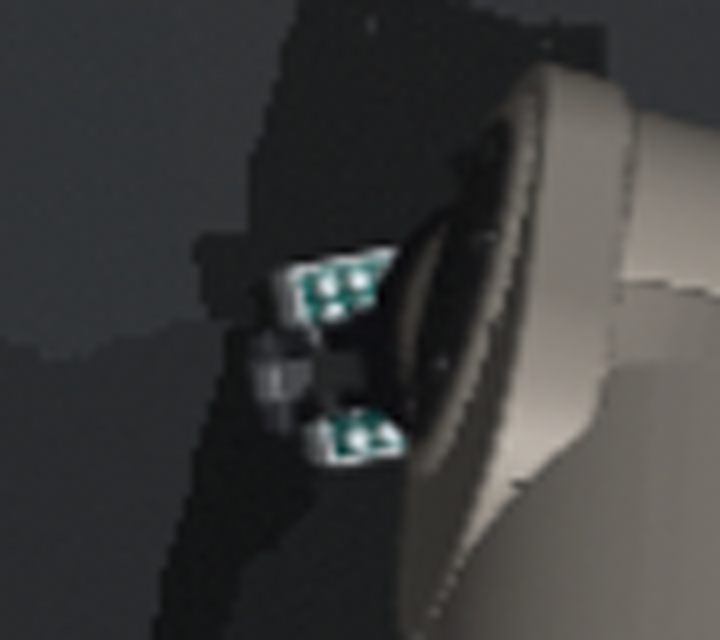

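Shut tip at side (409.6,206), against (408,216) projected from the report, so the tip looks about 3 cm higher than reported. I'll touch bare bench to settle it.

{"fn": "send_rows", "kwargs": {"series": [[1, [-4, 0, 0], [0.01, 0.015, 0]], [1, [-4, 0, 0], [0, 0, 0]], [1, [0, 0, 3], [0, 0, 0]], [1, [0, 0, 3], [0, 0, 0]], [1, [0, 0, 2], [0, 0, 0]], [1, [0, 0, 1], [0, 0, 0]], [1, [0, 0, 0], [0, 0, 0]]]}}

```text
clock: 3.8
position: [0.418, -0.1359, 0.0135]
orientation: [-178.3, -1.9, -79.7]
ft_force: [-0.3, -0.6, -0.1]
gripper_width: -0.0
```

```bash
python3 - <<'E'
from h import *
go([.41,-.13,.005],-78.6)
im=S.grab(); crop(im,360,160,80,110,7,'s8')
p=monitor.get_state()['position']; print(S.proj(p),S.proj(p*[1,1,0]))
E
```

```text
at [ 418.  -135.9   13.5] [-178.34   -1.93  -79.67] w -0.0 F [-0.3 -0.6 -0.1] t 3.8
turn [-0.029 -0.034 -0.018] shift before turn cm [-0.75  0.71  0.81] after turn [-0.74  0.67  0.85] dist 13.1
[[390.88614695 259.58168666]] [[390.32026347 263.66889762]]
```

View pics/s8.png

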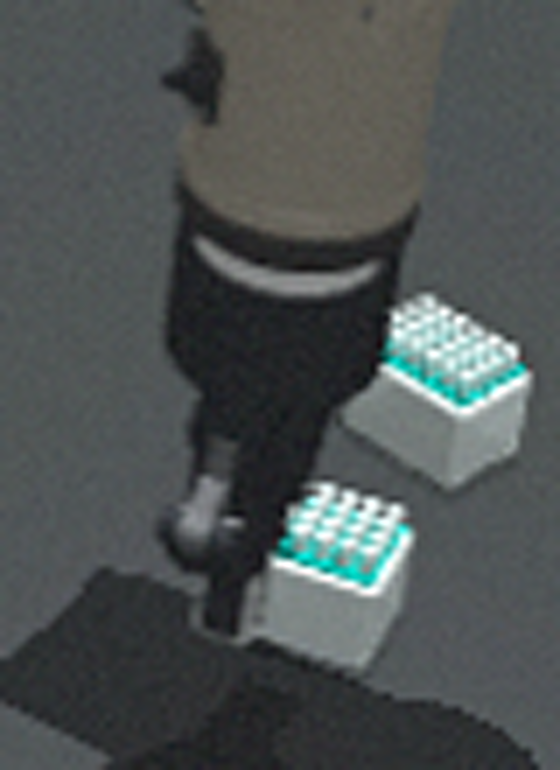

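{"fn": "send_rows", "kwargs": {"series": [[1, [0, 0, 0], [-0.03, -0.034, -0.018]], [1, [0, 0, 0.5], [0, 0, 0]], [1, [0, 0, 0.4], [0, 0, 0]], [1, [0, 0, 0], [0, 0, 0]]]}}

```text
clock: 4.18
position: [0.4198, -0.1365, 0.0067]
orientation: [-179.9, -0.1, -78.7]
ft_force: [0.1, 0.7, 0.1]
gripper_width: -0.001
```

{"fn": "send_rows", "kwargs": {"series": [[1, [0, 0, 0.4], [0, 0, 0]], [1, [0, 0, 0], [0, 0, 0]]]}}

```text
clock: 4.35
position: [0.4199, -0.1367, 0.0029]
orientation: [-179.8, -0.2, -78.7]
ft_force: [0.4, 0.5, -0.3]
gripper_width: 0.001
```

{"fn": "send_rows", "kwargs": {"series": [[1, [0, 0, 0.4], [0, 0, 0]], [1, [0, 0, 0], [0, 0, 0]]]}}

```text
clock: 4.52
position: [0.4197, -0.1366, -0.0012]
orientation: [-179.7, -0.2, -78.7]
ft_force: [-0.8, -0.2, 0.3]
gripper_width: -0.002
```

{"fn": "send_rows", "kwargs": {"series": [[1, [0, 0, 0.4], [0, 0, 0]], [1, [0, 0, 0], [0, 0, 0]]]}}

```text
clock: 4.68
position: [0.4196, -0.1364, -0.0055]
orientation: [-179.7, -0.2, -78.7]
ft_force: [-0.6, 0.5, -1.0]
gripper_width: -0.001
```

Reported z has gone below the bench with no contact, so the report does carry an offset. I'll continue in small steps to find it.

{"fn": "send_rows", "kwargs": {"series": [[1, [0, 0, 0.5], [0, 0, 0]], [1, [0, 0, 0.5], [0, 0, 0]], [1, [0, 0, 0], [0, 0, 0]]]}}

```text
clock: 4.93
position: [0.4198, -0.1364, -0.0165]
orientation: [-179.7, -0.2, -78.7]
ft_force: [0.3, 0.1, 0.9]
gripper_width: 0.004
```

{"fn": "send_rows", "kwargs": {"series": [[1, [0, 0, 0.4], [0, 0, 0]], [1, [0, 0, 0], [0, 0, 0]]]}}

```text
clock: 5.1
position: [0.4196, -0.1363, -0.0212]
orientation: [-179.8, -0.2, -78.7]
ft_force: [-1.3, -0.3, 0.5]
gripper_width: 0.001
```

{"fn": "send_rows", "kwargs": {"series": [[1, [0, 0, 0.3], [0, 0, 0]], [1, [0, 0, 0], [0, 0, 0]]]}}

```text
clock: 5.27
position: [0.4196, -0.1363, -0.0247]
orientation: [-179.8, -0.2, -78.7]
ft_force: [-0.0, -0.0, 0.1]
gripper_width: 0.002
```

```bash
python3 - <<'E'
from h import *
im=S.grab(); crop(im,360,180,80,100,7,'s9')
p=monitor.get_state()['position']; print(p,S.proj(p),S.proj(p*[1,1,0]))
E
```

```text
[ 0.41969664 -0.13637722 -0.02451263] [[388.99119162 270.246038  ]] [[389.93988188 263.37106179]]
```

View pics/s9.png

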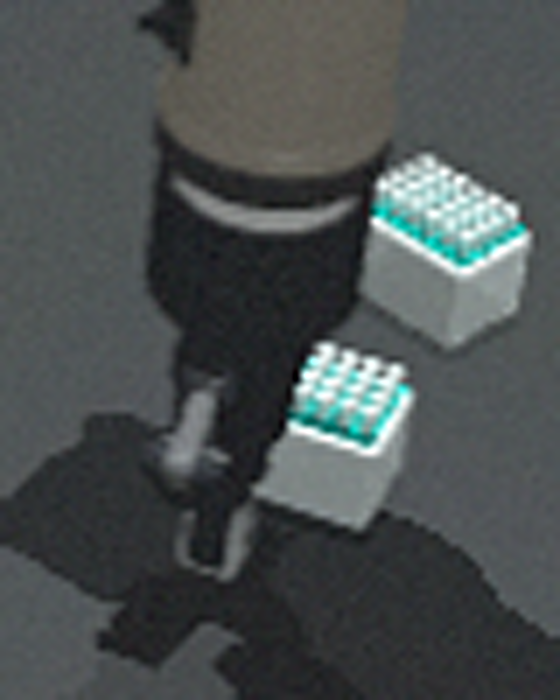

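{"fn": "send_rows", "kwargs": {"series": [[1, [0, 0, 0.25], [0, 0, 0]], [1, [0, 0, 0], [0, 0, 0]]]}}

```text
clock: 5.48
position: [0.4199, -0.1365, -0.0271]
orientation: [-179.7, -0.2, -78.7]
ft_force: [-0.8, -0.1, -0.3]
gripper_width: -0.003
```

{"fn": "send_rows", "kwargs": {"series": [[1, [0, 0, 0.25], [0, 0, 0]], [1, [0, 0, 0], [0, 0, 0]]]}}

```text
clock: 5.65
position: [0.4201, -0.1365, -0.0297]
orientation: [-179.7, -0.2, -78.7]
ft_force: [0.2, -0.2, 0.1]
gripper_width: 0.002
```

{"fn": "send_rows", "kwargs": {"series": [[1, [0, 0, 0.25], [0, 0, 0]], [1, [0, 0, 0], [0, 0, 0]]]}}

```text
clock: 5.82
position: [0.4203, -0.1366, -0.0324]
orientation: [-179.7, -0.2, -78.7]
ft_force: [0.7, 0.2, 0.2]
gripper_width: -0.002
```

{"fn": "send_rows", "kwargs": {"series": [[1, [0, 0, 0.25], [0, 0, 0]], [1, [0, 0, 0], [0, 0, 0]]]}}

```text
clock: 5.98
position: [0.4206, -0.1366, -0.0345]
orientation: [-179.7, -0.3, -78.7]
ft_force: [-1.1, -0.4, 2.2]
gripper_width: -0.002
```

{"fn": "send_rows", "kwargs": {"series": [[1, [0, 0, 0.2], [0, 0, 0]], [1, [0, 0, 0], [0, 0, 0]]]}}

```text
clock: 6.15
position: [0.4208, -0.1367, -0.034]
orientation: [-179.7, -0.3, -78.7]
ft_force: [0.4, -0.5, 0.1]
gripper_width: 0.002
```

{"fn": "send_rows", "kwargs": {"series": [[1, [0, 0, 0.3], [0, 0, 0]], [1, [0, 0, 0], [0, 0, 0]]]}}

```text
clock: 6.32
position: [0.4216, -0.137, -0.0338]
orientation: [-179.6, -0.4, -78.7]
ft_force: [-0.3, -0.4, -0.5]
gripper_width: 0.003
```

{"fn": "send_rows", "kwargs": {"series": [[1, [0, 0, 0.3], [0, 0, 0]]]}}

```text
clock: 6.4
position: [0.4222, -0.1373, -0.0349]
orientation: [-179.6, -0.5, -78.7]
ft_force: [-17.0, 5.9, 81.3]
gripper_width: -0.0
```

The fingertips touch the bench at reported z≈-0.0345, so true tip z ≈ reported + 0.0345. I'm backing off and correcting for that from here. Hold rows unload the contact force, so near contact I'll use single small steps.

{"fn": "send_rows", "kwargs": {"series": [[1, [0, 0, -1.5], [0, 0, 0]], [0.3, [0, 0, -4], [0, 0.007, 0]], [0, [0, 0, -3], [0, 0, 0]], [0, [4, 0, -2], [0, 0, 0]], [0, [3.5, 0, 0], [0, 0, 0]], [0, [0, 0, 0], [0, 0, 0]]]}}

```text
clock: 6.9
position: [0.4367, -0.2071, 0.0754]
orientation: [-179.5, -1.0, -78.3]
ft_force: [-0.1, -0.1, -0.6]
gripper_width: 0.707
```

```bash
cat >> h.py <<'E'
ZB=-.0345  # reported minus true
def gt(p,yaw=None,**k): p=np.array(p,float); go(p+[0,0,ZB],yaw,**k)
E
python3 - <<'E'
from h import *
im=S.grab()
gt([.4243,-.2137,.1],-78.6)
for a,r,q in teal(im):
    W=S.plane(q.reshape(-1,2),0.042)[:,:2]; rr=cv2.minAreaRect((W*1000).astype(np.float32)); print(np.round(rr[0],1),rr[1],rr[2])
E
```

```text
at [ 436.4 -204.5   75.2] [-179.56   -0.9   -78.25] w 0.795 F [-0.1 -0.2  0.3] t 6.95
turn [-0.008 -0.016  0.006] shift before turn cm [0.64 1.38 0.97] after turn [0.66 1.37 0.97] dist 18.0
[ 424.3 -214.3] (54.90114974975586, 41.924278259277344) 9.942269325256348
[ 444.2 -338.1] (66.53028106689453, 34.26615524291992) 18.830730438232422
```

{"fn": "send_rows", "kwargs": {"series": [[0, [0.65, 1.4, 0], [-0.008, -0.016, 0.006]], [0, [0, 0, 0], [0, 0, 0]], [0, [0, 0, 0], [0, 0, 0]]]}}

```text
clock: 7.2
position: [0.4232, -0.2124, 0.0742]
orientation: [179.9, 0.1, -78.6]
ft_force: [-0.6, -0.5, 0.3]
gripper_width: 1.002
```

```bash
python3 - <<'E'
from h import *
gt([.4243,-.2137,.014],-78.6)
E
```

```text
at [ 423.2 -212.4   74.2] [ 1.7993e+02  1.3000e-01 -7.8620e+01] w 1.002 F [-0.6 -0.5  0.3] t 7.2
turn [ 0.001  0.002 -0.   ] shift before turn cm [ 0.17 -0.09  9.47] after turn [ 0.15 -0.08  9.47] dist 94.7
```

{"fn": "send_rows", "kwargs": {"series": [[0, [0, 0, 2], [0, 0, 0]], [0, [0, 0, 2], [0, 0, 0]], [0, [0, 0, 0], [0, 0, 0]]]}}

```text
clock: 7.45
position: [0.4238, -0.2097, 0.0328]
orientation: [180.0, 0.1, -78.5]
ft_force: [-0.4, 0.1, 0.4]
gripper_width: 0.999
```

```bash
python3 - <<'E'
from h import *
gt([.4243,-.2137,.014],-78.6)
E
```

```text
at [ 423.8 -209.7   32.8] [ 1.800e+02  1.200e-01 -7.849e+01] w 0.999 F [-0.4  0.1  0.4] t 7.45
turn [0.    0.002 0.002] shift before turn cm [0.41 0.03 5.33] after turn [0.4  0.03 5.33] dist 53.4
```

{"fn": "send_rows", "kwargs": {"series": [[0, [0.4, 0, 0], [0, 0, 0]], [0, [0, 0, 2], [0, 0, 0]], [0, [0, 0, 2], [0, 0, 0]], [0, [0, 0, 1.3], [0, 0, 0]], [0, [0, 0, 0], [0, 0, 0]]]}}

```text
clock: 7.87
position: [0.4275, -0.2113, -0.0196]
orientation: [-179.9, 0.1, -78.2]
ft_force: [0.4, 0.4, 0.3]
gripper_width: 0.997
```

```bash
python3 - <<'E'
from h import *
gt([.4243,-.2137,.014],-78.6)
im=S.grab(); crop(im,370,180,70,80,8,'s10')
E
```

```text
at [ 427.5 -211.3  -19.6] [-1.7988e+02  9.0000e-02 -7.8190e+01] w 0.997 F [0.4 0.4 0.3] t 7.87
turn [-0.002  0.002  0.007] shift before turn cm [0.17 0.36 0.09] after turn [0.17 0.36 0.09] dist 4.0
```

View pics/s10.png

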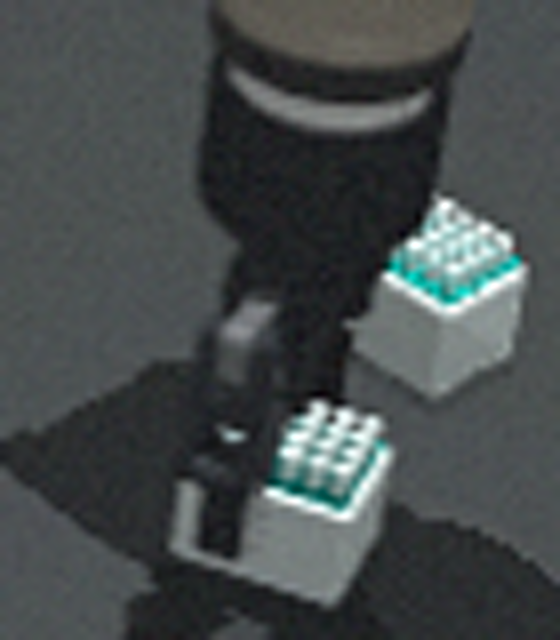

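{"fn": "send_rows", "kwargs": {"series": [[0, [0.15, 0.35, 0], [0, 0, 0]], [0, [0, 0, 0], [0, 0, 0]], [0.5, [0, 0, 0], [0, 0, 0]], [0.7, [0, 0, 0], [0, 0, 0]], [0.7, [0, 0, 0], [0, 0, 0]], [0.7, [0, 0, 0], [0, 0, 0]], [0.7, [0, 0, 0], [0, 0, 0]], [0.7, [0, 0, 0], [0, 0, 0]]], "force": 30}}

```text
clock: 8.58
position: [0.4281, -0.2153, -0.0133]
orientation: [-179.5, -0.2, -78.2]
ft_force: [-0.6, -0.6, -0.6]
gripper_width: 0.529
```

{"fn": "send_rows", "kwargs": {"series": [[0.7, [0, 0, 0], [0, 0, 0]], [0.7, [0, 0, 0], [0, 0, 0]], [0.7, [0, 0, 0], [0, 0, 0]]]}}

```text
clock: 8.83
position: [0.4278, -0.2152, -0.0135]
orientation: [-179.5, -0.2, -78.2]
ft_force: [-0.1, -0.1, -0.6]
gripper_width: 0.53
```

Gripped (0.53×85 = 45 mm). Lifting, and checking the tray is still in place.

{"fn": "send_rows", "kwargs": {"series": [[0.7, [0, 0, -1.5], [0, 0, 0]], [0.7, [0, 0, -3], [0, 0, 0]], [0.7, [0, 0, -3], [0, 0, 0]], [0.7, [0, 0, -3], [0, 0, 0]], [0.7, [0, 0, -2], [0, 0, 0]], [0.7, [0, 0, 0], [0, 0, 0.1]], [0.7, [0, 0, 0], [0, 0, 0.1]], [0.7, [0, 0, 0], [0, 0, 0]]]}}

```text
clock: 9.5
position: [0.4248, -0.214, 0.1163]
orientation: [-179.7, 0.1, -90.1]
ft_force: [0.3, 0.5, -1.4]
gripper_width: 0.53
```

```bash
cat >> h.py <<'E'
def blob(im,cam,pt,z,lo=(0,0,150),hi=(180,80,255)):
    m=cv2.inRange(cv2.cvtColor(im,cv2.COLOR_BGR2HSV),lo,hi)
    for q in cv2.findContours(m,0,cv2.CHAIN_APPROX_NONE)[0]:
        if cv2.pointPolygonTest(q,pt,False)>=0:
            r=cv2.minAreaRect((cam.plane(q.reshape(-1,2),z)[:,:2]*1000).astype(np.float32)); print(np.round(r[0],1),np.round(r[1],1),round(r[2],2)); return
    print('no blob',pt)
E
python3 - <<'E'
from h import *
im=T.grab('t10'); blob(im,T,(284,243),.018,(0,0,205),(180,50,255))
gt([.5455,.149,.13],-90); im=S.grab('s11')
E
```

```text
[547.  104.8] [149.4 198.6] 0.17
at [ 424.6 -213.9  116. ] [-1.7973e+02  7.0000e-02 -8.9780e+01] w 0.532 F [ 0.4 -0.5 -0.7] t 9.55
turn [-0.005  0.001  0.004] shift before turn cm [-36.24 -12.22   2.15] after turn [-36.29 -12.09   2.05] dist 383.1
```

View pics/s11.png

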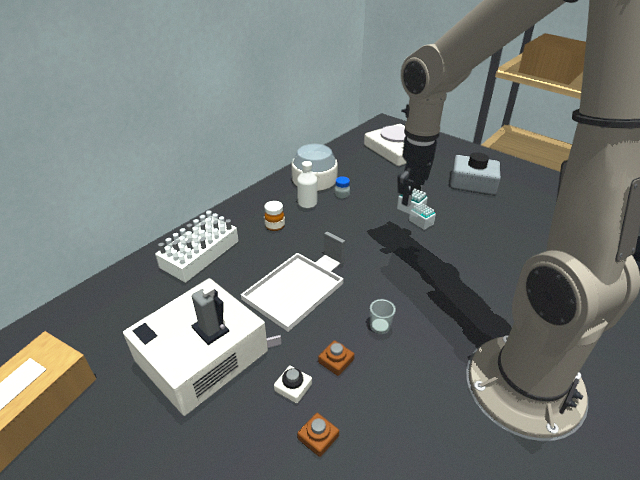

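The box is in the jaws, at side (412,200), and the tray hasn't moved. Carrying it over.

{"fn": "send_rows", "kwargs": {"series": [[0.7, [-1.5, -0.5, 0], [0, 0, 0]], [0.7, [-3.0, -1, 0], [0, 0, 0]], [0.7, [-3.3, -1.1, 0], [0, 0, 0]], [0.7, [-3.3, -1.1, 0], [0, 0, 0]], [0.7, [-3.3, -1.1, 0], [0, 0, 0]], [0.7, [-3.3, -1.1, 0], [0, 0, 0]], [0.7, [-3.3, -1.1, 0], [0, 0, 0]], [0.7, [-3.3, -1.1, 0], [0, 0, 0]]]}}

```text
clock: 10.27
position: [0.4989, 0.0302, 0.1103]
orientation: [179.6, -0.1, -89.3]
ft_force: [0.8, -0.5, -1.1]
gripper_width: 0.532
```

{"fn": "send_rows", "kwargs": {"series": [[0.7, [-3.3, -1.1, 0], [0, 0, 0]], [0.7, [-3.3, -1.1, 0], [0, 0, 0]], [0.7, [-2.5, -1, 0], [0, 0, 0]], [0.7, [-1.5, -0.3, 0], [0, 0, 0]], [0.7, [0, 0, 0], [0, 0, 0]], [0.7, [0, 0, 0], [0, 0, 0]]]}}

```text
clock: 10.77
position: [0.5308, 0.153, 0.1052]
orientation: [179.2, 0.2, -87.5]
ft_force: [-0.8, -0.5, -1.1]
gripper_width: 0.536
```

```bash
python3 - <<'E'
from h import *
gt([.5455,.149,.1],-90)
E
```

```text
at [530.8 153.  105.2] [179.16   0.19 -87.54] w 0.536 F [-0.8 -0.5 -1.1] t 10.77
turn [0.015 0.003 0.043] shift before turn cm [ 0.47 -1.51  3.94] after turn [ 0.4  -1.47  3.97] dist 42.5
```

{"fn": "send_rows", "kwargs": {"series": [[0.7, [0.4, -1.7, 1], [0.015, 0.003, 0.043]], [0.7, [0, 0, 2], [0, 0, 0]], [0.7, [0, 0, 2], [0, 0, 0]], [0.7, [0, 0, 2], [0, 0, 0]], [0.7, [0, 0, 0], [0, 0, 0]]]}}

```text
clock: 11.18
position: [0.5474, 0.1426, 0.0314]
orientation: [179.9, -0.2, -89.9]
ft_force: [-0.7, -1.3, -0.8]
gripper_width: 0.529
```

```bash
python3 - <<'E'
from h import *
gt([.548,.149,.0265],-90)
im=S.grab(); crop(im,220,190,150,150,5,'s12')
E
```

```text
at [547.4 142.6  31.4] [179.95  -0.21 -89.94] w 0.529 F [-0.7 -1.3 -0.8] t 11.18
turn [ 0.001 -0.004  0.001] shift before turn cm [-0.66 -0.06  3.94] after turn [-0.64 -0.06  3.94] dist 40.0
```

View pics/s12.png

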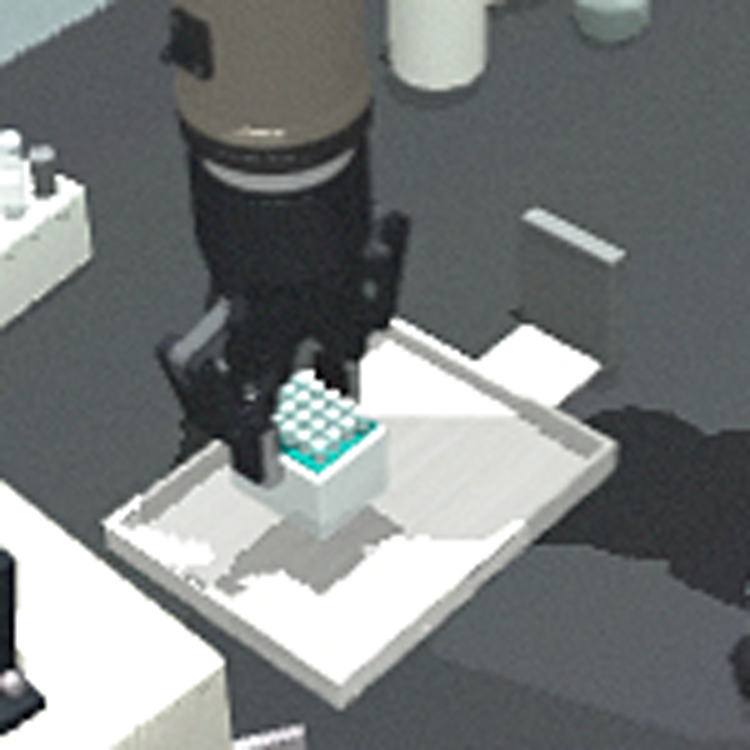

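The box hangs level over the middle to front of the tray. Lowering.

{"fn": "send_rows", "kwargs": {"series": [[0.7, [-0.5, 0, 1.5], [0, 0, 0]], [0.7, [0, 0, 1.4], [0, 0, 0]], [0.7, [0, 0, 0.7], [0, 0, 0]], [0.7, [0, 0, 0], [0, 0, 0]]]}}

```text
clock: 11.57
position: [0.5509, 0.1439, -0.0001]
orientation: [-179.7, -0.2, -90.1]
ft_force: [0.9, 0.5, -2.1]
gripper_width: 0.529
```

{"fn": "send_rows", "kwargs": {"series": [[0.7, [0, 0, 0.2], [0, 0, 0]], [0.7, [0, 0, 0], [0, 0, 0]]]}}

```text
clock: 11.73
position: [0.5519, 0.1431, -0.0005]
orientation: [-179.7, -0.2, -90.1]
ft_force: [0.0, 0.6, -0.9]
gripper_width: 0.529
```

{"fn": "send_rows", "kwargs": {"series": [[0.7, [0, 0, 0.5], [0, 0, 0]], [0.7, [0, 0, 0.2], [0, 0, 0]]]}}

```text
clock: 11.9
position: [0.5534, 0.1431, -0.0058]
orientation: [-179.5, -0.2, -90.2]
ft_force: [0.3, 0.5, -1.6]
gripper_width: 0.534
```

{"fn": "send_rows", "kwargs": {"series": [[0.7, [0, 0, 0.3], [0, 0, 0]]]}}

```text
clock: 11.98
position: [0.5541, 0.1432, -0.0083]
orientation: [-179.4, -0.2, -90.2]
ft_force: [-0.5, 0.0, -0.3]
gripper_width: 0.535
```

Bottom about 1 mm off the floor. Opening to about 60 mm and rising.

{"fn": "send_rows", "kwargs": {"series": [[0.7, [0, 0, 0.15], [0, 0, 0]], [0.25, [0, 0, 0], [0, 0, 0]], [0.25, [0, 0, 0], [0, 0, 0]], [0.25, [0, 0, 0], [0, 0, 0]], [0.25, [0, 0, -2], [0, 0, 0]], [0.25, [0, 0, -3], [0, 0, 0]], [0.25, [0, 0, -4], [0, 0, 0]], [0.25, [0, 0, -3], [0, 0, 0]]]}}

```text
clock: 12.65
position: [0.5475, 0.1424, 0.1069]
orientation: [179.8, -0.4, -90.1]
ft_force: [-0.4, 0.8, 0.6]
gripper_width: 0.749
```

```bash
python3 - <<'E'
from h import *
gt([.4465,-.348,.15],-101.4)
im=S.grab('s13'); crop(im,220,150,250,200,3,'s13c')
for a,r,q in teal(im):
    print(a,r[0])
    for z in (.042,.046):
        W=S.plane(q.reshape(-1,2),z)[:,:2]; rr=cv2.minAreaRect((W*1000).astype(np.float32)); print(np.round(rr[0],1),rr[1],rr[2])
E
```

```text
at [547.5 142.4 106.9] [179.78  -0.39 -90.08] w 0.749 F [-0.4  0.8  0.6] t 12.65
turn [ 0.003 -0.007  0.198] shift before turn cm [49.06 10.04 -0.49] after turn [50.07  0.21 -0.86] dist 500.8
196.5 (279.1942443847656, 286.5605163574219)
[554.3 140.2] (41.55537796020508, 53.939208984375) 89.58183288574219
[551.4 143.1] (41.333656311035156, 53.65138244628906) 89.58177185058594
62.0 (422.091552734375, 212.9403533935547)
[ 444.2 -338.1] (66.53028106689453, 34.26615524291992) 18.830730438232422
[ 441.8 -332.7] (66.17532348632812, 34.08332824707031) 18.830732345581055
```

View pics/s13c.png

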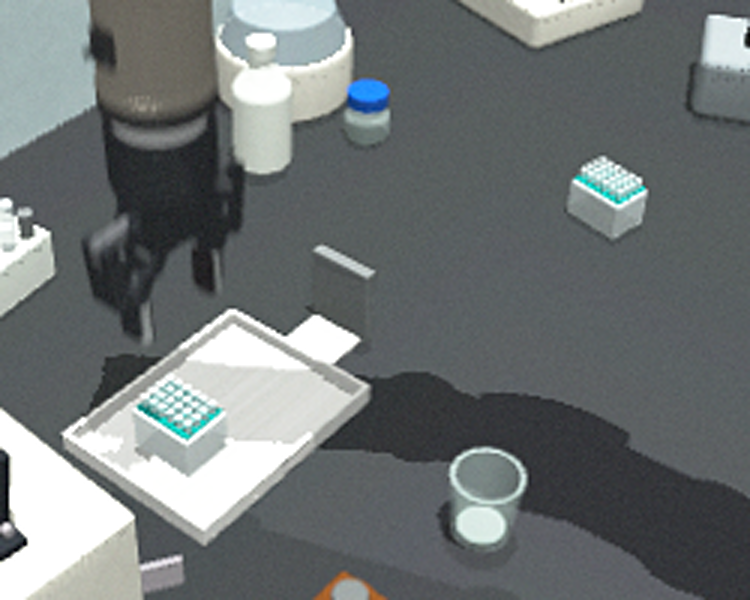

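Box A stands flat in the tray. Box B's side-view estimate has shifted by 1 cm, so I'll check it from the top.

```bash
python3 - <<'E'
from h import *
im=T.grab('t13')
for a,r,q in teal(im):
    W=T.plane(q.reshape(-1,2),.042)[:,:2]; rr=cv2.minAreaRect((W*1000).astype(np.float32)); print(a,r[0],np.round(rr[0],1),rr[1],rr[2])
crop(im,400,230,130,100,6,'t13c')
E
```

```text
376.5 (475.3039855957031, 284.3280029296875) [ 446.1 -347.6] (41.63256072998047, 54.063846588134766) 78.58394622802734
```

View pics/t13c.png

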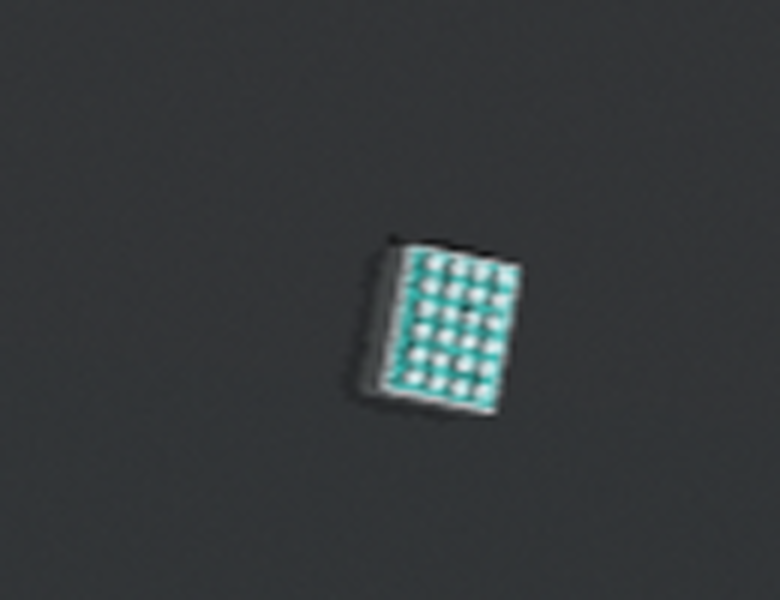

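View pics/t13.png

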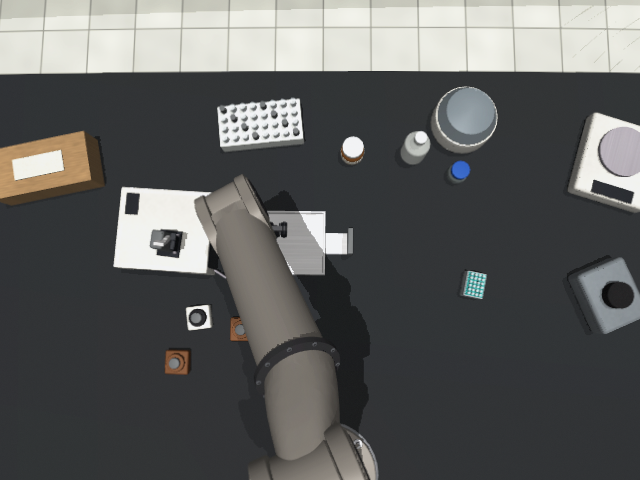

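Box B hasn't moved: it's still at top (475,284). Going for it.

{"fn": "send_rows", "kwargs": {"series": [[0, [0, 0, 0], [0, 0, 0.099]], [0, [0, 0, 0], [0, 0, 0.099]], [0, [4, 0, 0], [0, 0, 0]], [0, [4, 0, 0], [0, 0, 0]], [0, [4, 0, 0], [0, 0, 0]], [0, [4, 0, 0], [0, 0, 0]], [0, [4, 0, 0], [0, 0, 0]], [0, [4, 0, 0], [0, 0, 0]]]}}

```text
clock: 13.42
position: [0.503, -0.0851, 0.1085]
orientation: [-179.5, 0.3, -100.8]
ft_force: [0.3, -0.2, 1.3]
gripper_width: 0.999
```

{"fn": "send_rows", "kwargs": {"series": [[0, [4, 0, 0], [0, 0, 0]], [0, [4, 0, 0], [0, 0, 0]], [0, [4, 0, 0], [0, 0, 0]], [0, [4, 0, 0], [0, 0, 0]], [0, [4, 0, 0], [0, 0, 0]], [0, [4, 0, 0], [0, 0, 0]], [0, [0, 0, 0], [0, 0, 0]]]}}

```text
clock: 14.0
position: [0.4481, -0.3396, 0.1037]
orientation: [-179.6, 0.1, -101.3]
ft_force: [-0.5, -1.9, 0.0]
gripper_width: 0.999
```

```bash
python3 - <<'E'
from h import *
gt([.446,-.348,.1],-101.4)
E
```

```text
at [ 448.1 -339.6  103.7] [-1.7963e+02  6.0000e-02 -1.0132e+02] w 0.999 F [-0.5 -1.9  0. ] t 14.0
turn [-0.006  0.001  0.001] shift before turn cm [0.86 0.06 3.81] after turn [0.86 0.04 3.82] dist 39.1
```

{"fn": "send_rows", "kwargs": {"series": [[0, [0.8, 0, 1], [-0.006, 0, 0]], [0, [0, 0, 2], [0, 0, 0]], [0, [0, 0, 2], [0, 0, 0]], [0, [0, 0, 2], [0, 0, 0]], [0, [0, 0, 0], [0, 0, 0]]]}}

```text
clock: 14.42
position: [0.4446, -0.3511, 0.0277]
orientation: [180.0, -0.0, -101.6]
ft_force: [-0.5, 0.6, -1.2]
gripper_width: 1.005
```

```bash
python3 - <<'E'
from h import *
gt([.446,-.348,.016],-101.4)
E
```

```text
at [ 444.6 -351.1   27.7] [ 1.7995e+02 -3.0000e-02 -1.0162e+02] w 1.005 F [-0.5  0.6 -1.2] t 14.42
turn [ 0.001 -0.001 -0.004] shift before turn cm [-0.34 -0.07  4.62] after turn [-0.33 -0.07  4.62] dist 46.3
```

{"fn": "send_rows", "kwargs": {"series": [[0, [-0.3, 0, 1.5], [0, 0, 0]], [0, [0, 0, 1.5], [0, 0, 0]], [0, [0, 0, 1.3], [0, 0, 0]], [0, [0, 0, 0], [0, 0, 0]]]}}

```text
clock: 14.75
position: [0.4456, -0.3452, -0.0182]
orientation: [179.8, 0.1, -101.4]
ft_force: [-1.1, 0.4, 0.1]
gripper_width: 0.999
```

```bash
python3 - <<'E'
from h import *
gt([.446,-.348,.016],-101.4)
im=S.grab(); crop(im,390,160,70,80,8,'s14')
E
```

```text
at [ 445.6 -345.2  -18.2] [ 1.7977e+02  6.0000e-02 -1.0137e+02] w 0.999 F [-1.1  0.4  0.1] t 14.75
turn [0.004 0.001 0.001] shift before turn cm [ 0.26 -0.09  0.03] after turn [ 0.26 -0.09  0.03] dist 2.8
```

View pics/s14.png

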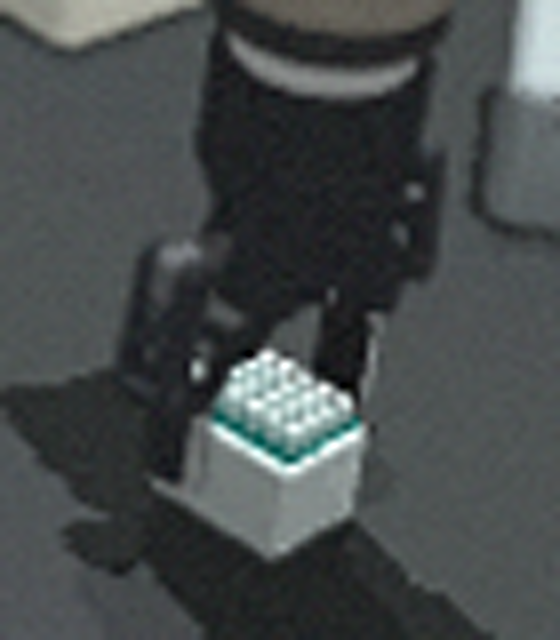

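The fingers straddle box B. Closing on it.

{"fn": "send_rows", "kwargs": {"series": [[0.3, [0.25, -0.1, 0], [0, 0, 0]], [0.5, [0, 0, 0], [0, 0, 0]], [0.7, [0, 0, 0], [0, 0, 0]], [0.7, [0, 0, 0], [0, 0, 0]], [0.7, [0, 0, 0], [0, 0, 0]], [0.7, [0, 0, 0], [0, 0, 0]], [0.7, [0, 0, 0], [0, 0, 0]], [0.7, [0, 0, 0], [0, 0, 0]]], "force": 30}}

```text
clock: 15.47
position: [0.4498, -0.3498, -0.0122]
orientation: [-179.8, -0.1, -101.3]
ft_force: [-0.5, -0.5, -1.5]
gripper_width: 0.53
```

{"fn": "send_rows", "kwargs": {"series": [[0.7, [0, 0, 0], [0, 0, 0]], [0.7, [0, 0, -1.5], [0, 0, 0]], [0.7, [0, 0, -3], [0, 0, 0]], [0.7, [0, 0, -3], [0, 0, 0]], [0.7, [0, 0, -3], [0, 0, 0]], [0.7, [0, 0, -2], [0, 0, -0.1]], [0.7, [0, 0, 0], [0, 0, -0.1]], [0.7, [0, 0, 0], [0, 0, 0]]]}}

```text
clock: 16.13
position: [0.4472, -0.348, 0.1164]
orientation: [179.8, 0.0, -89.4]
ft_force: [0.3, 0.5, -1.8]
gripper_width: 0.53
```

```bash
python3 - <<'E'
from h import *
gt([.5455,.059,.14],-90)
T.grab('t15'); im=S.grab(); crop(im,380,100,110,150,5,'s15')
E
```

```text
at [ 447.2 -348.   116.4] [ 1.7984e+02  4.0000e-02 -8.9390e+01] w 0.53 F [ 0.3  0.5 -1.8] t 16.13
turn [0.003 0.001 0.011] shift before turn cm [-40.59 -10.27   1.08] after turn [-40.7   -9.83   1.09] dist 418.8
```

View pics/s15.png

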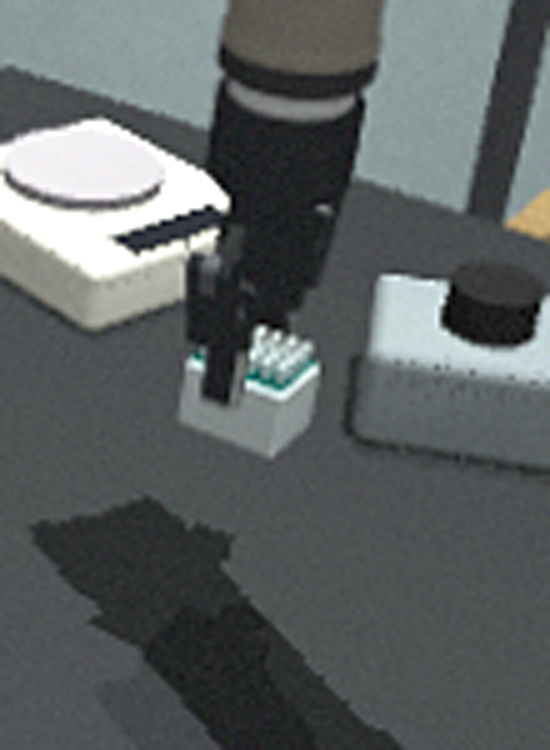

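View pics/t15.png

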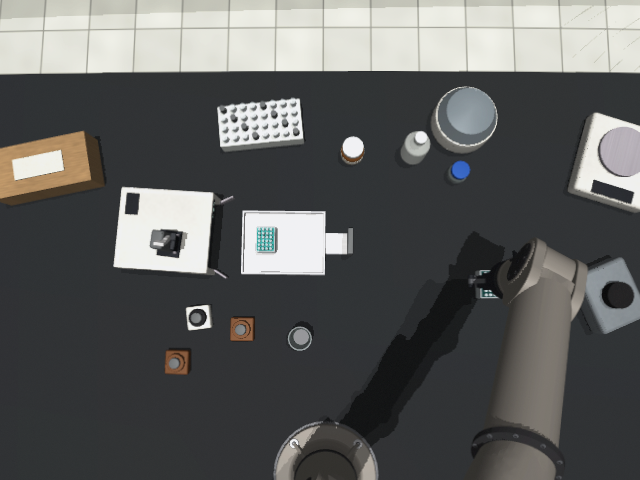

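Tray and box A hold their places, with box A at top (265,240). Carrying box B.

{"fn": "send_rows", "kwargs": {"series": [[0.7, [-1.5, -0.4, 0], [0, 0, 0.011]], [0.7, [-3.0, -0.7, 0], [0, 0, 0]], [0.7, [-3.4, -0.8, 0], [0, 0, 0]], [0.7, [-3.4, -0.8, 0], [0, 0, 0]], [0.7, [-3.4, -0.8, 0], [0, 0, 0]], [0.7, [-3.4, -0.8, 0], [0, 0, 0]], [0.7, [-3.4, -0.8, 0], [0, 0, 0]], [0.7, [-3.4, -0.8, 0], [0, 0, 0]]]}}

```text
clock: 16.9
position: [0.5048, -0.1005, 0.1061]
orientation: [178.9, 0.0, -93.1]
ft_force: [0.3, -0.2, -1.8]
gripper_width: 0.533
```

{"fn": "send_rows", "kwargs": {"series": [[0.7, [-3.4, -0.8, 0], [0, 0, 0]], [0.7, [-3.4, -0.8, 0], [0, 0, 0]], [0.7, [-3.4, -0.8, 0], [0, 0, 0]], [0.7, [-2.5, -0.8, 0], [0, 0, 0]], [0.7, [-1.5, -0.3, 0], [0, 0, 0]], [0.7, [0, 0, 0], [0, 0, 0]], [0.7, [0, 0, 0], [0, 0, 0]]]}}

```text
clock: 17.48
position: [0.544, 0.0576, 0.0972]
orientation: [178.1, 0.2, -93.4]
ft_force: [0.1, -0.7, -0.4]
gripper_width: 0.528
```

```bash
python3 - <<'E'
from h import *
gt([.549,.059,.065],-90)
E
```

```text
at [544.   57.6  97.2] [178.07   0.19 -93.44] w 0.528 F [ 0.1 -0.7 -0.4] t 17.48
turn [ 0.034  0.004 -0.06 ] shift before turn cm [-0.15 -0.71  6.65] after turn [-0.14 -0.5   6.67] dist 66.9
```

{"fn": "send_rows", "kwargs": {"series": [[0.7, [-0.1, -0.5, 1], [0.034, 0.004, -0.06]], [0.7, [0, 0, 2], [0, 0, 0]], [0.7, [0, 0, 2], [0, 0, 0]], [0.7, [0, 0, 0], [0, 0, 0]], [0.7, [0, 0, 0], [0, 0, 0]]]}}

```text
clock: 17.9
position: [0.5463, 0.051, 0.0433]
orientation: [179.8, -0.2, -90.6]
ft_force: [-0.0, -0.9, -0.2]
gripper_width: 0.527
```

```bash
python3 - <<'E'
from h import *
gt([.549,.059,.0275],-90)
im=S.grab(); crop(im,220,190,150,150,5,'s16')
E
```

```text
at [546.3  51.   43.3] [179.82  -0.23 -90.61] w 0.527 F [-0.  -0.9 -0.2] t 17.9
turn [ 0.003 -0.004 -0.011] shift before turn cm [-0.82 -0.27  5.03] after turn [-0.8  -0.27  5.03] dist 51.0
```

View pics/s16.png

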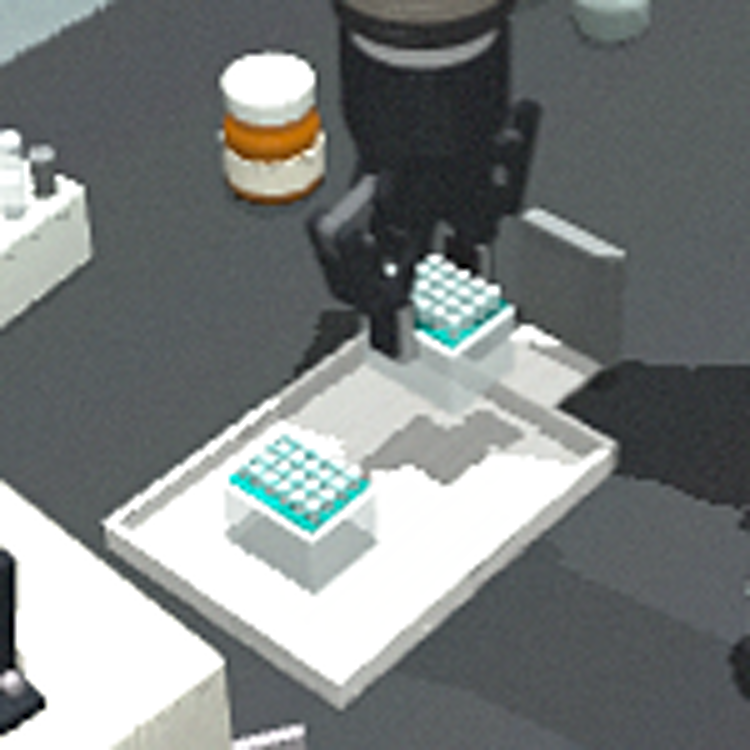

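{"fn": "send_rows", "kwargs": {"series": [[0.7, [-0.9, -0.2, 0], [0, 0, 0]], [0.7, [0, 0, 1.5], [0, 0, 0]], [0.7, [0, 0, 1.5], [0, 0, 0]], [0.7, [0, 0, 1], [0, 0, 0]], [0.7, [0, 0, 0], [0, 0, 0]]]}}

```text
clock: 18.37
position: [0.5528, 0.06, 0.0073]
orientation: [-179.7, -0.2, -91.0]
ft_force: [-0.5, 0.2, -0.4]
gripper_width: 0.53
```

{"fn": "send_rows", "kwargs": {"series": [[0.7, [0, 0, 0.4], [0, 0, 0]]]}}

```text
clock: 18.45
position: [0.5539, 0.0605, 0.0042]
orientation: [-179.6, -0.1, -91.0]
ft_force: [0.4, -0.1, -1.2]
gripper_width: 0.529
```

{"fn": "send_rows", "kwargs": {"series": [[0.7, [0, 0.3, 0.5], [-0.007, 0, 0]], [0.7, [0, 0, 0.4], [0, 0, 0]]]}}

```text
clock: 18.62
position: [0.5518, 0.061, -0.0041]
orientation: [-179.9, -0.1, -91.0]
ft_force: [-0.1, 0.9, -0.9]
gripper_width: 0.534
```

{"fn": "send_rows", "kwargs": {"series": [[0.7, [0, 0, 0.2], [0, 0, 0]]]}}

```text
clock: 18.7
position: [0.5518, 0.061, -0.0062]
orientation: [-179.9, -0.1, -91.0]
ft_force: [0.2, -0.2, -1.7]
gripper_width: 0.529
```

{"fn": "send_rows", "kwargs": {"series": [[0.7, [0, 0, 0.2], [0, 0, 0]], [0.25, [0, 0, 0], [0, 0, 0]], [0.25, [0, 0, 0], [0, 0, 0]], [0.25, [0, 0, 0], [0, 0, 0]], [0.25, [0, 0, -2], [0, 0, 0]], [0.25, [0, 0, -3], [0, 0, 0]], [0.25, [0, 0, -4], [0, 0, 0]], [0, [0, 0, -3], [0, 0, 0]]]}}

```text
clock: 19.37
position: [0.547, 0.0605, 0.1098]
orientation: [179.3, -0.2, -91.0]
ft_force: [0.1, -0.0, -0.8]
gripper_width: 0.872
```

```bash
python3 - <<'E'
from h import *
im=S.grab(); crop(im,220,190,150,150,5,'s17')
gt([.5442,-.0549,.15],180)
E
```

```text
at [550.6  61.2 115.2] [ 1.7981e+02 -1.6000e-01 -9.0980e+01] w 0.95 F [1.1 1.1 3.6] t 19.42
turn [ 0.    -0.005  1.554] shift before turn cm [1.162e+01 4.400e-01 1.000e-02] after turn [  0.64 -11.61  -0.03] dist 116.3
```

View pics/s17.png

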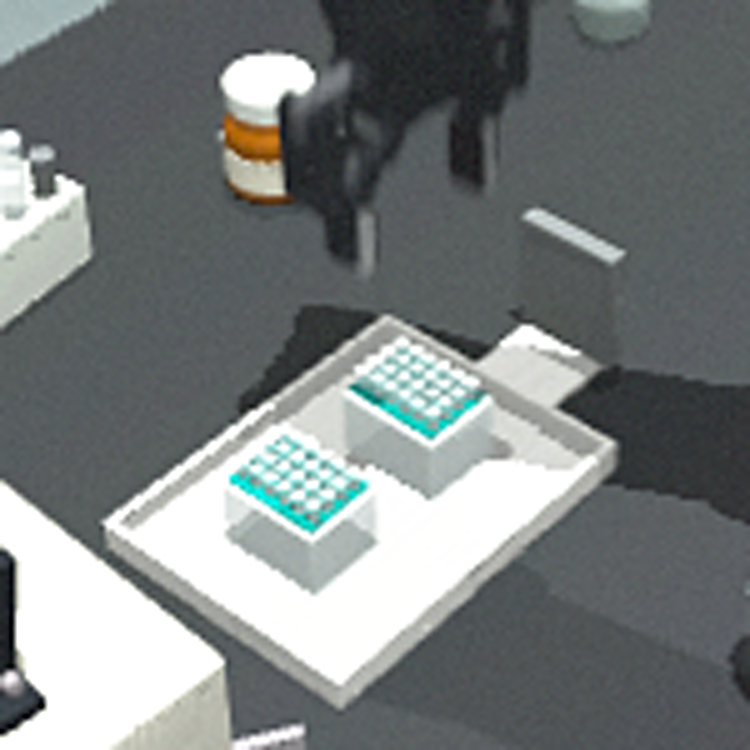

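Both boxes stand upright and flat in the tray. Next I'll pinch the handle plate.

{"fn": "send_rows", "kwargs": {"series": [[0, [3.5, 0.2, 0], [0, 0, 0]], [0, [3.5, 0.2, 0], [0, 0, 0]], [0, [3.0, 0.2, 0], [0, 0, 0]], [0, [1.5, 0, 0], [0, 0, -0.017]], [0, [0, 0, 0], [0, 0, 0]], [0, [0, 0, 0], [0, 0, 0]]]}}

```text
clock: 19.92
position: [0.5476, -0.0553, 0.1224]
orientation: [-179.3, -0.1, -89.8]
ft_force: [0.7, 1.0, -0.2]
gripper_width: 1.001
```

```bash
python3 - <<'E'
from h import *
gt([.5445,-.0555,.037],-90)
im=T.grab(); crop(im,220,190,150,110,5,'t18'); im=S.grab(); crop(im,250,150,130,150,5,'s18')
E
```

```text
at [547.6 -55.3 122.4] [-1.7929e+02 -6.0000e-02 -8.9760e+01] w 1.001 F [ 0.7  1.  -0.2] t 19.92
turn [-0.012 -0.001  0.004] shift before turn cm [ 0.    0.46 11.98] after turn [ 0.02  0.31 11.99] dist 119.9
```

View pics/t18.png

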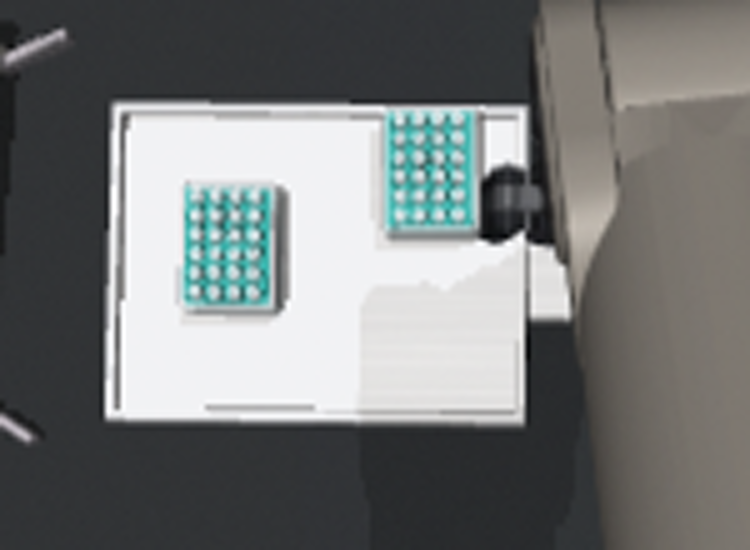

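View pics/s18.png

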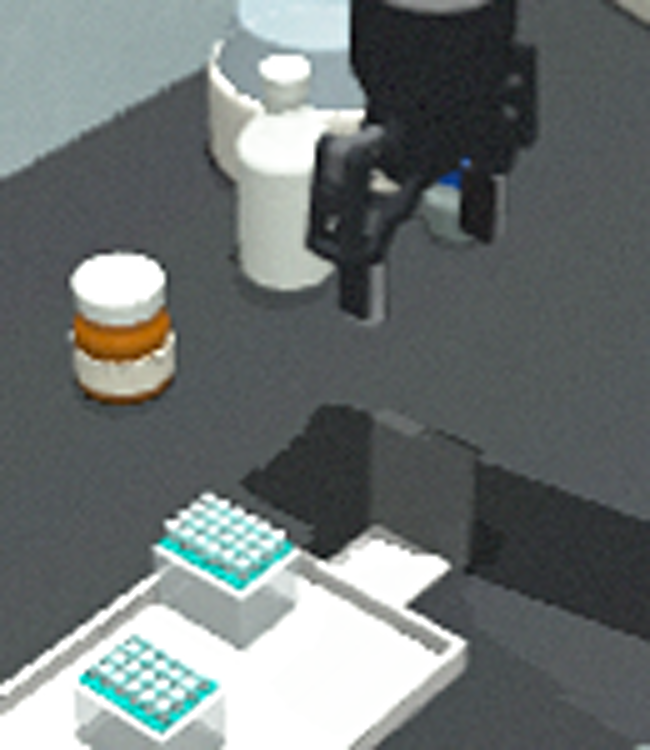

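Box B has been knocked aside to top px (306,224), near the +x wall. I'll check whether it's still flat on the floor or riding on the wall.

```bash
python3 - <<'E'
from h import *
im=T.grab()
for a,r,q in teal(im):
    W=T.plane(q.reshape(-1,2),.046)[:,:2]; rr=cv2.minAreaRect((W*1000).astype(np.float32)); print('T',a,r[0],np.round(rr[0],1),np.round(rr[1],1),rr[2],W.min(0),W.max(0))
blob(im,T,(260,255),.018,(0,0,140),(180,60,255))
im=S.grab(); 
for a,r,q in teal(im):
    W=S.plane(q.reshape(-1,2),.044)[:,:2]; rr=cv2.minAreaRect((W*1000).astype(np.float32)); print('S',a,r[0],np.round(rr[0],1),np.round(rr[1],1),rr[2])
crop(im,255,225,100,80,8,'s19')
# predicted corners if flat at floor
def corners(cx,cy,z): return [[cx+sx*.03,cy+sy*.023,z] for sx,sy in((-1,1),(1,1),(1,-1),(-1,-1))]
for z in(.004,.044): print(((S.proj(corners(.585,.063,z))-[255,225])*8).round(0).tolist(), T.proj(corners(.585,.063,z)).round(1).tolist())
E
```

```text
T 352.0 (265.0, 239.0) [550.9 143.7] [52.3 37.7] 0.6851648688316345 [0.52485363 0.12452211] [0.57681135 0.16286018]
T 360.0 (305.5, 223.5) [587.6  48.7] [54.2 40. ] 0.45439252257347107 [0.56035284 0.02866545] [0.61486555 0.06895454]
[546.5  94.1] [221.  152.7] 89.12
S 243.5 (279.3460998535156, 286.2307434082031) [552.8 142.4] [39.9 53.8] 89.58174133300781
S 197.5 (294.38287353515625, 258.7536315917969) [590.8  45. ] [56.6 43.4] 0.7101975083351135
[[320.0, 480.0], [179.0, 395.0], [277.0, 320.0], [417.0, 402.0]] [[290.8, 239.1], [291.1, 214.5], [310.0, 214.5], [309.8, 239.1]]
[[316.0, 385.0], [172.0, 301.0], [272.0, 226.0], [416.0, 307.0]] [[289.6, 237.3], [289.8, 212.1], [309.3, 212.1], [309.2, 237.4]]
```

View pics/s19.png

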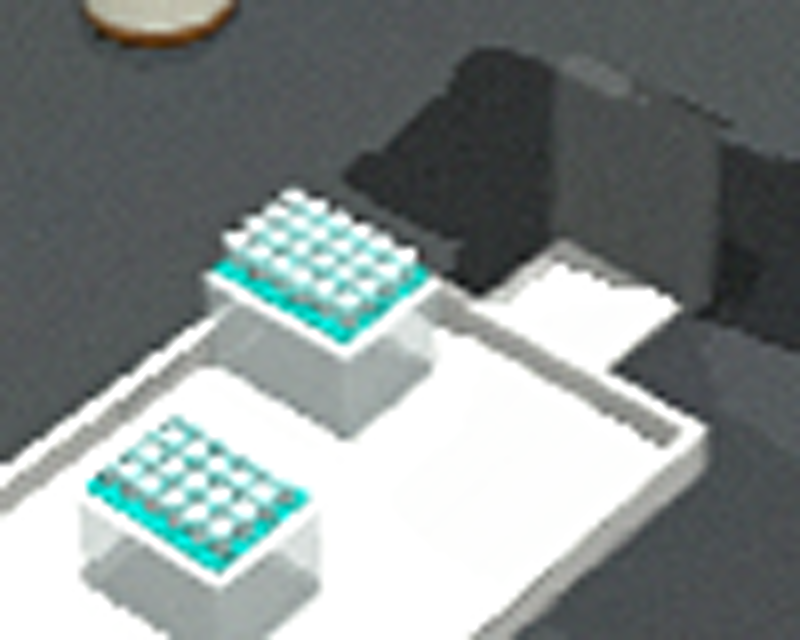

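```bash
python3 - <<'E'
from h import *
f=lambda x,y:(255+x/8,225+y/8)
print('bottom near',S.plane([f(348,438)],.004)*1000,'bottom left',S.plane([f(215,355)],.004)*1000,'bottom right',S.plane([f(435,365)],.004)*1000)
print('top near/left/right',S.plane([f(348,350),f(207,278),f(437,285)],.044)*1000)
im=T.grab(); crop(im,280,200,50,50,12,'t19')
E
```

```text
bottom near [[560.85568875  66.41624113   4.        ]] bottom left [[619.00916773  64.95942558   4.        ]] bottom right [[561.72894566  23.42610091   4.        ]]
top near/left/right [[558.09796532  68.12448644  44.        ]
 [613.9159434   71.3489909   44.        ]
 [556.63429877  27.94592011  44.        ]]
```

View pics/t19.png

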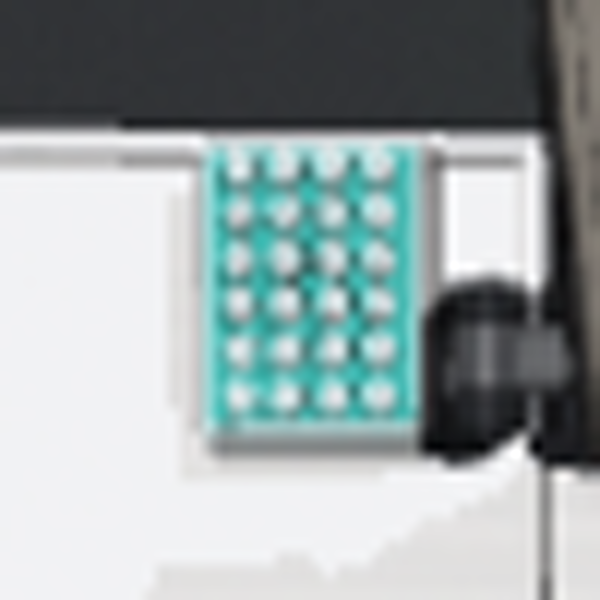

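Box B sits flat on the tray floor against the wall: the side-view bottom corners fall on z=4 mm as a 58×43 rectangle. That's fine as it is. Pinching the handle.

{"fn": "send_rows", "kwargs": {"series": [[0, [0, 0.3, 2], [-0.012, 0, 0]], [0, [0, 0, 2], [0, 0, 0]], [0, [0, 0, 2], [0, 0, 0]], [0, [0, 0, 0], [0, 0, 0]]]}}

```text
clock: 20.5
position: [0.5473, -0.0474, 0.0617]
orientation: [-179.8, 0.1, -89.1]
ft_force: [-1.9, -0.2, -0.1]
gripper_width: 1.002
```

```bash
python3 - <<'E'
from h import *
gt([.5445,-.0555,.037],-90)
E
```

```text
at [547.3 -47.4  61.7] [-1.7977e+02  7.0000e-02 -8.9090e+01] w 1.002 F [-1.9 -0.2 -0.1] t 20.5
turn [-0.004  0.001  0.016] shift before turn cm [0.81 0.32 5.91] after turn [0.81 0.28 5.92] dist 59.8
```

{"fn": "send_rows", "kwargs": {"series": [[0, [0.8, 0.2, 0], [0, 0, 0.016]], [0, [0.1, 0, 1.5], [0, 0, 0]], [0, [0.1, 0, 1.5], [0, 0, 0]], [0, [0.1, 0, 1.5], [0, 0, 0]], [0, [0.1, 0, 1], [0, 0, 0]], [0, [0, 0, 0], [0, 0, 0]]]}}

```text
clock: 21.0
position: [0.5493, -0.0584, 0.0099]
orientation: [-179.4, 0.1, -90.0]
ft_force: [-0.5, 0.2, -1.0]
gripper_width: 0.999
```

```bash
python3 - <<'E'
from h import *
gt([.5445,-.0555,.037],-90)
im=S.grab(); crop(im,270,190,110,110,6,'s20')
E
```

```text
at [549.3 -58.4   9.9] [-1.7942e+02  9.0000e-02 -9.0000e+01] w 0.999 F [-0.5  0.2 -1. ] t 21.0
turn [-0.01   0.002  0.   ] shift before turn cm [-0.29  0.49  0.74] after turn [-0.29  0.48  0.74] dist 9.3
```

View pics/s20.png

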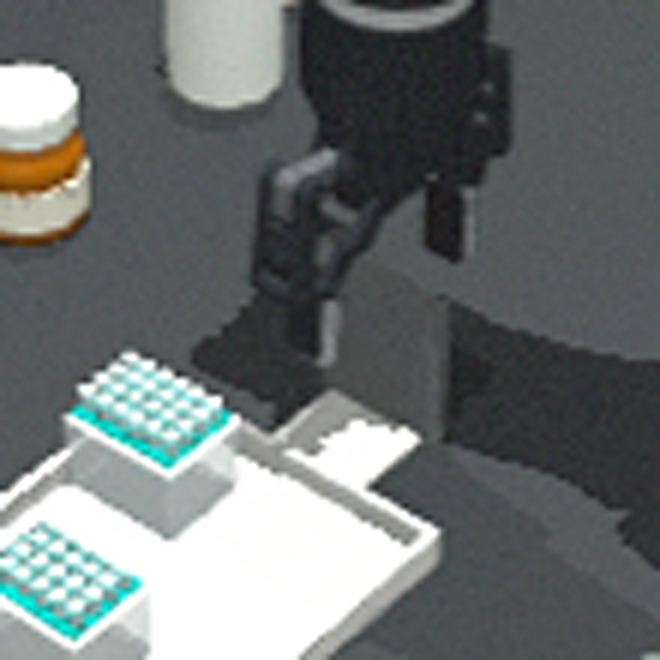

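{"fn": "send_rows", "kwargs": {"series": [[0.3, [-0.2, 0.4, 0.5], [-0.01, 0, 0]], [0.6, [0, 0, 0], [0, 0, 0]], [1, [0, 0, 0], [0, 0, 0]], [1, [0, 0, 0], [0, 0, 0]], [1, [0, 0, 0], [0, 0, 0]], [1, [0, 0, 0], [0, 0, 0]], [1, [0, 0, 0], [0, 0, 0]], [1, [0, 0, 0], [0, 0, 0]]], "force": 50}}

```text
clock: 21.72
position: [0.5487, -0.0559, 0.0096]
orientation: [-179.6, 0.1, -90.1]
ft_force: [1.3, 0.5, -3.1]
gripper_width: 0.13
```

{"fn": "send_rows", "kwargs": {"series": [[1, [0, 0, 0], [0, 0, 0]], [1, [0, 0, 0], [0, 0, 0]], [1, [0, 0, 0], [0, 0, 0]]]}}

```text
clock: 21.97
position: [0.5487, -0.0559, 0.0096]
orientation: [-179.6, 0.1, -90.1]
ft_force: [1.1, -0.9, -0.9]
gripper_width: 0.134
```

```bash
python3 - <<'E'
from h import *
gt([.554,.16,.037],-93.6)
im=S.grab(); crop(im,220,190,150,150,5,'s21')
E
```

```text
at [548.7 -55.9   9.6] [-1.7962e+02  1.0000e-01 -9.0080e+01] w 0.134 F [ 1.1 -0.9 -0.9] t 21.97
turn [-0.007  0.002  0.061] shift before turn cm [-21.59  -0.5    0.75] after turn [-21.59   0.82   0.71] dist 216.1
```

View pics/s21.png

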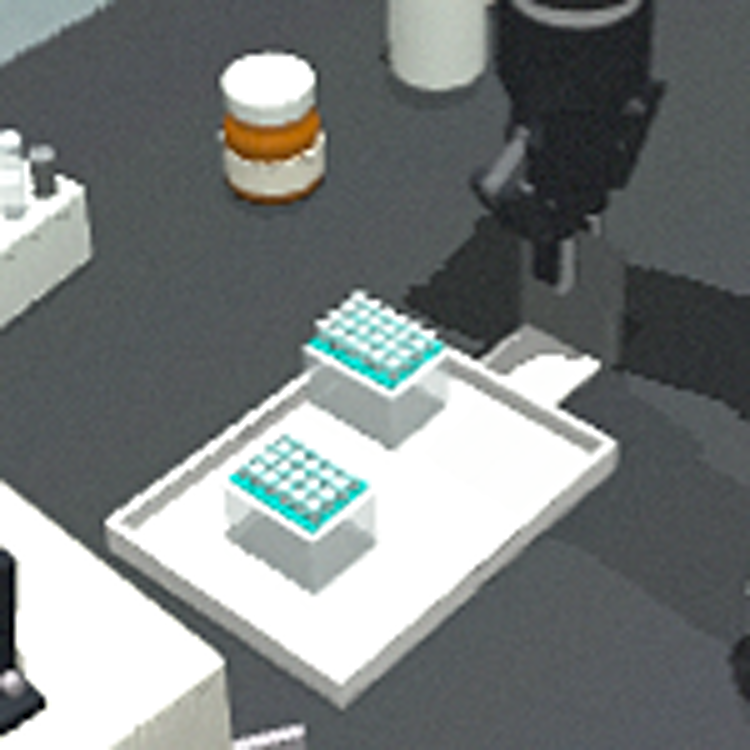

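Handle held (11.4 mm). Aligning to the bay axis (unit yaw about -3.6°), then sliding in stages.

{"fn": "send_rows", "kwargs": {"series": [[1, [0, 0.25, 0], [-0.005, 0, 0.032]], [1, [0, 0.25, 0], [0, 0, 0.032]], [1, [0, 0, 0], [0, 0, 0]], [1, [-1, 0, 0], [0, 0, 0]], [1, [-1.5, 0, 0], [0, 0, 0]], [1, [-1.5, 0, 0], [0, 0, 0]], [1, [0, 0, 0], [0, 0, 0]]]}}

```text
clock: 22.6
position: [0.5465, -0.0189, 0.0097]
orientation: [-179.9, -0.1, -93.9]
ft_force: [0.7, 2.2, -2.3]
gripper_width: 0.131
```

```bash
cat >> h.py <<'E'
def slide(s):
    # target TCP for tray at unit-frame y=-s
    st=monitor.get_state(); p=st['position'][:2]*1000
    ya=np.array([.0628,.998]);xa=np.array([.998,-.0628]);O=np.array([567,363.3])
    v=p-O; print('unit-frame TCP x %.1f (want 3.5) y %.1f (home -159) z %.1f yaw %.2f (want -93.6) rp %s F %s w %.3f t %.1f'%(v@xa,v@ya,st['position'][2]*1000,st['orientation'][2],st['orientation'][:2].round(1),st['ft_force'].round(1),st['gripper_width'],st['clock']))
E
python3 - <<'E'
from h import *
slide(0); im=T.grab('t22'); blob(im,T,(265,255),.018,(0,0,140),(180,60,255))
im=S.grab(); crop(im,200,170,190,190,4,'s22')
E
```

```text
unit-frame TCP x 3.5 (want 3.5) y -382.8 (home -159) z 9.7 yaw -93.91 (want -93.6) rp [-1.799e+02 -1.000e-01] F [ 0.7  2.2 -2.3] w 0.131 t 22.6
[554.8 134.3] [214.1 153. ] 85.79
```

View pics/t22.png

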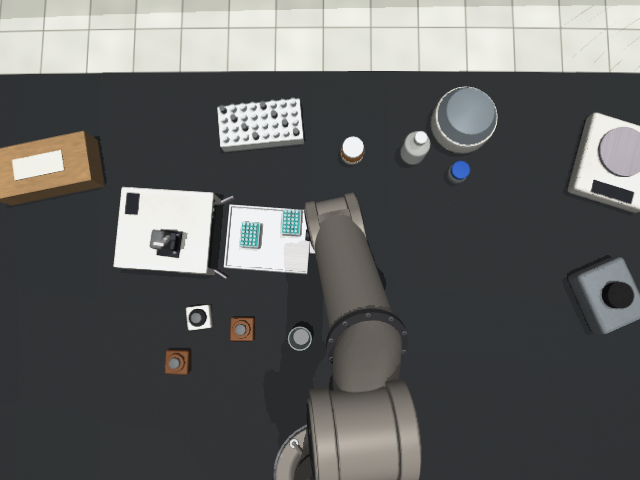

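View pics/s22.png

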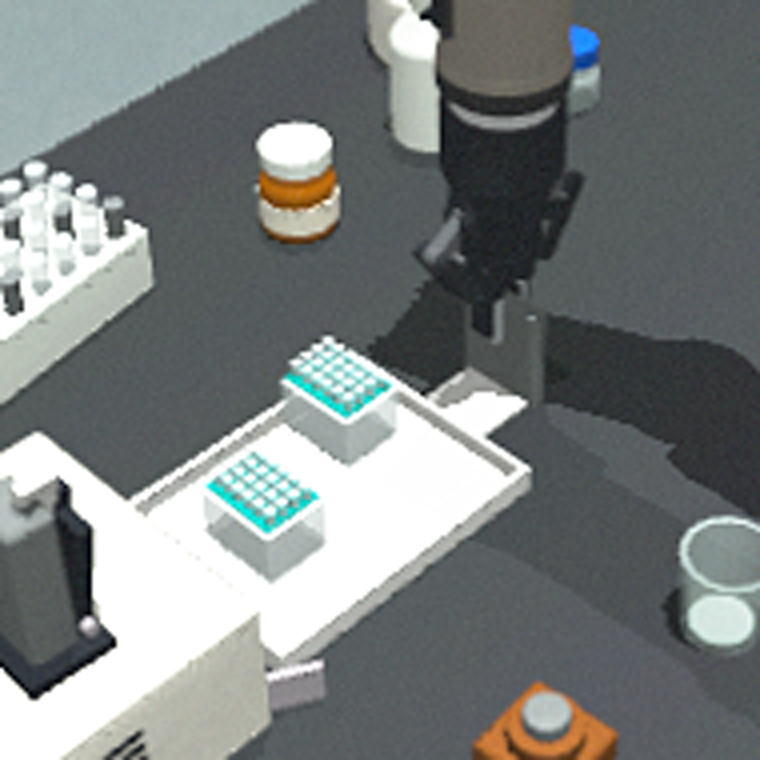

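The tray sits centred between the guides (gaps of 9.5 px and 8 px). Continuing.

{"fn": "send_rows", "kwargs": {"series": [[1, [-1, 0, 0], [0, 0, -0.005]], [1, [-1.5, 0, 0], [0, 0, 0]], [1, [-1.5, 0, 0], [0, 0, 0]], [1, [-1.5, 0, 0], [0, 0, 0]], [1, [0, 0, 0], [0, 0, 0]]]}}

```text
clock: 23.12
position: [0.5492, 0.0211, 0.0099]
orientation: [180.0, -0.8, -94.3]
ft_force: [-0.9, 4.8, 0.6]
gripper_width: 0.13
```

```bash
python3 - <<'E'
from h import *
slide(0); im=T.grab(); crop(im,180,180,160,120,5,'t23')
E
```

```text
unit-frame TCP x 3.7 (want 3.5) y -342.6 (home -159) z 9.9 yaw -94.35 (want -93.6) rp [180.   -0.8] F [-0.9  4.8  0.6] w 0.130 t 23.1
```

View pics/t23.png

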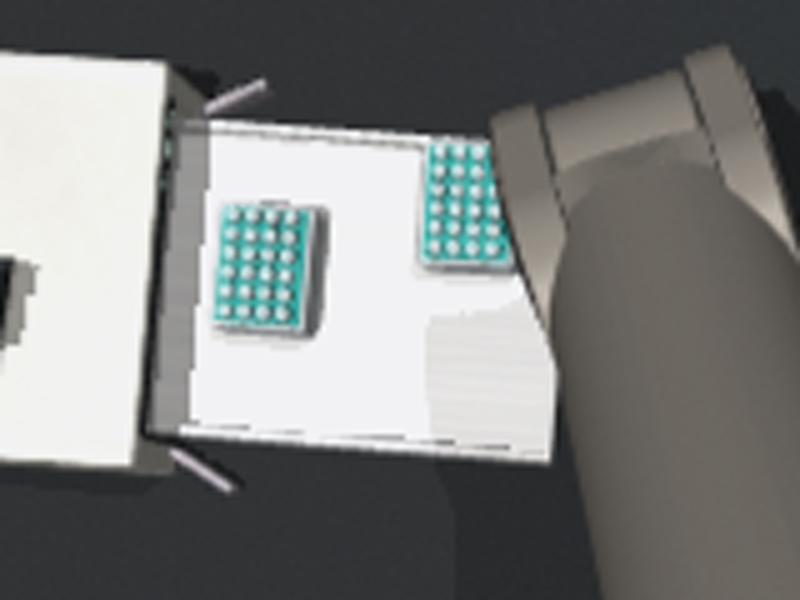

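The leading end has entered the mouth cleanly. Continuing with a small yaw correction.

{"fn": "send_rows", "kwargs": {"series": [[1, [-1, 0, 0], [0, 0.008, -0.01]], [1, [-1.5, 0, 0], [0, 0, 0]], [1, [-1.5, 0, 0], [0, 0, 0]], [1, [-1.5, 0, 0], [0, 0, 0]], [1, [0, 0, 0], [0, 0, 0]]]}}

```text
clock: 23.58
position: [0.5537, 0.0599, 0.0102]
orientation: [180.0, -1.9, -94.6]
ft_force: [-1.7, 7.4, 3.1]
gripper_width: 0.134
```

```bash
python3 - <<'E'
from h import *
slide(0)
E
```

```text
unit-frame TCP x 5.8 (want 3.5) y -303.6 (home -159) z 10.2 yaw -94.55 (want -93.6) rp [180.   -1.9] F [-1.7  7.4  3.1] w 0.134 t 23.6
```

```bash
python3 - <<'E'
from h import *
O=np.array([567,363.3]);ya=np.array([.0628,.998]);xa=np.array([.998,-.0628]); p=(O+3.5*xa-303*ya)/1000
go([p[0],p[1],.010],-93.6); im=T.grab(); crop(im,180,180,160,120,5,'t24');im=S.grab(); crop(im,200,170,190,190,4,'s24')
E
```

```text
at [553.7  59.9  10.2] [179.98  -1.95 -94.55] w 0.134 F [-1.7  7.4  3.1] t 23.58
turn [ 0.001 -0.034 -0.017] shift before turn cm [-0.06  0.23  0.01] after turn [-0.06  0.23  0.02] dist 2.4
```

View pics/t24.png

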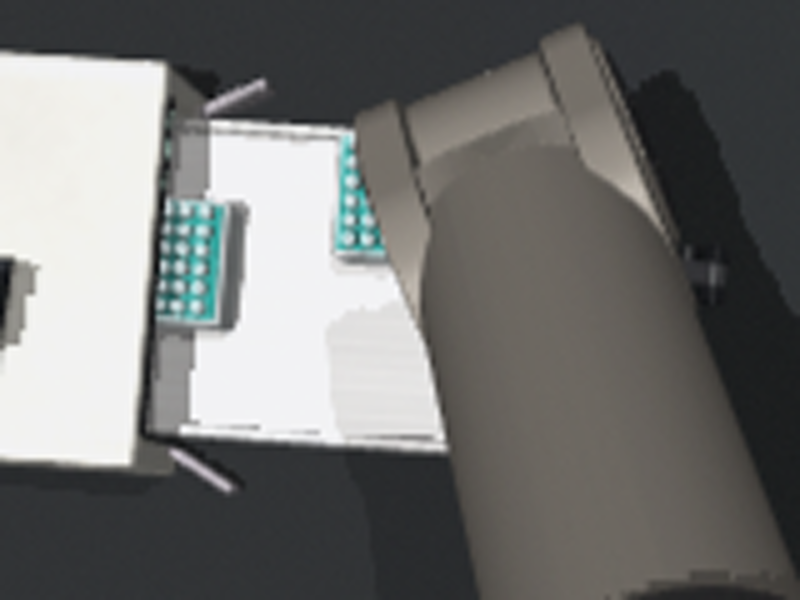

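View pics/s24.png

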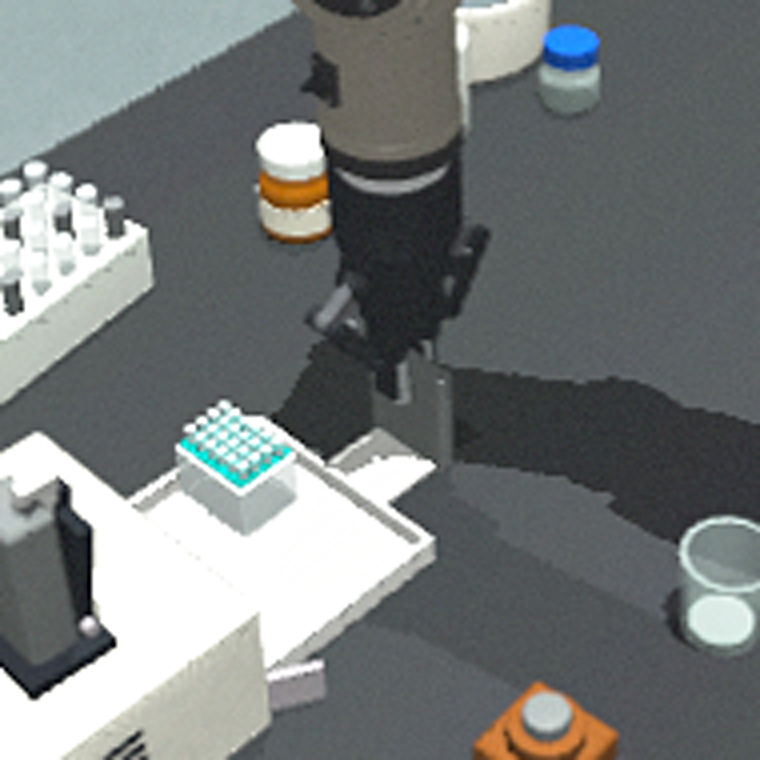

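Sliding in well, with both boxes standing. Correcting the tilt and continuing.

{"fn": "send_rows", "kwargs": {"series": [[1, [-0.5, 0.2, 0], [0, -0.03, -0.015]], [1, [-1.5, 0, 0], [0, -0.005, 0]], [1, [-1.5, 0, 0], [0, -0.005, 0]], [1, [-1.5, 0, 0], [0, -0.005, 0]], [1, [-1, 0, 0], [0, -0.005, 0]], [1, [0, 0, 0], [0, 0, 0]]]}}

```text
clock: 24.18
position: [0.5543, 0.0946, 0.0097]
orientation: [179.7, -0.4, -94.6]
ft_force: [-0.2, 4.6, 0.1]
gripper_width: 0.129
```

```bash
cat >> h.py <<'E'
def al(y):
    slide(0);O=np.array([567,363.3]);ya=np.array([.0628,.998]);xa=np.array([.998,-.0628]); p=(O+3.5*xa+y*ya)/1000
    go([p[0],p[1],.010],-93.6)
E
python3 - <<'E'
from h import *
al(-220)
E
```

```text
unit-frame TCP x 4.2 (want 3.5) y -269.0 (home -159) z 9.7 yaw -94.62 (want -93.6) rp [179.7  -0.4] F [-0.2  4.6  0.1] w 0.129 t 24.2
at [554.3  94.6   9.7] [179.65  -0.4  -94.62] w 0.129 F [-0.2  4.6  0.1] t 24.18
turn [ 0.006 -0.007 -0.018] shift before turn cm [-4.9   0.16 -0.06] after turn [-4.9   0.07 -0.03] dist 49.0
```

{"fn": "send_rows", "kwargs": {"series": [[1, [-1.5, 0, 0], [0, -0.012, -0.01]], [1, [-2, 0, 0], [0, -0.005, 0]], [1, [-2, 0, 0], [0, -0.005, 0]], [1, [-2, 0, 0], [0, -0.005, 0]], [1, [-1.5, 0, 0], [0, -0.005, 0]], [1, [0, 0, 0], [0, 0, 0]]]}}

```text
clock: 24.68
position: [0.5587, 0.1503, 0.0099]
orientation: [179.1, -0.8, -95.1]
ft_force: [-1.8, 5.9, 0.6]
gripper_width: 0.131
```

```bash
python3 - <<'E'
from h import *
al(-170)
E
```

```text
unit-frame TCP x 5.1 (want 3.5) y -213.1 (home -159) z 9.9 yaw -95.07 (want -93.6) rp [179.1  -0.8] F [-1.8  5.9  0.6] w 0.131 t 24.7
at [558.7 150.3   9.9] [179.06  -0.79 -95.07] w 0.131 F [-1.8  5.9  0.6] t 24.68
turn [ 0.017 -0.014 -0.026] shift before turn cm [-4.3   0.27 -0.06] after turn [-4.31  0.16 -0.01] dist 43.1
```

{"fn": "send_rows", "kwargs": {"series": [[1, [-1, 0.1, 0], [0.017, -0.014, -0.026]], [1, [-1.5, 0, 0], [0, -0.005, -0.005]], [1, [-1.5, 0, 0], [0, -0.005, 0]], [1, [-1, 0, 0], [0, -0.005, 0]], [1, [0, 0, 0], [0, 0, 0]]]}}

```text
clock: 25.1
position: [0.561, 0.1789, 0.0095]
orientation: [179.7, -0.5, -94.1]
ft_force: [-1.7, 5.7, 1.2]
gripper_width: 0.132
```

```bash
python3 - <<'E'
from h import *
al(-159); im=T.grab(); crop(im,180,170,160,120,5,'t25');im=S.grab(); crop(im,180,170,190,190,4,'s25')
E
```

```text
unit-frame TCP x 5.6 (want 3.5) y -184.4 (home -159) z 9.5 yaw -94.12 (want -93.6) rp [179.7  -0.5] F [-1.7  5.7  1.2] w 0.132 t 25.1
at [561.  178.9   9.5] [179.7   -0.46 -94.12] w 0.132 F [-1.7  5.7  1.2] t 25.1
turn [ 0.005 -0.008 -0.009] shift before turn cm [-2.54  0.24 -0.06] after turn [-2.54  0.21 -0.05] dist 25.5
```

View pics/s25.png

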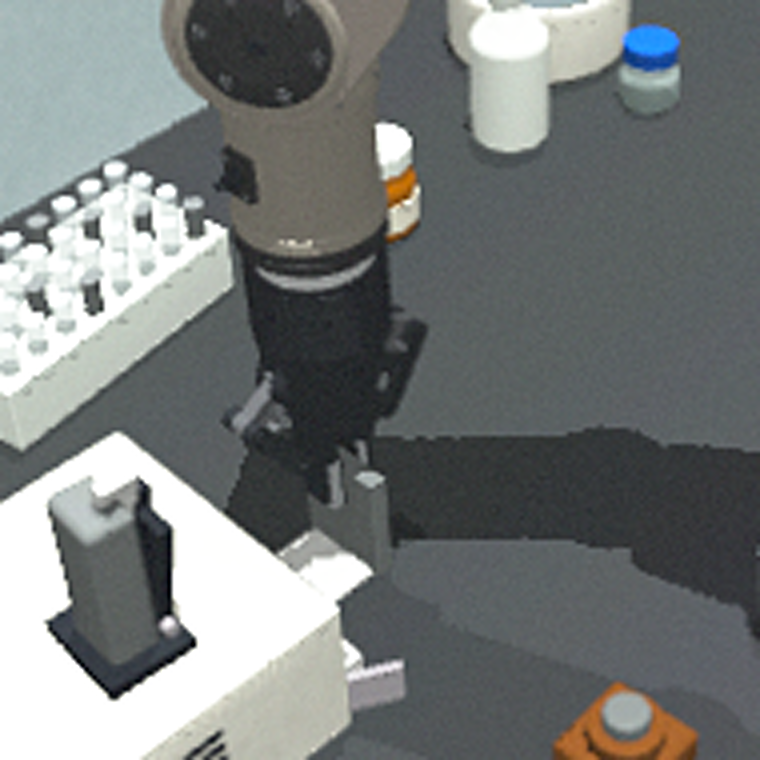

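{"fn": "send_rows", "kwargs": {"series": [[1, [-1, 0.1, 0], [0.005, -0.01, -0.005]], [1, [-1.2, 0, 0], [0, -0.005, 0]], [1, [-1, 0, 0], [0, -0.005, 0]], [1, [0, 0, 0], [0, 0, 0]]]}}

```text
clock: 25.53
position: [0.5617, 0.1915, 0.0095]
orientation: [179.7, -0.6, -94.5]
ft_force: [-1.2, 5.2, 0.6]
gripper_width: 0.132
```

{"fn": "send_rows", "kwargs": {"series": [[1, [-0.8, 0, 0], [0, 0, 0]], [1, [-0.5, 0, 0], [0, 0, 0]]]}}

```text
clock: 25.7
position: [0.5616, 0.194, 0.0096]
orientation: [179.4, -1.3, -94.8]
ft_force: [-4.4, -6.6, 9.3]
gripper_width: 0.13
```

```bash
python3 - <<'E'
from h import *
al(-159)
E
```

```text
unit-frame TCP x 5.3 (want 3.5) y -169.3 (home -159) z 9.6 yaw -94.77 (want -93.6) rp [179.4  -1.3] F [-4.4 -6.6  9.3] w 0.130 t 25.7
at [561.6 194.    9.6] [179.45  -1.28 -94.77] w 0.13 F [-4.4 -6.6  9.3] t 25.7
turn [ 0.01  -0.022 -0.021] shift before turn cm [-1.02  0.2  -0.07] after turn [-1.03  0.18 -0.04] dist 10.5
```

{"fn": "send_rows", "kwargs": {"series": [[1, [-0.8, 0.1, 0], [0.005, -0.02, -0.015]], [1, [-0.8, 0, 0], [0, -0.005, 0]]]}}

```text
clock: 25.87
position: [0.5622, 0.2002, 0.0095]
orientation: [179.6, -0.5, -94.2]
ft_force: [-7.1, -16.8, 15.9]
gripper_width: 0.129
```

{"fn": "send_rows", "kwargs": {"series": [[1, [-1, 0, 0], [0, -0.01, 0]], [1, [-1, 0, 0], [0, -0.005, 0]]]}}

```text
clock: 26.03
position: [0.5621, 0.204, 0.0095]
orientation: [179.3, -0.8, -94.7]
ft_force: [-8.5, -29.6, 21.8]
gripper_width: 0.132
```

```bash
python3 - <<'E'
from h import *
al(-159)
E
```

```text
unit-frame TCP x 5.1 (want 3.5) y -159.3 (home -159) z 9.5 yaw -94.71 (want -93.6) rp [179.3  -0.8] F [ -8.5 -29.6  21.8] w 0.132 t 26.0
at [562.1 204.    9.5] [179.27  -0.77 -94.71] w 0.132 F [ -8.5 -29.6  21.8] t 26.03
turn [ 0.013 -0.013 -0.019] shift before turn cm [-0.02  0.16 -0.05] after turn [-0.03  0.16 -0.05] dist 1.7
```

{"fn": "send_rows", "kwargs": {"series": [[1, [0, 0, 0], [0.012, -0.013, -0.015]], [1, [-1, 0, 0], [0, 0, 0]]]}}

```text
clock: 26.2
position: [0.5626, 0.2042, 0.0095]
orientation: [179.8, -0.6, -94.2]
ft_force: [-7.3, -53.2, 26.1]
gripper_width: 0.135
```

{"fn": "send_rows", "kwargs": {"series": [[1, [-1, 0, 0], [0, -0.01, 0]]]}}

```text
clock: 26.28
position: [0.5624, 0.2039, 0.0095]
orientation: [179.6, -0.8, -94.5]
ft_force: [-10.2, -25.0, 26.4]
gripper_width: 0.135
```

{"fn": "send_rows", "kwargs": {"series": [[1, [-1, 0, 0], [0, -0.01, 0]]]}}

```text
clock: 26.37
position: [0.5622, 0.2038, 0.0095]
orientation: [179.4, -1.0, -94.8]
ft_force: [-8.5, -21.1, 21.5]
gripper_width: 0.127
```

It hit a hard stop at unit y≈-159 (53 N with no movement), which is exactly home. Releasing the handle and rising.

{"fn": "send_rows", "kwargs": {"series": [[1, [0, 0, 0], [0, 0, 0]], [0.6, [0, 0, 0], [0, 0, 0]], [0.6, [0, 0, 0], [0, 0, 0]], [0.6, [0, 0, 0], [0, 0, 0]], [0.6, [0, 0, -2], [0, 0, 0]], [0.6, [0, 0, -3], [0, 0, 0]], [0.6, [0, 0, -3], [0, 0, 0]], [0.6, [0, 0, -3], [0, 0, 0]]]}}

```text
clock: 27.03
position: [0.5585, 0.2001, 0.1132]
orientation: [178.5, -1.5, -95.0]
ft_force: [0.2, -0.4, 0.0]
gripper_width: 0.402
```

{"fn": "send_rows", "kwargs": {"series": [[0.6, [3.5, 0, -3.5], [0, 0, 0]], [0.6, [4, 0, -3], [0, 0, 0]], [0.6, [4, 0, -2], [0, 0, 0]], [0.6, [4, 0, 0], [0, 0, 0]], [0.6, [4, 0, 0], [0, 0, 0]], [0.6, [0, 0, 0], [0, 0, 0]]]}}

```text
clock: 27.53
position: [0.5497, 0.0173, 0.2036]
orientation: [179.3, -1.1, -94.5]
ft_force: [-0.4, -0.3, -0.4]
gripper_width: 0.404
```

```bash
python3 - <<'E'
from h import *
al(-159); im=T.grab('t26'); crop(im,100,170,190,130,4,'t26c');im=S.grab(); crop(im,110,220,190,190,4,'s26')
E
```

```text
unit-frame TCP x 4.5 (want 3.5) y -346.4 (home -159) z 203.6 yaw -94.52 (want -93.6) rp [179.3  -1.1] F [-0.4 -0.3 -0.4] w 0.404 t 27.5
at [549.7  17.3 203.6] [179.31  -1.11 -94.52] w 0.404 F [-0.4 -0.3 -0.4] t 27.53
turn [ 0.012 -0.019 -0.016] shift before turn cm [-19.11   0.17  18.99] after turn [-18.74   0.1   19.36] dist 269.4
```

View pics/s26.png

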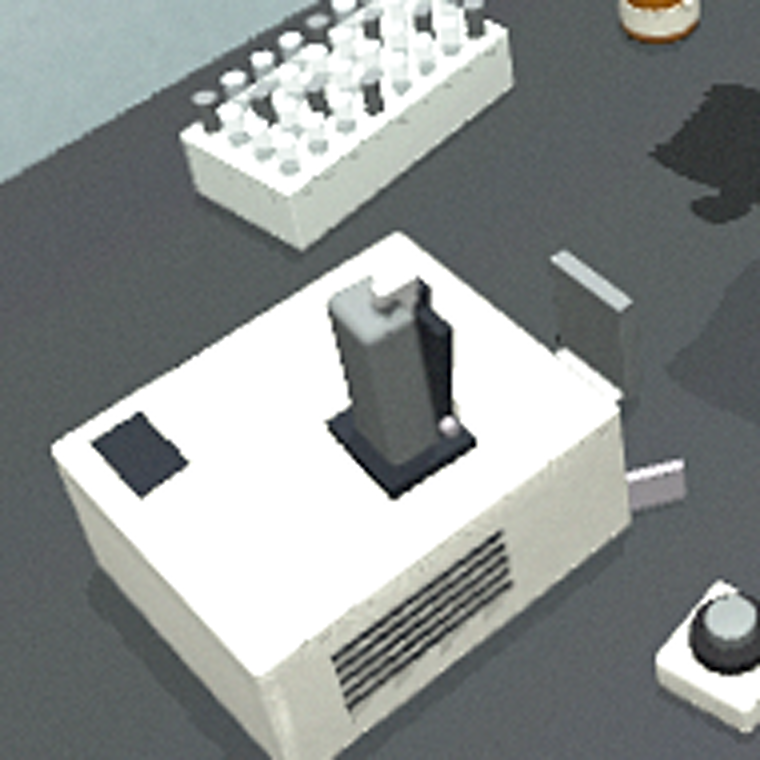

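View pics/t26c.png

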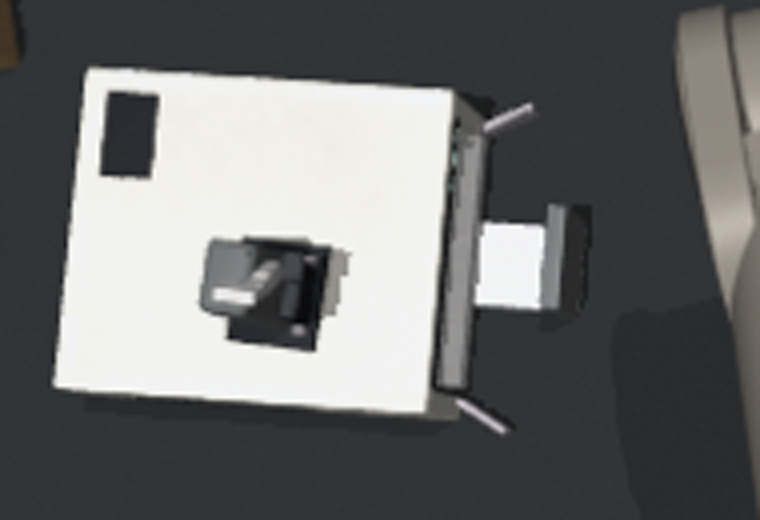

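```bash
python3 - <<'E'
from h import *
O=np.array([567,363.3]);ya=np.array([.0628,.998]);xa=np.array([.998,-.0628])
P=T.plane([(239.7,221),(239,247.3)],.075)[:,:2]*1000; 
for p in P: print('plate',p,(p-O)@xa,(p-O)@ya)
im=T.grab(); crop(im,140,215,60,50,13,'g5'); im=S.grab(); crop(im,180,275,60,70,11,'g6')
E
```

```text
plate [589.44158369 199.2254099 ] 32.70058478219436 -162.3371094599426
plate [528.59109323 199.75339774] -28.061362331783013 -165.6315884035679
```

View pics/g5.png

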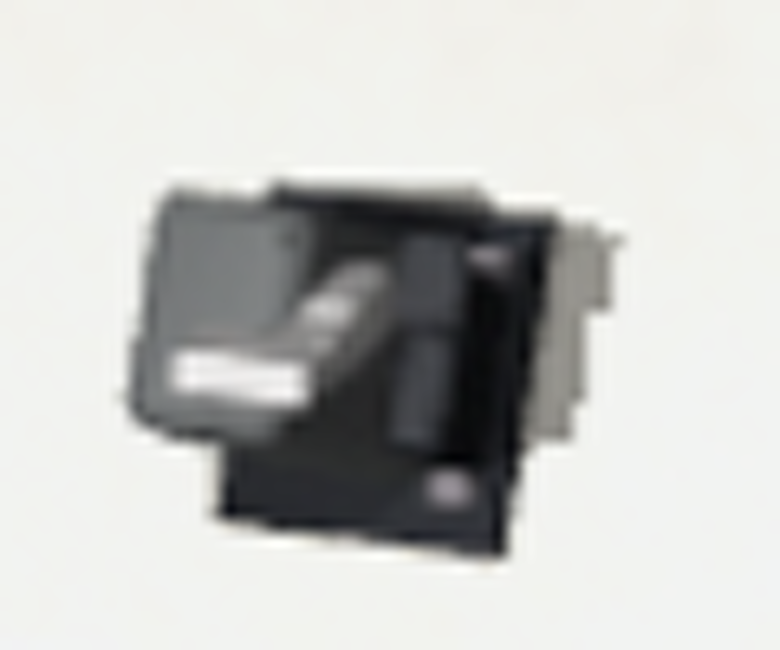

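View pics/g6.png

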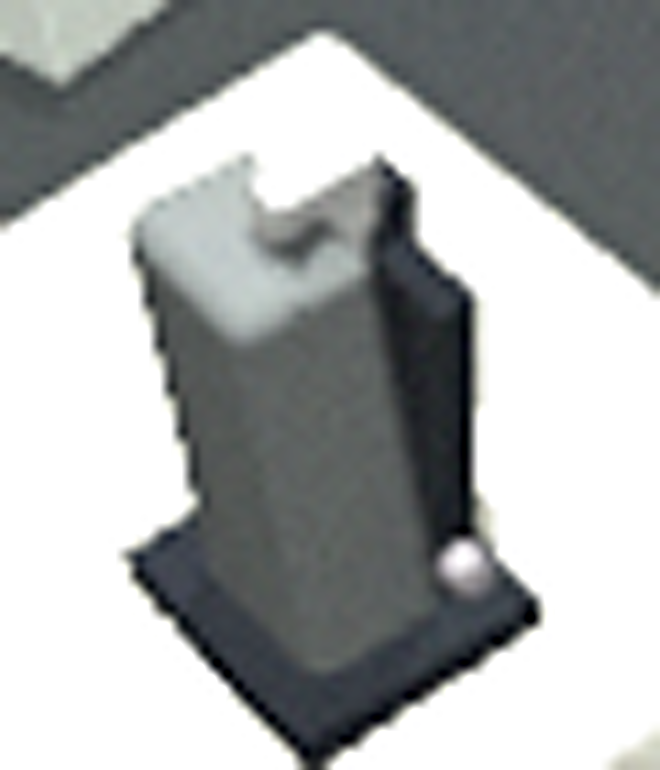

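The plate reads unit y ≈ -162 to -164, so the release spring-back may have drawn the tray out 3–5 mm. I'll push the plate home again with shut fingers from behind, since that can't pull it back.

{"fn": "send_rows", "kwargs": {"series": [[1, [-3, 0, 0], [0.012, -0.019, 0.0]], [1, [-3.5, 0, 2], [0, 0, 0]], [1, [-3, 0, 3.5], [0, 0, 0]], [1, [0, 0, 4], [0, 0, 0]], [1, [0, 0, 4], [0, 0, 0]], [1, [0, 0, 2], [0, 0, 0]], [1, [0, 0, 0], [0, 0, 0]]]}}

```text
clock: 28.32
position: [0.5569, 0.1432, 0.044]
orientation: [-179.8, 0.9, -92.8]
ft_force: [0.7, -0.2, -0.1]
gripper_width: -0.0
```

```bash
python3 - <<'E'
from h import *
gt([.5545,.15,.045],-94)
im=S.grab(); crop(im,200,220,150,130,5,'s27')
E
```

```text
at [556.9 143.2  44. ] [-179.85    0.87  -92.78] w -0.0 F [ 0.7 -0.2 -0.1] t 28.32
turn [-0.002  0.015  0.021] shift before turn cm [-0.61  0.28  3.36] after turn [-0.66  0.28  3.35] dist 34.3
```

View pics/s27.png

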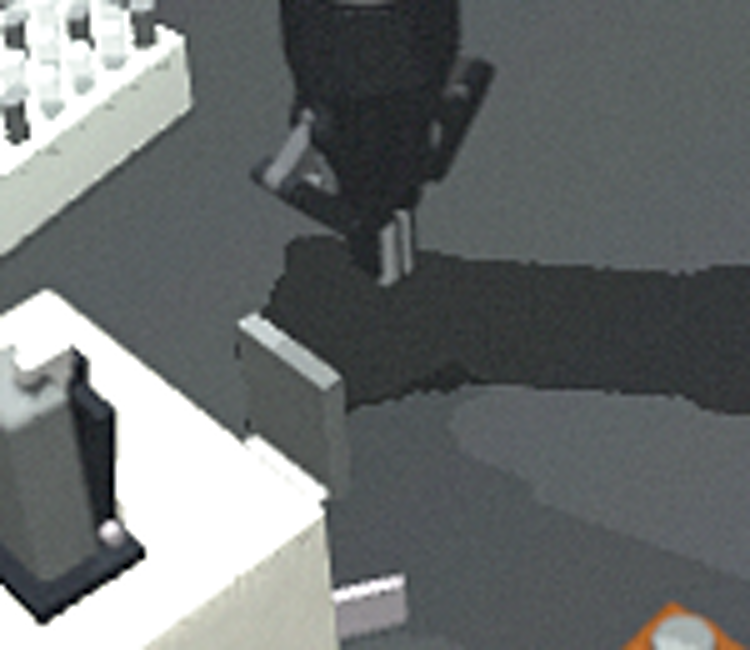

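{"fn": "send_rows", "kwargs": {"series": [[1, [0, 0.2, 1.5], [0, 0.015, 0.02]], [1, [0, 0, 1.5], [0, 0, 0]], [1, [-1, 0, 0], [0, 0, 0]], [1, [-1, 0, 0], [0, 0, 0]], [1, [0, 0, 0], [0, 0, 0]]]}}

```text
clock: 28.78
position: [0.5606, 0.1719, 0.0213]
orientation: [-179.4, 0.3, -93.7]
ft_force: [-0.0, 0.2, 0.6]
gripper_width: 0.0
```

{"fn": "send_rows", "kwargs": {"series": [[1, [-0.6, 0, 0], [0, 0, 0]]]}}

```text
clock: 28.87
position: [0.5621, 0.178, 0.0228]
orientation: [-179.3, 0.3, -93.7]
ft_force: [0.5, -0.1, -1.0]
gripper_width: 0.003
```

{"fn": "send_rows", "kwargs": {"series": [[1, [-0.6, 0, 0], [0, 0, 0]]]}}

```text
clock: 28.95
position: [0.5631, 0.1852, 0.0243]
orientation: [-179.2, 0.4, -93.7]
ft_force: [-0.6, -3.4, -1.2]
gripper_width: -0.001
```

{"fn": "send_rows", "kwargs": {"series": [[1, [-0.5, 0, 0.3], [0, 0, 0]]]}}

```text
clock: 29.03
position: [0.5635, 0.1853, 0.0225]
orientation: [-179.3, -0.0, -93.8]
ft_force: [-3.8, -24.9, 18.3]
gripper_width: 0.001
```

{"fn": "send_rows", "kwargs": {"series": [[1, [-0.5, 0, 0.3], [0, 0, 0]]]}}

```text
clock: 29.12
position: [0.5643, 0.1846, 0.0206]
orientation: [-179.3, -0.5, -94.1]
ft_force: [-2.7, -14.3, 11.0]
gripper_width: -0.004
```

{"fn": "send_rows", "kwargs": {"series": [[1, [-0.5, 0, 0.2], [0, 0, 0]]]}}

```text
clock: 29.2
position: [0.5648, 0.1841, 0.0194]
orientation: [-179.4, -0.9, -94.3]
ft_force: [-4.0, -11.3, 9.2]
gripper_width: -0.0
```

{"fn": "send_rows", "kwargs": {"series": [[1, [-0.5, 0, 0], [0, -0.03, 0]], [1, [-1.2, 0, 0], [0, 0, 0]]]}}

```text
clock: 29.37
position: [0.565, 0.1852, 0.0195]
orientation: [-179.7, -0.2, -94.8]
ft_force: [-6.1, -40.5, 19.8]
gripper_width: -0.001
```

{"fn": "send_rows", "kwargs": {"series": [[1, [-1.6, 0, 0], [0, 0, 0]]]}}

```text
clock: 29.45
position: [0.5645, 0.1842, 0.0197]
orientation: [179.9, -1.5, -95.4]
ft_force: [-12.7, -43.6, 30.4]
gripper_width: 0.001
```

{"fn": "send_rows", "kwargs": {"series": [[1, [-1.6, 0, 0], [0, -0.01, 0]]]}}

```text
clock: 29.53
position: [0.5639, 0.1834, 0.0199]
orientation: [179.6, -2.2, -96.0]
ft_force: [-11.7, -33.3, 25.0]
gripper_width: 0.001
```

It doesn't move under 43 N, and the contact position (finger half-thickness about 14 mm) fits the plate being home. Backing off straight away from it.

{"fn": "send_rows", "kwargs": {"series": [[1, [2, 0, 0], [0, 0.0, 0]], [1, [3, 0, -1], [0, -0.03, -0.03]], [1, [3, 0, -3], [0, 0, 0]], [1, [2, 0, -4], [0, 0, 0]], [1, [0, 0, -4], [0, 0, 0]], [1, [0, 0, -4], [0, 0, 0]], [1, [0, 0, 0], [0, 0, 0]]]}}

```text
clock: 30.12
position: [0.556, 0.0754, 0.1898]
orientation: [179.4, -0.8, -94.8]
ft_force: [1.6, 0.4, 0.0]
gripper_width: -0.002
```

```bash
python3 - <<'E'
from h import *
go([.5,.1,.3],-90)
im=T.grab(); crop(im,195,185,60,80,9,'t28'); cv2.imwrite('pics/t28f.png',im)
s=S.grab(); crop(s,200,220,110,110,7,'s28')
E
```

```text
at [556.   75.4 189.8] [179.42  -0.84 -94.81] w -0.002 F [1.6 0.4 0. ] t 30.12
turn [ 0.011 -0.014 -0.084] shift before turn cm [ -1.82   5.9  -10.99] after turn [ -2.46   5.6  -11.02] dist 126.1
```

View pics/t28.png

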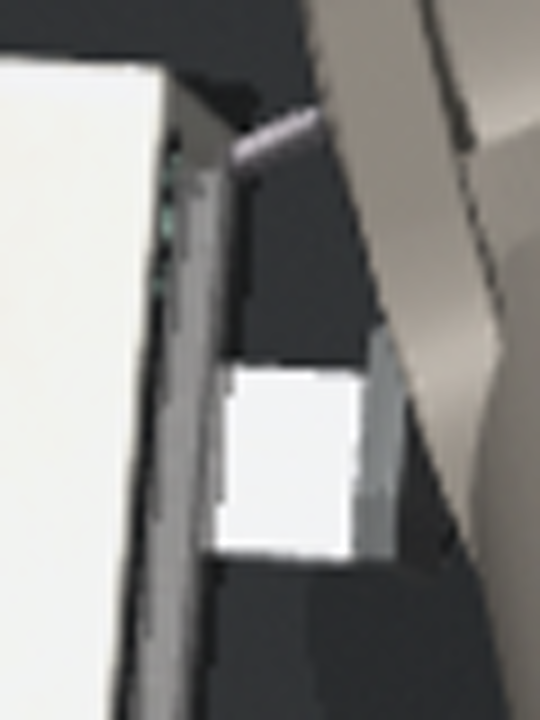

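View pics/s28.png

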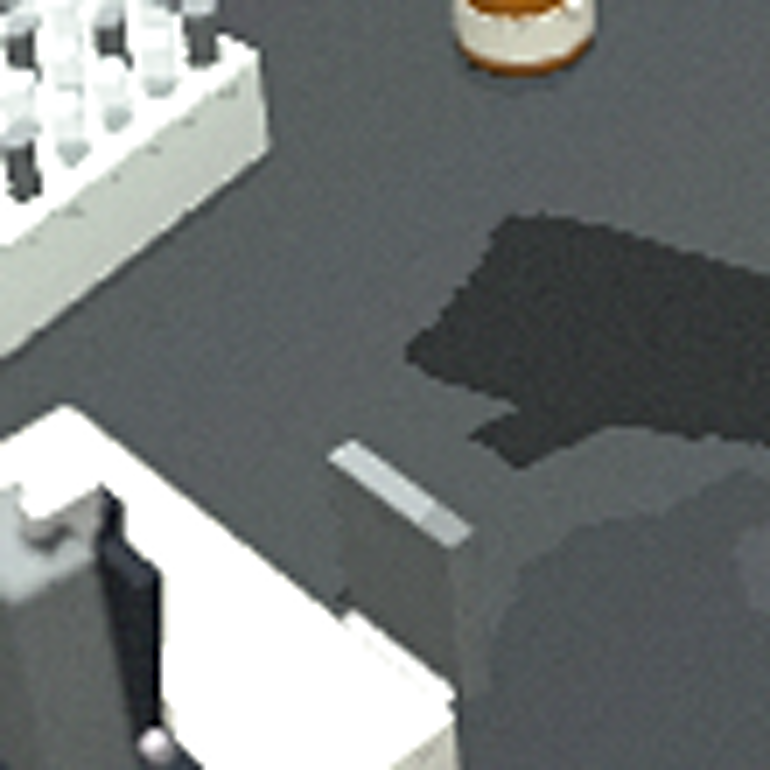

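The plate is now at top ≈(237.2,234), unit y≈-159, and the tray end is flush with the mouth, so the tray is home. Next I'll measure the clamp grip.

```bash
python3 - <<'E'
from h import *
g=lambda x,y:(140+x/13,215+y/13)
h_=lambda x,y:(180+x/11,275+y/11)
print('plate now',T.plane([(237.2,234.1)],.075)*1000)
print('top view body corners',T.plane([g(160,187),g(128,428),g(330,203),g(298,447)],.191).round(4)*1000)
print('side body corners (L,bottom,right)',S.plane([h_(133,222),h_(245,347),h_(375,265)],.191).round(4)*1000)
# foot corners body on base: bottom (-x,+y) 
print('side foot',S.plane([h_(318,675)],.101)*1000,S.plane([h_(435,610)],.101)*1000,S.plane([h_(205,570)],.101)*1000)
print('base plate T',T.plane([g(218,515),g(505,555),g(555,213),g(275,183)],.1)*1000)
print('base plate S',S.plane([h_(128,555),h_(310,762),h_(540,612)],.1)*1000)
print('lever tri',tri(g(240,380),h_(320,170)))
for z in (.2,.205,.21): print(z,T.plane([g(175,375),g(305,390)],z)*1000)
E
```

```text
plate now [[559.05510588 204.45392653  75.        ]]
top view body corners [[556.  364.8 191. ]
 [516.8 368.7 191. ]
 [553.4 336.8 191. ]
 [513.8 340.8 191. ]]
side body corners (L,bottom,right) [[551.7 366.5 191. ]
 [515.  372.6 191. ]
 [512.9 346.7 191. ]]
side foot [[520.59683704 369.94100642 101.        ]] [[516.03349158 346.8669027  101.        ]] [[554.68237282 367.49980853 101.        ]]
base plate T [[509.42889007 382.04814954 100.        ]
 [502.61247337 331.47596538 100.        ]
 [562.30389019 324.36052496 100.        ]
 [567.51842394 373.84229056 100.        ]]
base plate S [[568.89676355 373.85060216 100.        ]
 [507.58352132 382.90045615 100.        ]
 [502.10855091 334.62186206 100.        ]]
lever tri (array([0.52347719, 0.34627584, 0.20593296]), np.float64(0.0007083712997847187))
0.2 [[524.549232   358.43430665 200.        ]
 [522.17726485 337.26818861 200.        ]]
0.205 [[524.08452811 356.83585513 205.        ]
 [521.72274621 335.76062462 205.        ]]
0.21 [[523.61982422 355.23740361 210.        ]
 [521.26822757 334.25306062 210.        ]]
```

Grip pose from both views: origin ≈ (535,354.5) mm, yaw ≈ -8°. The lever tip triangulates to (523.5,346.3,206) and is leaning back, as expected. The plan is to push the tab toward grip +x with shut fingers at true z ≈ 0.199.

```bash
cat >> h.py <<'E'
G=np.array([535,354.3]);XG=np.array([np.cos(np.radians(-8)),np.sin(np.radians(-8))]);YG=np.array([-XG[1],XG[0]])
def gg(x,y,z,yaw=-98):
    st=monitor.get_state(); v=st['position'][:2]*1000-G; print('grip frame now x %.1f y %.1f ztrue %.1f'%(v@XG,v@YG,(st['position'][2]-ZB)*1000))
    p=(G+x*XG+y*YG)/1000; gt([p[0],p[1],z/1000],yaw)
E
python3 - <<'E'
from h import *
gg(-45,-11,260)
E
```

```text
grip frame now x 56.4 y -273.8 ztrue 218.4
at [552.7  75.3 183.9] [178.98  -0.96 -94.73] w 0.003 F [ 0.3 -0.  -1.4] t 30.22
turn [ 0.017 -0.017  0.057] shift before turn cm [-26.74   8.7   -4.46] after turn [-26.28  10.14  -4.16] dist 284.7
```

{"fn": "send_rows", "kwargs": {"series": [[1, [0, 0, -3.5], [0.017, -0.017, 0.057]], [1, [-2, 2.5, -2.5], [0, 0, 0]], [1, [-3, 2.5, 0], [0, 0, 0]], [1, [-3, 2.5, 0], [0, 0, 0]], [1, [-3, 2.5, 0], [0, 0, 0]], [1, [-3, 0, 0], [0, 0, 0]], [1, [-3, 0, 0], [0, 0, 0]], [1, [0, 0, 0], [0, 0, 0]]]}}

```text
clock: 30.88
position: [0.4698, 0.265, 0.238]
orientation: [179.4, -0.3, -98.3]
ft_force: [-0.5, 0.1, -0.2]
gripper_width: -0.0
```

```bash
python3 - <<'E'
from h import *
gg(-45,-11,260)
E
```

```text
grip frame now x -52.2 y -97.5 ztrue 272.5
at [469.8 265.  238. ] [179.37  -0.27 -98.29] w -0.0 F [-0.5  0.1 -0.2] t 30.88
turn [ 0.011 -0.005 -0.005] shift before turn cm [-8.66 -0.69  1.2 ] after turn [-8.65 -0.72  1.25] dist 87.7
```

{"fn": "send_rows", "kwargs": {"series": [[1, [-3, 0, 0], [0.011, -0.005, -0.005]], [1, [-3, 0, 0.5], [0, 0, 0]], [1, [-2, 0, 2], [0, 0, 0]], [1, [0, 0, 2], [0, 0, 0]], [1, [0, 0, 0], [0, 0, 0]], [1, [0, 0, 0], [0, 0, 0]]]}}

```text
clock: 31.38
position: [0.475, 0.351, 0.1834]
orientation: [179.5, -0.3, -97.5]
ft_force: [-0.5, -0.5, 0.5]
gripper_width: -0.004
```

```bash
python3 - <<'E'
from h import *
gg(-45,-11,199)
im=S.grab(); crop(im,150,220,110,120,6,'s30')
E
```

```text
grip frame now x -59.0 y -11.6 ztrue 217.9
at [475.  351.  183.4] [179.46  -0.32 -97.45] w -0.004 F [-0.5 -0.5  0.5] t 31.38
turn [ 0.009 -0.006  0.01 ] shift before turn cm [-0.05 -1.42  1.88] after turn [-0.06 -1.4   1.89] dist 23.5
```

View pics/s30.png

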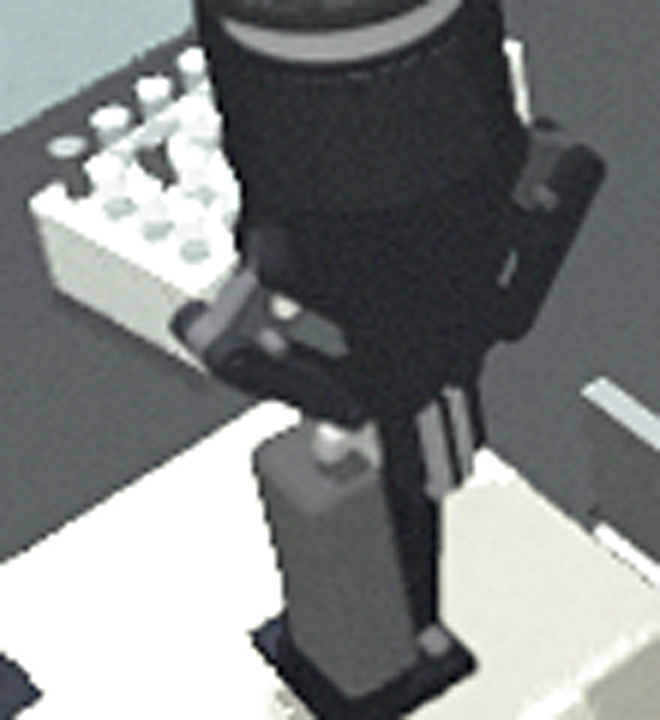

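```bash
python3 - <<'E'
from h import *
p=monitor.get_state()['position']
for dz in(.0345,.04,.03): print((S.proj(p+[0,0,dz])-[150,220])*6,(S.proj(p+[0,0.0145,dz])-[150,220])*6,(S.proj(p+[-0.011,0.0145,dz])-[150,220])*6)
im=T.grab(); crop(im,120,190,90,90,8,'t30')
E
```

```text
[[448.164596   478.76872821]] [[410.01644274 506.91978674]] [[435.50732395 525.21176265]]
[[445.74335685 465.503347  ]] [[407.39352588 493.64162317]] [[432.97671214 511.92337793]]
[[450.13154269 489.53390854]] [[412.14700479 517.69418122]] [[437.56274856 535.99362009]]
```

View pics/t30.png

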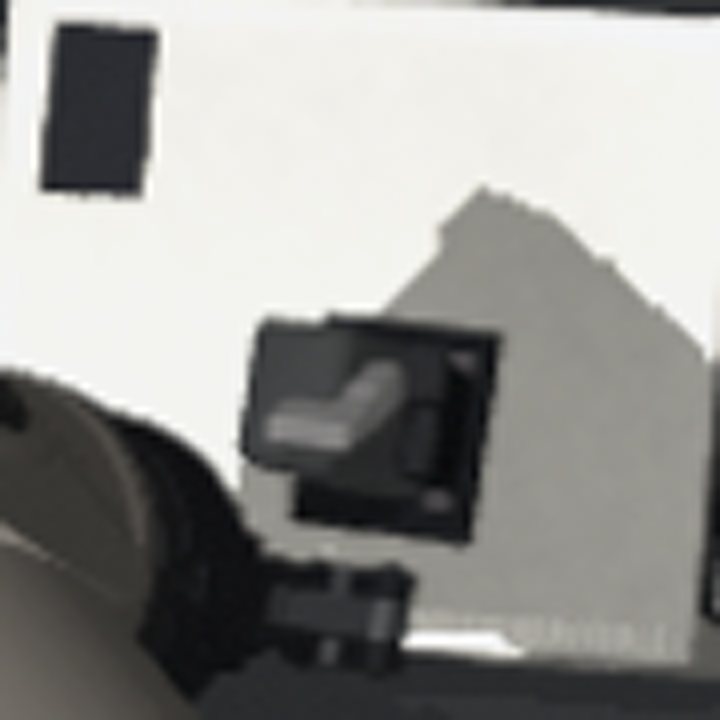

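{"fn": "send_rows", "kwargs": {"series": [[1, [0, 0, 1.8], [0.008, -0.006, 0.01]], [1, [0, -0.5, 0], [0, 0, 0]], [1, [0, 0, 0], [0, 0, 0]]]}}

```text
clock: 31.73
position: [0.4831, 0.3479, 0.1694]
orientation: [-179.8, 0.2, -98.3]
ft_force: [0.1, 0.2, 0.9]
gripper_width: 0.003
```

```bash
python3 - <<'E'
from h import *
gg(-30,-11,199)
E
```

```text
grip frame now x -50.6 y -13.5 ztrue 203.9
at [483.1 347.9 169.4] [-1.7978e+02  1.7000e-01 -9.8310e+01] w 0.003 F [0.1 0.2 0.9] t 31.73
turn [-0.004  0.003 -0.005] shift before turn cm [-0.26 -2.05  0.5 ] after turn [-0.25 -2.06  0.49] dist 21.3
```

{"fn": "send_rows", "kwargs": {"series": [[1, [-0.2, -0.8, 0.5], [0, 0, 0]], [1, [0, -0.8, 0.1], [0, 0, 0]]]}}

```text
clock: 31.9
position: [0.5004, 0.3477, 0.1659]
orientation: [-179.7, 0.3, -98.3]
ft_force: [0.3, -0.2, -0.3]
gripper_width: -0.001
```

{"fn": "send_rows", "kwargs": {"series": [[1, [0, -0.6, 0.1], [0, 0, 0]], [1, [0, -0.6, 0], [0, 0, 0]]]}}

```text
clock: 32.07
position: [0.5144, 0.3459, 0.1662]
orientation: [-179.7, 0.3, -98.3]
ft_force: [-2.5, 1.1, 2.1]
gripper_width: -0.001
```

```bash
python3 - <<'E'
from h import *
gg(-15,-11,199)
im=T.grab(); crop(im,130,200,70,70,9,'t31')
im=S.grab(); crop(im,150,230,100,100,7,'s31')
E
```

```text
grip frame now x -19.3 y -11.1 ztrue 200.7
at [514.4 345.9 166.2] [-179.67    0.32  -98.34] w -0.001 F [-2.5  1.1  2.1] t 32.07
turn [-0.006  0.006 -0.006] shift before turn cm [-0.02 -0.43  0.17] after turn [-0.01 -0.43  0.17] dist 4.6
```

View pics/t31.png

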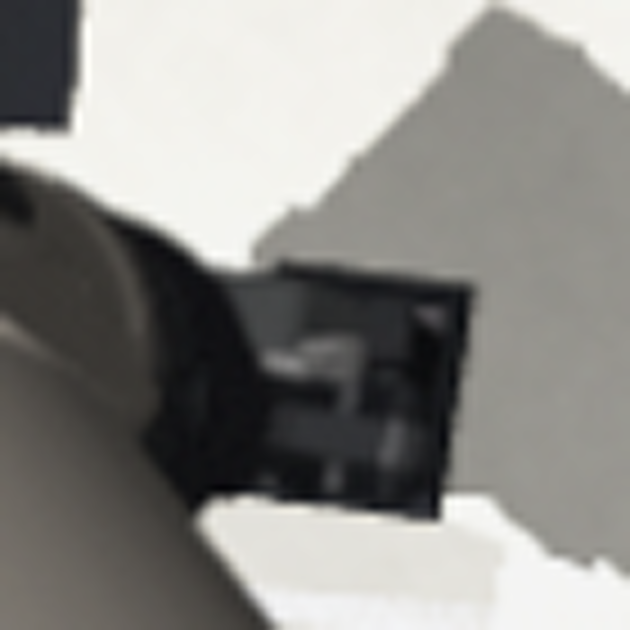

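View pics/s31.png

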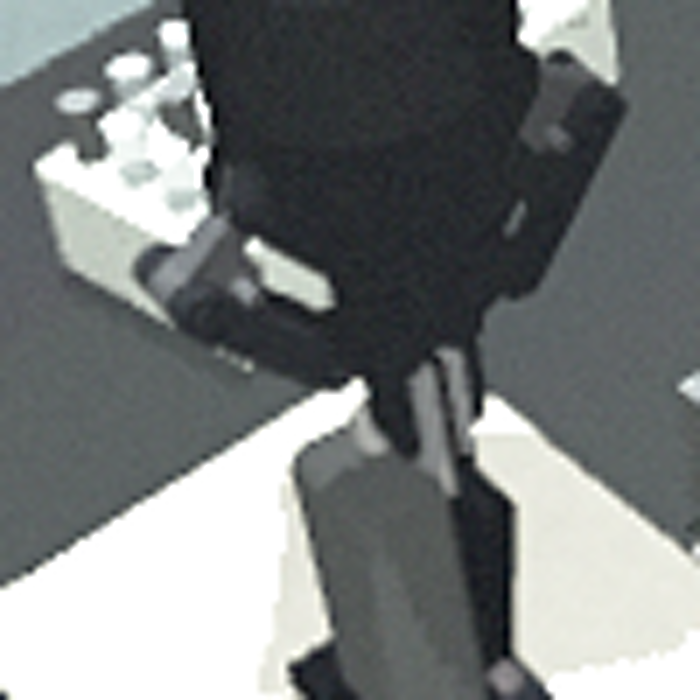

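Contact: Fx is -2.5 N and the lever is moving. Continuing.

{"fn": "send_rows", "kwargs": {"series": [[1, [0, -0.7, 0.2], [-0.006, 0.006, 0]], [1, [0, -0.7, 0.1], [0, 0, 0]]]}}

```text
clock: 32.33
position: [0.5284, 0.3443, 0.1638]
orientation: [180.0, -0.0, -98.3]
ft_force: [-5.6, 0.7, 1.5]
gripper_width: -0.001
```

{"fn": "send_rows", "kwargs": {"series": [[1, [0, -0.7, 0.1], [0, 0, 0]]]}}

```text
clock: 32.42
position: [0.5287, 0.3443, 0.1631]
orientation: [179.3, -0.2, -98.2]
ft_force: [-40.2, -6.2, 33.4]
gripper_width: -0.002
```

```bash
python3 - <<'E'
from h import *
gg(-4,-11,199)
E
```

```text
grip frame now x -4.8 y -10.8 ztrue 197.6
at [528.7 344.3 163.1] [179.26  -0.24 -98.19] w -0.002 F [-40.2  -6.2  33.4] t 32.42
turn [ 0.013 -0.004 -0.003] shift before turn cm [ 0.02 -0.08 -0.15] after turn [ 0.02 -0.08 -0.14] dist 1.7
```

It stopped hard at x_g = -4.8, where the full-forward stop was predicted. Backing off, rising and looking.

{"fn": "send_rows", "kwargs": {"series": [[1, [0, 1.5, -0.3], [0, 0, 0]], [1, [0, 2, -1], [0.013, 0, 0]], [0.5, [0, 2, -3.5], [0, 0, 0]], [0, [0, 0, -4], [0, 0, 0]], [0, [0, 0, -2], [0, 0, 0]], [0, [0, 0, 0], [0, 0, 0]]]}}

```text
clock: 32.92
position: [0.4722, 0.3519, 0.2729]
orientation: [179.7, -0.6, -98.1]
ft_force: [-0.1, 0.2, 0.0]
gripper_width: 0.563
```

```bash
python3 - <<'E'
from h import *
gg(0,-5,290)
im=T.grab(); crop(im,130,200,70,70,9,'t32')
im=S.grab(); crop(im,160,240,100,100,7,'s32')
E
```

```text
grip frame now x -61.8 y -11.1 ztrue 307.4
at [472.2 351.9 272.9] [179.67  -0.6  -98.09] w 0.563 F [-0.1  0.2  0. ] t 32.92
turn [ 0.006 -0.011 -0.002] shift before turn cm [-0.64 -6.19  1.7 ] after turn [-0.61 -6.18  1.74] dist 64.5
```

View pics/t32.png

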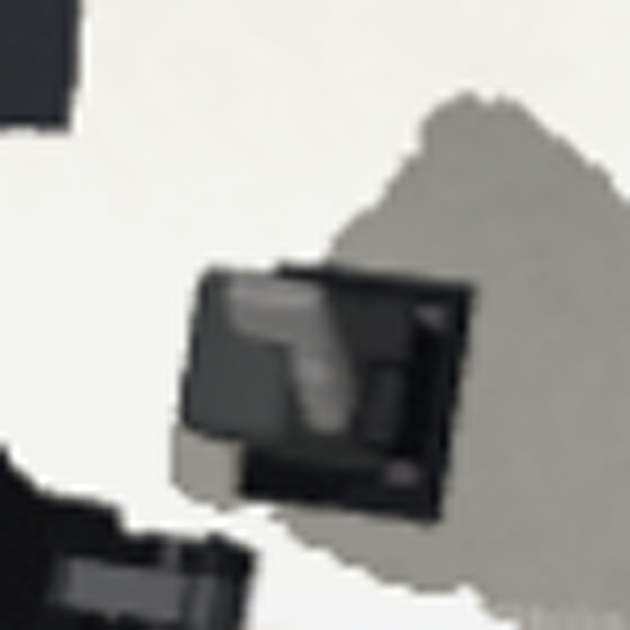

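View pics/s32.png

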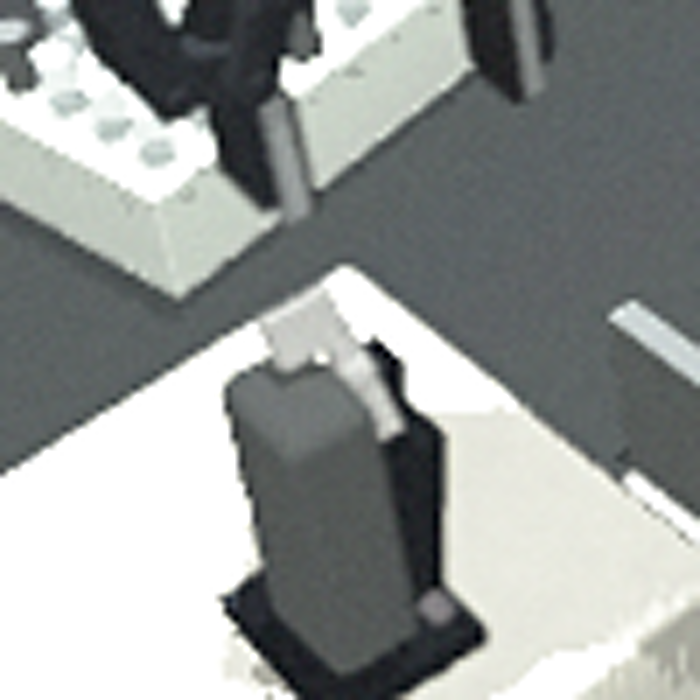

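The lever is fully forward: in the top crop the tab has moved to (280,305). Next is the squeeze, with the open jaws centred over the grip.

{"fn": "send_rows", "kwargs": {"series": [[0, [-0.6, -3, 0], [0.006, -0.011, 0]], [0, [0, -3, 0.5], [0, 0, 0]], [0, [0, 0, 1], [0, 0, 0]], [0, [0, 0, 0], [0, 0, 0]], [0, [0, 0, 0], [0, 0, 0]]]}}

```text
clock: 33.43
position: [0.5329, 0.3442, 0.2445]
orientation: [179.5, -0.7, -98.2]
ft_force: [-0.2, -0.6, -0.1]
gripper_width: 0.999
```

```bash
python3 - <<'E'
from h import *
gg(0,-6,215)
E
```

```text
grip frame now x -0.7 y -10.3 ztrue 279.0
at [532.9 344.2 244.5] [179.48  -0.65 -98.17] w 0.999 F [-0.2 -0.6 -0.1] t 33.43
turn [ 0.009 -0.011 -0.003] shift before turn cm [-0.51 -0.12  6.39] after turn [-0.43 -0.07  6.4 ] dist 64.1
```

{"fn": "send_rows", "kwargs": {"series": [[0, [-0.4, -0.1, 1], [0.009, -0.011, 0]], [0, [0, 0, 2], [0, 0, 0]], [0, [0, 0, 2], [0, 0, 0]], [0, [0, 0, 1], [0, 0, 0]], [0, [0, 0, 0], [0, 0, 0]]]}}

```text
clock: 33.85
position: [0.5307, 0.3474, 0.1795]
orientation: [179.8, -0.2, -98.1]
ft_force: [-0.3, 0.4, 0.5]
gripper_width: 1.002
```

```bash
python3 - <<'E'
from h import *
gg(0,-6,146)
im=S.grab(); crop(im,150,200,120,130,6,'s33')
E
```

```text
grip frame now x -3.3 y -7.4 ztrue 214.0
at [530.7 347.4 179.5] [179.77  -0.19 -98.07] w 1.002 F [-0.3  0.4  0.5] t 33.85
turn [ 0.004 -0.003 -0.001] shift before turn cm [-0.16 -0.35  6.8 ] after turn [-0.14 -0.33  6.8 ] dist 68.1
```

View pics/s33.png

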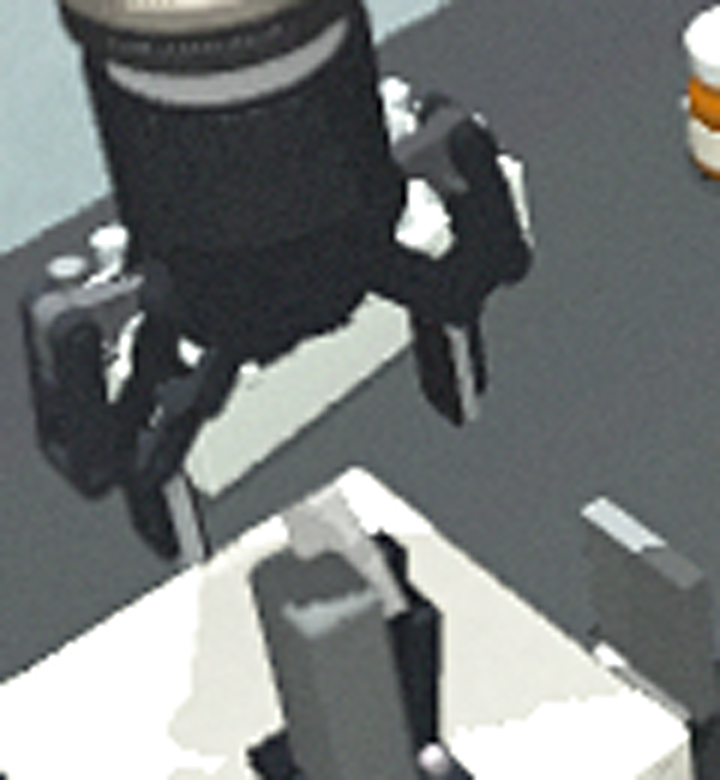

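{"fn": "send_rows", "kwargs": {"series": [[0, [-0.15, -0.3, 1], [0.004, -0.003, 0]], [0, [0, 0, 1.5], [0, 0, 0]], [0, [0, 0, 1.5], [0, 0, 0]], [0, [0, 0, 0], [0, 0, 0]]]}}

```text
clock: 34.23
position: [0.5364, 0.3512, 0.1425]
orientation: [-179.6, 0.3, -98.0]
ft_force: [-0.4, -1.6, 0.1]
gripper_width: 0.999
```

```bash
python3 - <<'E'
from h import *
gg(0,-6,146)
im=S.grab(); crop(im,150,200,120,130,6,'s34')
E
```

```text
grip frame now x 1.8 y -2.9 ztrue 177.0
at [536.4 351.2 142.5] [-179.63    0.33  -98.02] w 0.999 F [-0.4 -1.6  0.1] t 34.23
turn [-0.006  0.006 -0.   ] shift before turn cm [0.33 0.2  3.1 ] after turn [0.31 0.18 3.1 ] dist 31.2
```

View pics/s34.png

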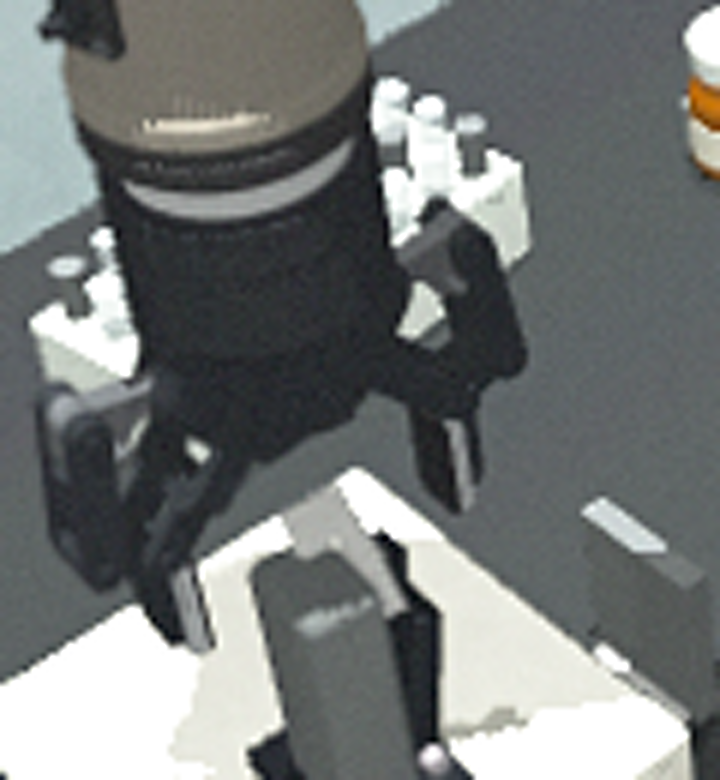

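{"fn": "send_rows", "kwargs": {"series": [[0, [0.3, 0.2, 0.5], [-0.006, 0.006, 0]], [0, [0.1, 0.1, 1.2], [0, 0, 0]], [0, [0.1, 0.1, 1.2], [0, 0, 0]], [0, [0, 0, 0], [0, 0, 0]]]}}

```text
clock: 34.62
position: [0.5343, 0.3488, 0.1165]
orientation: [-179.7, 0.3, -98.0]
ft_force: [0.2, -1.0, -1.1]
gripper_width: 0.996
```

```bash
python3 - <<'E'
from h import *
gg(0,-5,146)
im=S.grab(); crop(im,150,200,120,130,6,'s35')
E
```

```text
grip frame now x 0.1 y -5.5 ztrue 151.0
at [534.3 348.8 116.5] [-179.67    0.3   -98.03] w 0.996 F [ 0.2 -1.  -1.1] t 34.62
turn [-0.006  0.005 -0.001] shift before turn cm [-0.05  0.01  0.5 ] after turn [-0.05  0.01  0.5 ] dist 5.0
```

View pics/s35.png

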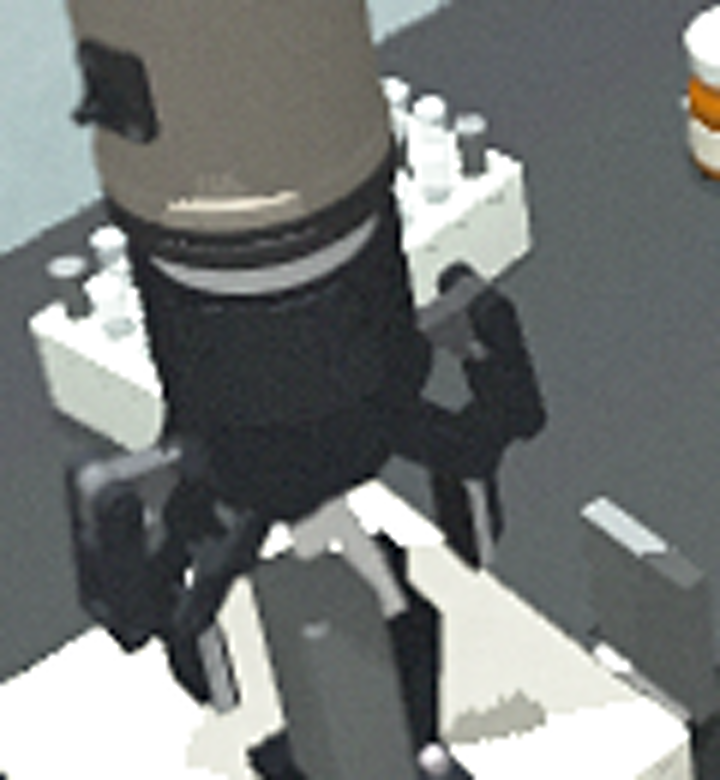

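{"fn": "send_rows", "kwargs": {"series": [[0, [0, 0, 0.5], [-0.006, 0.005, 0]], [0, [0, 0, 0], [0, 0, 0]], [0.3, [0, 0, 0], [0, 0, 0]], [0.4, [0, 0, 0], [0, 0, 0]]], "force": 40}}

```text
clock: 35.0
position: [0.5354, 0.3497, 0.1126]
orientation: [-180.0, 0.1, -98.0]
ft_force: [-0.6, -0.1, -1.3]
gripper_width: 0.745
```

```bash
python3 - <<'E'
from h import *
gg(0,-5,146)
im=S.grab(); crop(im,150,200,120,130,6,'s36')
E
```

```text
grip frame now x 1.0 y -4.5 ztrue 147.1
at [535.4 349.7 112.6] [-1.7996e+02  8.0000e-02 -9.8040e+01] w 0.745 F [-0.6 -0.1 -1.3] t 35.0
turn [-0.001  0.001 -0.001] shift before turn cm [0.05 0.1  0.11] after turn [0.05 0.1  0.11] dist 1.5
```

View pics/s36.png

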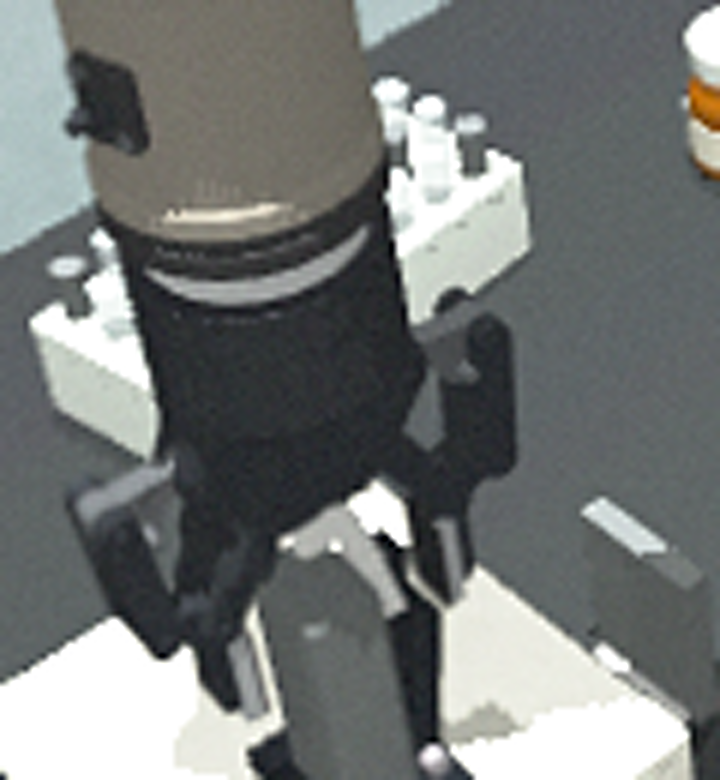

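{"fn": "send_rows", "kwargs": {"series": [[0.55, [0, 0, 0], [0, 0, 0]], [0.7, [0, 0, 0], [0, 0, 0]], [0.8, [0, 0, 0], [0, 0, 0]], [0.8, [0, 0, 0], [0, 0, 0]], [0.8, [0, 0, 0], [0, 0, 0]], [0.8, [0, 0, 0], [0, 0, 0]]], "force": 40}}

```text
clock: 35.55
position: [0.5363, 0.3514, 0.114]
orientation: [-179.8, 0.1, -97.8]
ft_force: [2.0, 2.3, -2.0]
gripper_width: 0.44
```

{"fn": "send_rows", "kwargs": {"series": [[0.8, [0, 0, 0], [0, 0, 0]], [0.8, [0, 0, 0], [0, 0, 0]], [0.8, [0, 0, 0], [0, 0, 0]], [0.8, [0, 0, 0], [0, 0, 0]]]}}

```text
clock: 35.88
position: [0.5364, 0.3514, 0.114]
orientation: [-179.8, 0.1, -97.8]
ft_force: [1.9, 1.3, -1.0]
gripper_width: 0.435
```

```bash
python3 - <<'E'
from h import *
gg(0,-5,146)
im=S.grab(); crop(im,150,220,120,130,6,'s37')
E
```

```text
grip frame now x 1.8 y -2.7 ztrue 148.5
at [536.4 351.4 114. ] [-1.7979e+02  1.4000e-01 -9.7790e+01] w 0.435 F [ 1.9  1.3 -1. ] t 35.88
turn [-0.004  0.003  0.004] shift before turn cm [0.23 0.18 0.25] after turn [0.23 0.18 0.25] dist 3.8
```

View pics/s37.png

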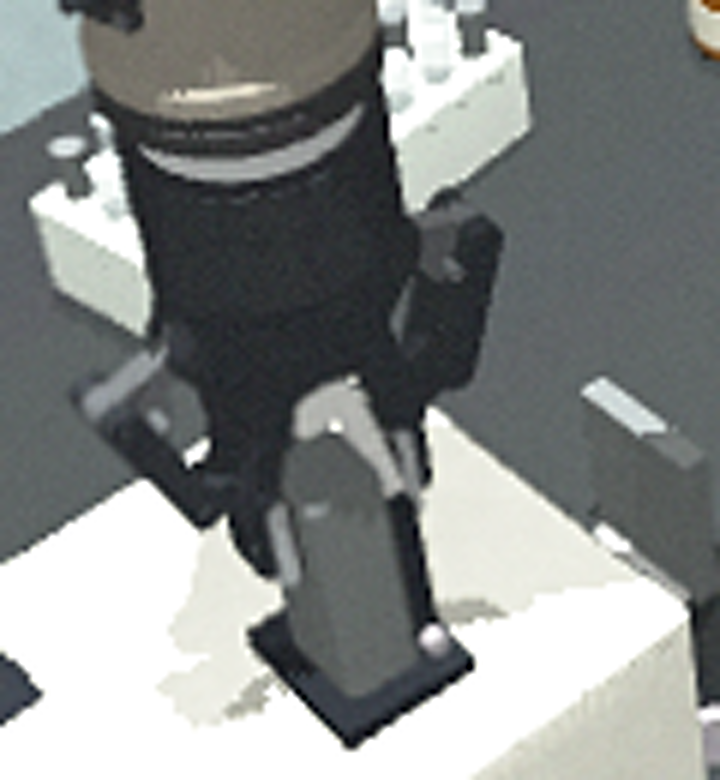

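Jaw width is 37 mm against a flat-paddle span of 38 mm, so the paddle is fully in. Opening and rising.

{"fn": "send_rows", "kwargs": {"series": [[0, [0, 0, 0], [0, 0, 0]], [0, [0, 0, 0], [0, 0, 0]], [0, [0, 0, 0], [0, 0, 0]], [0, [0, 0, 0], [0, 0, 0]], [0, [0, 0, 0], [0, 0, 0]], [0, [0, 0, -1], [0, 0, 0]], [0, [0, 0, -1.5], [0, 0, 0]], [0, [0, 0, 0], [0, 0, 0]]]}}

```text
clock: 36.6
position: [0.5362, 0.3515, 0.1409]
orientation: [-179.8, 0.3, -98.0]
ft_force: [0.9, 0.3, 0.8]
gripper_width: 1.0
```

```bash
python3 - <<'E'
from h import *
gg(0,-6,230)
im=S.grab(); crop(im,150,220,120,130,6,'s38')
E
```

```text
grip frame now x 1.6 y -2.6 ztrue 175.4
at [536.2 351.5 140.9] [-179.83    0.27  -97.96] w 1.0 F [0.9 0.3 0.8] t 36.6
turn [-0.003  0.005  0.001] shift before turn cm [ 0.32  0.14 -5.46] after turn [ 0.34  0.16 -5.46] dist 54.7
```

View pics/s38.png

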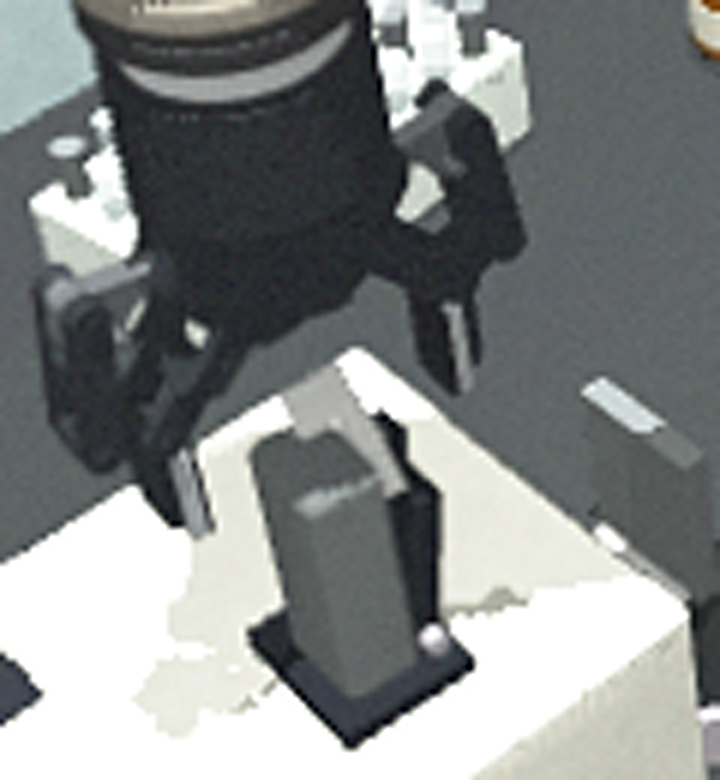

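The paddle has sprung back out and the lever is still forward. Next: rise, shut the fingers, go to the +x side and push the lever back.

{"fn": "send_rows", "kwargs": {"series": [[0, [0, 0, -3], [0, 0, 0]], [0, [0, 0, -4], [0, 0, 0]], [0.5, [0, 0, -4], [0, 0, 0]], [1, [0, -2, -1], [0, 0, 0]], [1, [0.4, -3, 0], [0, 0, 0]], [1, [0.4, -2, 0], [0, 0, 0]], [1, [0, 0, 0], [0, 0, 0]], [1, [0, 0, 0], [0, 0, 0]]]}}

```text
clock: 37.32
position: [0.6038, 0.3349, 0.2646]
orientation: [-179.9, 0.3, -97.7]
ft_force: [-0.2, 0.0, 0.6]
gripper_width: 0.144
```

```bash
python3 - <<'E'
from h import *
gg(48,-11,215)
E
```

```text
grip frame now x 70.8 y -9.6 ztrue 299.1
at [603.8 334.9 264.6] [-179.9     0.3   -97.66] w 0.144 F [-0.2  0.   0.6] t 37.32
turn [-0.002  0.005  0.006] shift before turn cm [0.17 2.3  8.4 ] after turn [0.14 2.28 8.41] dist 87.1
```

{"fn": "send_rows", "kwargs": {"series": [[1, [0.1, 0.5, 1.5], [0, 0.005, 0.006]], [1, [0, 0, 2.5], [0, 0, 0]], [1, [0, 0, 2.5], [0, 0, 0]], [1, [0, 0, 2], [0, 0, 0]], [1, [0, 0, 0], [0, 0, 0]]]}}

```text
clock: 37.73
position: [0.5954, 0.3373, 0.1766]
orientation: [-179.9, 0.1, -97.9]
ft_force: [1.0, -1.2, -0.4]
gripper_width: -0.001
```

```bash
python3 - <<'E'
from h import *
gg(40,-11,199)
im=S.grab(); crop(im,130,200,120,130,6,'s39')
im=T.grab(); crop(im,130,190,70,70,9,'t39')
E
```

```text
grip frame now x 62.2 y -8.5 ztrue 211.1
at [595.4 337.3 176.6] [-1.7992e+02  1.5000e-01 -9.7880e+01] w -0.001 F [ 1.  -1.2 -0.4] t 37.73
turn [-0.001  0.003  0.002] shift before turn cm [0.25 2.22 1.2 ] after turn [0.25 2.22 1.21] dist 25.4
```

View pics/s39.png

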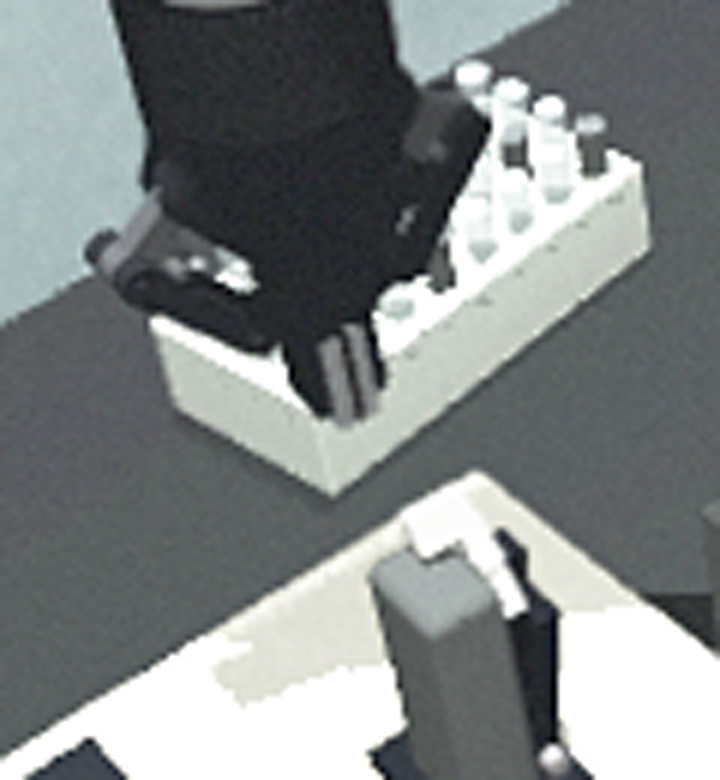

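{"fn": "send_rows", "kwargs": {"series": [[1, [0.2, 0.8, 1], [0, 0.003, 0]], [1, [0, 0.8, 0.2], [0, 0, 0]], [1, [0, 0.5, 0], [0, 0, 0]]]}}

```text
clock: 38.08
position: [0.578, 0.3416, 0.1733]
orientation: [-179.4, 0.5, -97.9]
ft_force: [0.6, -0.7, 0.4]
gripper_width: 0.006
```

```bash
python3 - <<'E'
from h import *
gg(20,-11,199)
E
```

```text
grip frame now x 44.3 y -6.6 ztrue 207.8
at [578.  341.6 173.3] [-179.37    0.47  -97.93] w 0.006 F [ 0.6 -0.7  0.4] t 38.08
turn [-0.011  0.008  0.001] shift before turn cm [0.44 2.44 0.85] after turn [0.44 2.43 0.88] dist 26.3
```

{"fn": "send_rows", "kwargs": {"series": [[1, [0.4, 0, 0.9], [-0.011, 0.008, 0]], [1, [0, 0.7, 0.2], [0, 0, 0]]]}}

```text
clock: 38.25
position: [0.5712, 0.3397, 0.1651]
orientation: [-179.8, 0.2, -97.9]
ft_force: [-0.0, -1.3, -0.6]
gripper_width: 0.001
```

{"fn": "send_rows", "kwargs": {"series": [[1, [0, 0.7, 0.2], [0, 0, 0]]]}}

```text
clock: 38.33
position: [0.5642, 0.3412, 0.1637]
orientation: [-179.8, 0.2, -97.9]
ft_force: [1.0, 0.0, -0.1]
gripper_width: -0.0
```

```bash
python3 - <<'E'
from h import *
gg(15,-11,199)
E
```

```text
grip frame now x 30.8 y -8.9 ztrue 198.2
at [564.2 341.2 163.7] [-179.78    0.23  -97.9 ] w -0.0 F [ 1.   0.  -0.1] t 38.33
turn [-0.004  0.004  0.002] shift before turn cm [ 0.21  1.58 -0.09] after turn [ 0.21  1.58 -0.08] dist 15.9
```

{"fn": "send_rows", "kwargs": {"series": [[1, [0.2, 0.7, 0], [0, 0, 0]], [1, [0, 0.7, 0.1], [0, 0, 0]]]}}

```text
clock: 38.5
position: [0.5522, 0.3414, 0.1642]
orientation: [-179.4, 0.4, -98.0]
ft_force: [2.4, -1.3, 1.8]
gripper_width: 0.001
```

{"fn": "send_rows", "kwargs": {"series": [[1, [0, 0.6, 0.1], [0, 0, 0]]]}}

```text
clock: 38.58
position: [0.5463, 0.3423, 0.1639]
orientation: [-179.4, 0.5, -98.0]
ft_force: [3.8, 0.0, 3.7]
gripper_width: -0.001
```

```bash
python3 - <<'E'
from h import *
gg(5,-11,199)
E
```

```text
grip frame now x 12.9 y -10.3 ztrue 198.4
at [546.3 342.3 163.9] [-179.35    0.45  -98.  ] w -0.001 F [3.8 0.  3.7] t 38.58
turn [-0.011  0.008 -0.   ] shift before turn cm [ 0.07  0.79 -0.07] after turn [ 0.07  0.79 -0.06] dist 8.0
```

{"fn": "send_rows", "kwargs": {"series": [[1, [0, 0.5, 0.1], [-0.01, 0.008, 0]]]}}

```text
clock: 38.67
position: [0.5411, 0.3428, 0.1636]
orientation: [-179.9, 0.0, -98.0]
ft_force: [3.3, -1.1, 1.7]
gripper_width: 0.003
```

{"fn": "send_rows", "kwargs": {"series": [[1, [0, 0.5, 0.1], [0, 0, 0]]]}}

```text
clock: 38.75
position: [0.5373, 0.3433, 0.1631]
orientation: [-179.7, 0.0, -98.0]
ft_force: [20.0, -2.2, -0.4]
gripper_width: -0.0
```

```bash
python3 - <<'E'
from h import *
gg(5,-11,199)
E
```

```text
grip frame now x 3.8 y -10.6 ztrue 197.6
at [537.3 343.3 163.1] [-1.7972e+02  1.0000e-02 -9.8040e+01] w -0.0 F [20.  -2.2 -0.4] t 38.75
turn [-0.005  0.    -0.001] shift before turn cm [ 0.04 -0.12 -0.14] after turn [ 0.04 -0.12 -0.14] dist 1.9
```

One more nudge to be sure of the stop, then retreat.

{"fn": "send_rows", "kwargs": {"series": [[1, [0, 0.4, 0], [0, 0, 0]]]}}

```text
clock: 38.83
position: [0.5371, 0.3432, 0.1639]
orientation: [-179.3, 0.1, -98.1]
ft_force: [16.5, -1.9, -1.2]
gripper_width: 0.001
```

{"fn": "send_rows", "kwargs": {"series": [[1, [0, -1.5, -0.3], [0, 0, 0]], [1, [0, -2, -2], [0, 0, 0]], [1, [0, -2, -4], [0, 0, 0]], [1, [0, 0, -4], [0, 0, 0]], [1, [0, 0, 0], [0, 0, 0]]]}}

```text
clock: 39.25
position: [0.5851, 0.3353, 0.2656]
orientation: [179.9, -0.3, -97.9]
ft_force: [0.2, 1.2, 0.8]
gripper_width: -0.001
```

```bash
python3 - <<'E'
from h import *
gg(5,-11,199)
im=S.grab(); crop(im,150,230,100,110,7,'s40')
E
```

```text
grip frame now x 52.3 y -11.9 ztrue 300.1
at [585.1 335.3 265.6] [179.87  -0.34 -97.9 ] w -0.001 F [0.2 1.2 0.8] t 39.25
turn [ 0.002 -0.006  0.002] shift before turn cm [-0.16  4.7  10.12] after turn [-0.09  4.73 10.11] dist 111.6
```

View pics/s40.png

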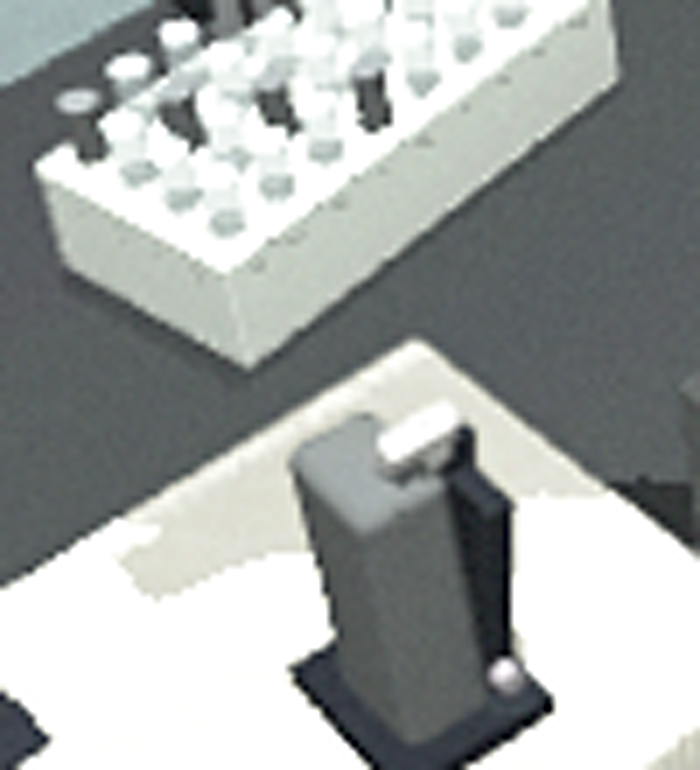

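The lever is fully back. Last is the start button. The candidates are the white console with black collar at top (198,317), brown (241,328) and brown (177,362). White is meant, and I'll confirm it in an enlarged crop and triangulate it.

```bash
python3 - <<'E'
from h import *
t=cv2.imread('pics/top0.png'); s=cv2.imread('pics/side0.png')
a=cv2.resize(t[300:340,180:220],None,fx=10,fy=10,interpolation=cv2.INTER_CUBIC);b=cv2.resize(s[360:405,270:315],(400,400),interpolation=cv2.INTER_CUBIC)
cv2.imwrite('pics/btn.png',np.hstack([a,b]))
print(tri((196.7,317.7),(292,374)))
E
```

```text
(array([0.36738772, 0.30173712, 0.04412371]), np.float64(0.002172469572154148))
```

View pics/btn.png

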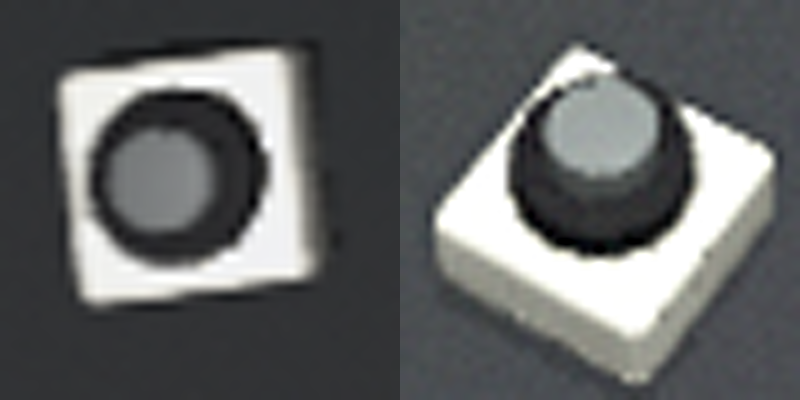

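```bash
python3 - <<'E'
from h import *
p,e=tri((196,318),(292.8,374.3)); print(p,e)
print(T.plane([(196,318)],.043)*1000,S.plane([(292.8,374.3)],.043)*1000)
gt([p[0],p[1],.15],-98)
E
```

```text
[0.36594062 0.30244269 0.0454637 ] 0.00019377406371041446
[[365.76844519 302.97474073  43.        ]] [[367.22342935 301.27802068  43.        ]]
at [584.2 334.  261.8] [179.71  -0.53 -97.91] w -0.001 F [-0.6 -0.9 -1.5] t 39.3
turn [ 0.005 -0.009  0.001] shift before turn cm [ 6.   21.1  14.79] after turn [ 6.16 21.17 14.63] dist 264.6
```

{"fn": "send_rows", "kwargs": {"series": [[1, [0.6, 3, 0], [0.005, -0.009, 0]], [1, [0.9, 3.5, 0], [0, 0, 0]], [1, [0.9, 3.5, 0], [0, 0, 0]], [1, [0.9, 3.5, 0], [0, 0, 0]], [1, [0.9, 3.5, 0], [0, 0, 0]], [1, [0.9, 3.2, 1], [0, 0, 0]], [1, [0.5, 0.5, 3], [0, 0, 0]], [1, [0, 0, 0], [0, 0, 0]]]}}

```text
clock: 39.97
position: [0.3496, 0.3021, 0.2095]
orientation: [179.0, -0.8, -97.7]
ft_force: [-0.8, -2.2, -1.6]
gripper_width: 0.004
```

```bash
python3 - <<'E'
from h import *
gt([.366,.3024,.1],-98)
E
```

```text
at [349.6 302.1 209.5] [178.99  -0.83 -97.67] w 0.004 F [-0.8 -2.2 -1.6] t 39.97
turn [ 0.018 -0.015  0.006] shift before turn cm [-0.46 -1.88 14.36] after turn [-0.26 -1.62 14.4 ] dist 144.9
```

{"fn": "send_rows", "kwargs": {"series": [[1, [-0.2, -1.6, 1.5], [0.018, -0.015, 0.006]], [1, [0, 0, 3], [0, 0, 0]], [1, [0, 0, 3], [0, 0, 0]], [1, [0, 0, 3], [0, 0, 0]], [1, [0, 0, 2.5], [0, 0, 0]], [1, [0, 0, 0], [0, 0, 0]]]}}

```text
clock: 40.47
position: [0.3644, 0.3031, 0.0758]
orientation: [179.9, -0.1, -97.9]
ft_force: [-0.3, -0.6, 0.2]
gripper_width: 0.0
```

```bash
python3 - <<'E'
from h import *
gt([.366,.3024,.06],-98)
im=S.grab(); crop(im,240,280,110,130,6,'s41')
E
```

```text
at [364.4 303.1  75.8] [ 1.7989e+02 -5.0000e-02 -9.7910e+01] w 0.0 F [-0.3 -0.6  0.2] t 40.47
turn [ 0.002 -0.001  0.001] shift before turn cm [ 0.04 -0.18  5.03] after turn [ 0.05 -0.17  5.03] dist 50.3
```

View pics/s41.png

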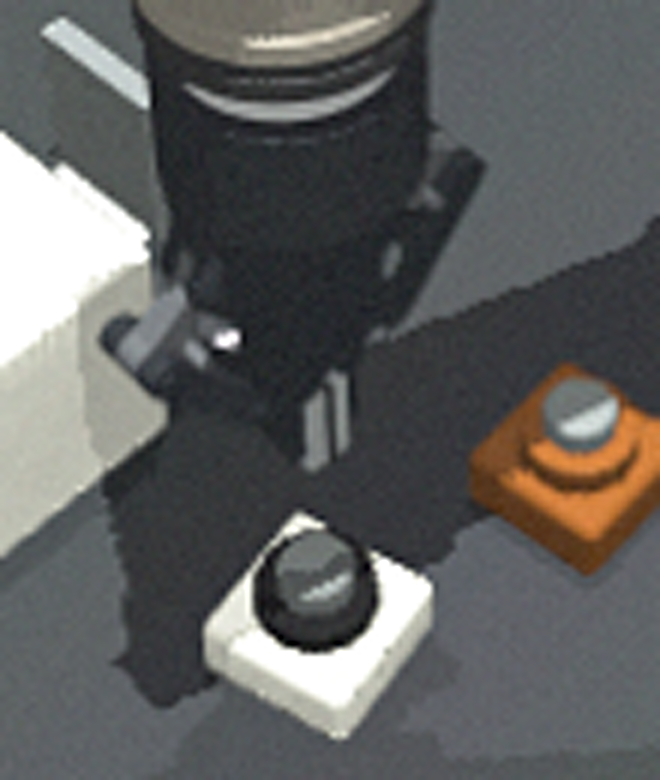

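The tip is above the white console's button, at side (292,375). Descending onto it.

{"fn": "send_rows", "kwargs": {"series": [[1, [0, -0.15, 1.5], [0, 0, 0]], [1, [0, 0, 2], [0, 0, 0]], [1, [0, 0, 1], [0, 0, 0]], [1, [0, 0, 0], [0, 0, 0]]]}}

```text
clock: 40.85
position: [0.3709, 0.3078, 0.037]
orientation: [-179.8, 0.3, -98.0]
ft_force: [-1.1, -0.0, -0.3]
gripper_width: 0.001
```

```bash
python3 - <<'E'
from h import *
gt([.366,.3024,.0455],-98)
E
```

```text
at [370.9 307.8  37. ] [-179.81    0.31  -97.99] w 0.001 F [-1.1 -0.  -0.3] t 40.85
turn [-0.003  0.005  0.   ] shift before turn cm [0.62 0.42 2.59] after turn [0.6  0.41 2.6 ] dist 27.0
```

{"fn": "send_rows", "kwargs": {"series": [[1, [0.6, 0.4, 0], [-0.003, 0.005, 0]], [1, [0.15, 0.15, 1], [0, 0, 0]], [1, [0.1, 0.1, 0.8], [0, 0, 0]], [1, [0, 0, 0], [0, 0, 0]]]}}

```text
clock: 41.18
position: [0.3652, 0.3018, 0.0219]
orientation: [-179.8, 0.3, -98.0]
ft_force: [-0.1, 0.4, 0.2]
gripper_width: -0.002
```

```bash
python3 - <<'E'
from h import *
gt([.366,.3024,.0455],-98)
E
```

```text
at [365.2 301.8  21.9] [-179.76    0.25  -98.04] w -0.002 F [-0.1  0.4  0.2] t 41.18
turn [-0.004  0.004 -0.001] shift before turn cm [-0.06 -0.06  1.09] after turn [-0.07 -0.07  1.09] dist 10.9
```

{"fn": "send_rows", "kwargs": {"series": [[1, [0, 0, 0.6], [0, 0, 0]], [1, [0, 0, 0.4], [0, 0, 0]]]}}

```text
clock: 41.35
position: [0.3657, 0.3023, 0.0121]
orientation: [-179.7, 0.3, -98.0]
ft_force: [-0.9, -1.1, 2.0]
gripper_width: -0.005
```

{"fn": "send_rows", "kwargs": {"series": [[1, [0, 0, 0.4], [0, 0, 0]]]}}

```text
clock: 41.43
position: [0.3658, 0.3023, 0.0079]
orientation: [-179.7, 0.3, -98.0]
ft_force: [0.1, -1.1, 4.6]
gripper_width: -0.001
```

{"fn": "send_rows", "kwargs": {"series": [[1, [0, 0, 0.3], [0, 0, 0]]]}}

```text
clock: 41.52
position: [0.366, 0.3024, 0.0055]
orientation: [-179.7, 0.3, -98.0]
ft_force: [-11.4, -10.3, 59.5]
gripper_width: 0.0
```

The spring ramp was followed by a hard stop (4.6 N, then 59 N, over about 6 mm of travel), so the button is fully down. Releasing.

{"fn": "send_rows", "kwargs": {"series": [[1, [0, 0, -1.5], [0, 0, 0]], [1, [0, 0, -3], [0, 0, 0]], [1, [0, 0, -4], [0, 0, 0]], [1, [0, 0, -4], [0, 0, 0]], [1, [0, 0, -4], [0, 0, 0]], [1, [0, 0, -3], [0, 0, 0]], [1, [3, 0, -2], [0, 0, 0]], [1, [0, 0, 0], [0, 0, 0]]]}}

```text
clock: 42.18
position: [0.3601, 0.2726, 0.2285]
orientation: [-179.8, 0.2, -97.8]
ft_force: [0.6, -0.4, -0.6]
gripper_width: 0.004
```

{"fn": "send_rows", "kwargs": {"series": [[1, [4, 0, 0], [0, 0, 0]], [1, [4, 0, 0], [0, 0, 0]], [1, [4, -1, 0], [0, 0, 0]], [1, [4, -1, 0], [0, 0, 0]], [1, [4, -1, 0], [0, 0, 0]], [1, [4, -1, 0], [0, 0, 0]], [1, [4, 0, 0], [0, 0, 0]], [1, [0, 0, 0], [0, 0, 0]]]}}

```text
clock: 42.85
position: [0.3625, -0.015, 0.2259]
orientation: [-179.4, 0.6, -97.5]
ft_force: [-0.7, 0.3, -0.3]
gripper_width: -0.002
```

```bash
python3 - <<'E'
from h import *
go([.4,0,.2])
T.grab('t50'); im=S.grab('s50'); crop(im,100,220,230,190,3,'s50c')
E
```

```text
at [362.5 -15.  225.9] [-179.43    0.61  -97.55] w -0.002 F [-0.7  0.3 -0.3] t 42.85
turn [-0.01   0.011 -0.   ] shift before turn cm [-1.95 -3.49  2.64] after turn [-1.98 -3.52  2.59] dist 47.9
```

View pics/t50.png

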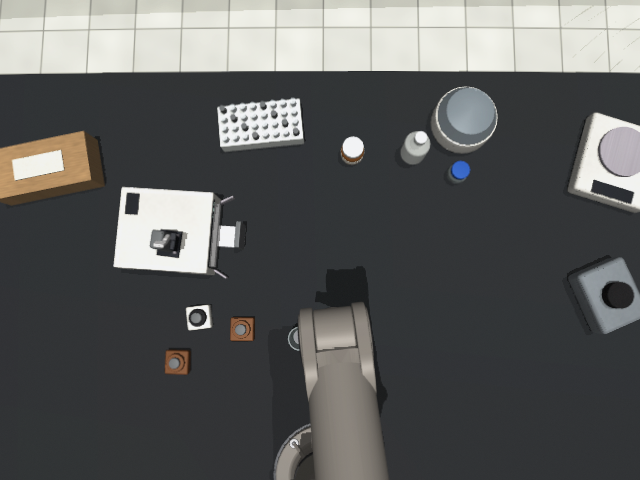

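View pics/s50c.png

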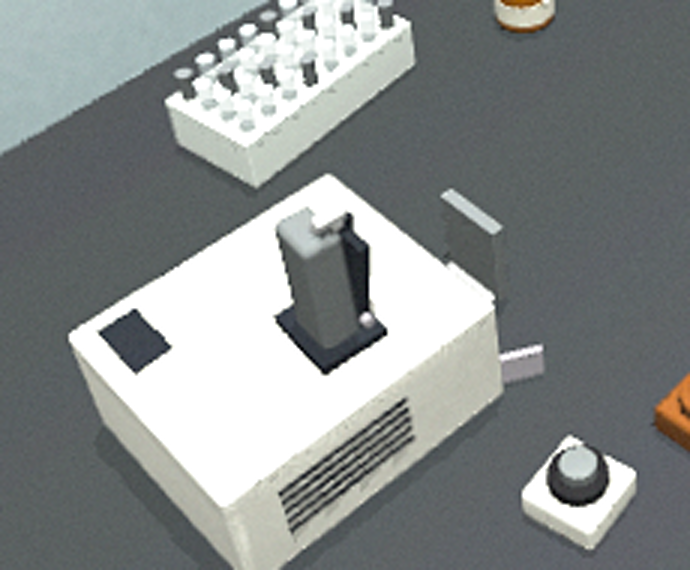

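```bash
python3 - <<'E'
from h import *
im=cv2.imread('pics/t50.png'); crop(im,200,190,60,80,9,'t51'); crop(im,145,220,50,45,14,'t52')
E
```

```text
(no output)
```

View pics/t51.png

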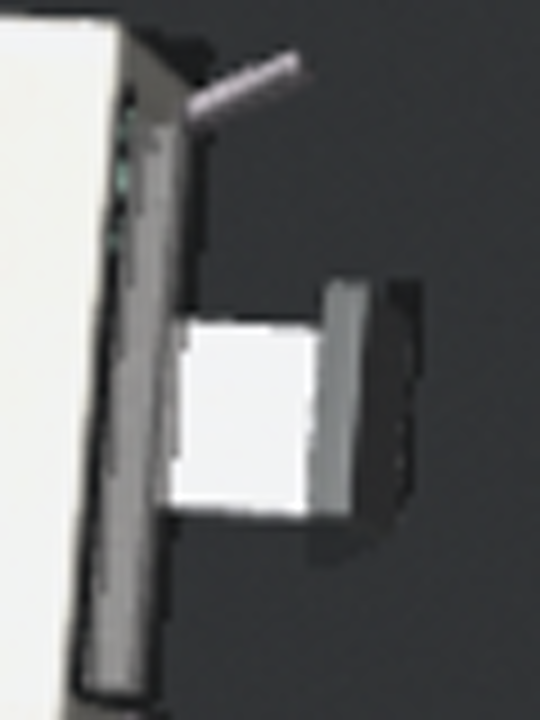

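View pics/t52.png

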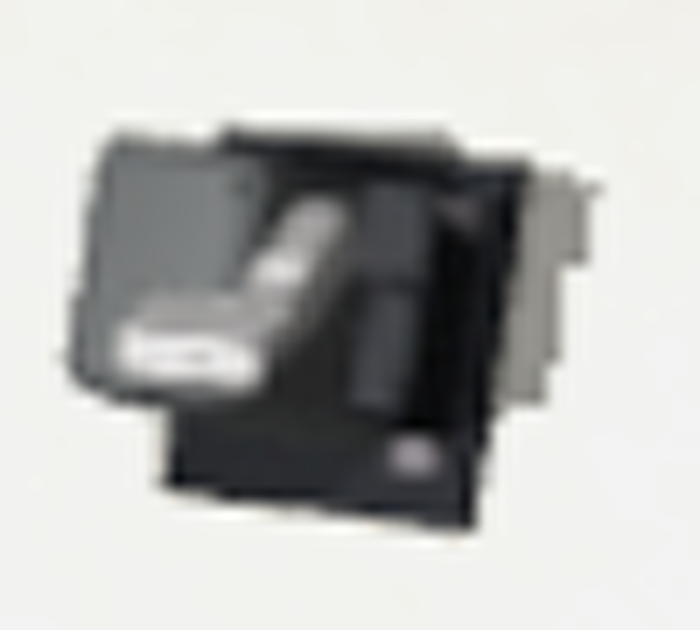

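The plate is at top (237.5,234), unit y≈-159. The lever tab is at (158.6,245), slightly further back than where it started. The paddle is out, the button is up and the bystanders haven't moved. Handing in.

```bash
python3 -c "
from rig import order; print(order.close_job())"
```

```text
the job is handed in; nothing more can be done
None
```

The whole job is done in the order asked and handed in at about 43 s on the robot's clock; no verdict was given.

- **Tip boxes:** two were present, and both are in the tray. The second was knocked to the +x wall after I set it down. I checked it in the side view and it was still upright and flat on the tray floor, so I left it there. I can't see the boxes inside the bay now. They were upright when last seen partway in.
- **Tray:** I slid it in by the handle until it stopped hard. Letting go drew it back about 3–5 mm, so I pushed the plate again with shut fingers until it held still against about 40 N. In the last picture the plate is at unit y ≈ -159.5 mm (nominal -159, good to about 2 mm).
- **Lever and paddle:** I pushed the lever forward to its stop. The paddle was then squeezed to 37 mm, against 38 mm for flat, and sprang back when released. I pushed the lever back to its stop, and the last picture shows it there.
- **Start button:** I pressed the one on the white console down to a hard stop, about 6 mm, and released it. The last picture shows it up.
- **Bystanders:** the bottle, jar and flask stand where they were.

**Readings that disagreed:**
- **Fingertip height:** the reported height was about 34.5 mm lower than the true fingertips, in both the camera views and a touch on the bench. I corrected for it from then on.
- **Contact forces:** the highest were 81 N when I touched the bench to measure that offset, and 59 N at the button's stop. Both were at the fingertips and below the 120 N wrist limit.

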